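# Nest the bath pot, glue cup and strainer in the glue warmer

## Robot

A 6-joint arm with a two-finger parallel gripper is mounted at the origin on the work surface. World frame = base frame: x ahead of the robot, y to its left, z up, the work surface at z = 0. Lengths are in mm, angles in rad, forces in N, time in s.
With the tool pointing down it reaches from about 400 to 925 mm from the base axis. Payload 12.5 kg.
Tool frame: the origin (TCP) lies midway between the tips of the shut fingers; the grasp point (between the pads) lies 19 mm behind it; z points along the fingers, y is the direction in which the jaws open and shut (so a half turn about z gives the same grasp; the last joint's range is limited). The gripper opens to 95 mm and grips with 3 to 60 N. Pads are 20 mm wide; open, the fingers measure 119 mm over their backs; the gripper's body (75 mm by 180 mm) begins 59 mm behind the grasp point.
Start: joints at [1.015, 0.491, 1.559, -0, 1.092, -0.106], TCP at [271.728, 562.86, 214.661] pointing down, gripper open.
Joint ranges: [-3.1, 3.1], [-0.84, 2.19], [0.05, 2.79], [-1.13, 4.28], [0.06, 2.93], [-2.69, 2.69]. Speed limits (rad/s): [2.22, 2.22, 2.79, 3.14, 3.14, 3.14].

## Interface

Orientations are given as [roll, pitch, yaw] about the fixed x, y, z axes, in that order (R = Rz(yaw) Ry(pitch) Rx(roll)).
In Python, from cell import env, eyes, job_done, boxes_of, regions_of gives the robot as it stands.
- The arm moves only by the tool send_rows, never from a script. Its argument "plan" is text: rows parted by semicolons, each of 5 numbers parted by spaces: the shift along the tool's x, y, z in mm, then the turn about the tool's z in rad, then the finger opening in mm, from 0 to 95.1. In form: x y z roll gripper; .... A call has 1 to 8 rows; each row shifts and turns the pose as measured when the row begins, along the tool's axes as they then stand; what a row does not reach is not made up. A row lasts 1/10 s, in which the tool goes at most 50 mm and 8.59 degrees, less where a joint would pass 70% of its speed; a pose out of reach is approached as far as the arm can. A call with a gripper value outside its range is refused whole. The fingers move at their own pace and stop on an object; the grip force is fixed at half the most. Time passes only in rows, so rows that do not move let the fingers close. It gives the time, the measured TCP pose, the force and the opening at its end, in the units of the state.
- env.state(): the state, without advancing time (a new reading comes with each control period).
- eyes.read_camera(name): name is "scene" or "side" or "wrist"; returns a dict with "image" (384x512x3 uint8, red, green, blue), "vertical_fov" (degrees; the focal length in pixels is half the picture's height over the tangent of half this angle, whatever the lens; pixels are square), "cx", "cy" (the principal point, pixels), "extrinsics" (4x4, takes a point from camera to world coordinates). Camera axes: x right, y up, looking along -z (the intrinsics and any distortion apply to the point x, -y, -z); pixel columns grow to the right and rows downward; lengths in mm; the calibration is good to about 2 mm. A picture is of the moment at which its call begins. There is no depth.
- job_done(): hands the job in, once; it reports no verdict.
Trained networks look in a picture, given as the dict that the camera call returned (one of the last four; its "shot" number tells which), for a name from the list of things; names that differ only in an ending like _2 or _b are one class to them, and where a whole thing is asked for, a point or a joint stands for the part that bears it (a point fixed in the world has none). Each returns a list of dicts, best first, with "confidence" (0 to 1); they miss things now and then, are a little off and sometimes report something else, mostly with a low value. They report only what shows in the picture. A call takes as long as a camera call.
- boxes_of(target, picture): "bbox" ([left, top, width, height] in pixels, round what is visible of it).
- regions_of(target, picture): "pixels" (384x512 bool, what is visible of it) and "bbox" ([left, top, width, height] in pixels, round what is visible of it).
The state is a dict: "t": time; "joints": joint angles; "qvel": joint speeds; "tau": joint torques, N m; "eef_pos": TCP position; "tcp_rot": TCP orientation; "ft_force": force on the tool from outside, world axes, zero at the start; "moment": the same for the moment, N m; "opening": opening from 0.0 (shut) to 1.0 (fully open).
Only numpy, scipy, OpenCV 4.12 (cv2) and the standard library are available. Lean on these libraries where they do the work, as an engineer would, in place of code of your own. Each camera call takes 0.05 s, during which the arm holds its last target.

## Task

Set up the glue warmer for the day, largest vessel first. Stand the blue bath pot in the warmer's well and turn it until it drops onto the drive dog in the floor; then take the copper cup off the drying rack and stand it upright in the pot; then hang the brass strainer in the cup's mouth. Set each down gently, fully home and level, without dropping or forcing it, let go of everything, and leave the other things on the bench where they are.

Things in the scene. Friction and masses are not known exactly. Their poses are not given: they have to be found in the camera images.
- warmer: Electric glue warmer, fixed: round grey housing 156 mm across, 72 mm high, steel top plate with an open round well in the middle, 72 mm across, 52 mm deep. Origin on the well's axis at bench height, z up. A black panel with a dial is on its -x side, out to 94 mm from the axis, below 50 mm. Position and yaw vary; warmer and rack may swap sides.
- warmer_floor (a point): Centre of the floor of the warmer's well, 20 mm above the bench, z up. On it is the drive dog: a flat steel bar 32 mm long, 7 mm wide, 7 mm high, centred, which has stopped at any angle (not reported) and turns only stiffly (0.3 N m). The pot reaches this floor only with a slot over the dog, else it rests 7 mm too high.
- pot: Bath pot, loose, 0.2 to 0.4 kg: straight round open pot, blue, white inside; diameter 68 mm, inside 61 mm, height 90 mm. Under it four feet 8 mm high leave two crossing slots 14 mm wide along its x and y axes, fitting over the dog every quarter turn (slack 0.2 rad each way). Origin at the centre under its feet, z up. Home in the well, its rim is 38 mm above the warmer's top.
- pot_floor (a point): Centre of the pot's inside floor, 12 mm above its origin. The copper cup stands here; there is 1.5 mm of play all round it.
- rack: Wooden drying rack, fixed: two bars 12 mm thick, 196 mm long, along its x axis at y = -20 and +20 mm, bar centres 20 mm above the bench, on two cross feet (16 x 74 mm, 27 mm high) at x = -83 and +83 mm. Origin at bench height under its middle, z up.
- cup: Copper glue cup, loose, 0.15 to 0.28 kg: tall straight round open beaker; outside diameter 58 mm, inside 52 mm, height 124 mm, floor 4 mm. Origin at the centre of its underside, z along its axis to the mouth. It starts lying in the rack along the rack's x axis, axis 49 mm up, mouth to the rack's +x end (robot's left). Home in the pot, its rim is 46 mm above the pot's rim.
- cup_rim (a point): Centre of the cup's mouth, 124 mm from its underside along its axis.
- strainer: Brass strainer, loose, 0.08 to 0.15 kg: perforated round basket 47 mm across, 30 mm deep, under a flat flange 62 mm across, 4 mm thick. An arched wire handle carries a dark wooden grip 14 mm thick, 44 mm long, level along the strainer's y axis, middle 80 mm above the underside. Origin at the centre of its underside, z up. It starts upright on the bench, yaw within 1 rad.
- strainer_seat (a point): Centre of the underside of the strainer's flange, 30 mm above its underside; when the strainer hangs in the cup this lies in the plane of the cup's rim.
- strainer_grip (a point): Middle of the strainer's wooden grip, 80 mm above its underside; the grip lies along this frame's y axis.
- brush: Bystander: glue brush lying on the bench, leave alone.
- driver: Bystander: screwdriver with an orange handle lying on the bench, leave alone.
- granules: Bystander: amber glass jar of glue, 68 mm across, 105 mm high, closed, leave alone.
- tea_glass: Bystander: empty waisted tea glass, 52 mm across, 85 mm high, leave alone.
- plane: Bystander: small steel block plane with a red lever cap, 150 mm long, leave alone.
- clamp: Bystander: wooden cam clamp lying on its side, 200 mm long, 25 mm high, leave alone.
- block: Bystander: dark hardwood block, 75 x 48 x 34 mm, leave alone.

How it is judged (in metres and radians):
On the way, in this order (a step that is already met when the one before it is completed fails the run):
1. the bath pot stands level on the floor of the warmer's well, down over the drive dog, let go (distance between pot and warmer_floor below 0.0045 m and angle between pot's own z axis and vertical below 0.06 rad and contact force between the fingers and pot below 0.1 N), for 0.2 s.
2. the copper cup stands upright on the pot's floor, the pot still home, let go (distance between pot and warmer_floor below 0.0045 m and angle between each of pot, cup's own z axis and vertical below 0.06 rad and distance between cup and pot_floor below 0.005 m and contact force between the fingers and cup below 0.1 N), for 0.2 s.
3. the strainer hangs level in the cup's mouth, its flange on the rim, let go (distance between pot and warmer_floor below 0.0045 m and angle between each of pot, cup, strainer's own z axis and vertical below 0.06 rad and distance between cup and pot_floor below 0.005 m and distance between strainer_seat and cup_rim below 0.006 m and contact force between the fingers and strainer below 0.1 N), for 0.2 s.
At the end, for the whole second after the job is handed in: The pot's underside is within 4.5 mm of the centre of the well's floor (down over the dog), the cup's underside within 5 mm of the centre of the pot's floor, the middle of the strainer's flange within 6 mm of the middle of the cup's rim; all three are within 0.06 rad of upright, at rest and let go (distance between pot and warmer_floor below 0.0045 m and angle between each of pot, cup, strainer's own z axis and vertical below 0.06 rad and distance between cup and pot_floor below 0.005 m and distance between strainer_seat and cup_rim below 0.006 m and linear speed of each of pot, cup, strainer below 0.01 m/s); the robot touches nothing.
It fails at once if the pot, cup or strainer is dropped (moves faster than 0.5 m/s, as after a fall of 13 mm, out of the fingers) ((linear speed of pot above 0.5 m/s and contact force between the fingers and pot below 0.1 N) or (linear speed of cup above 0.5 m/s and contact force between the fingers and cup below 0.1 N) or (linear speed of strainer above 0.5 m/s and contact force between the fingers and strainer below 0.1 N)).
It fails at once if a vessel is forced or banged into the next (over 60 N between them) (contact force between pot and warmer above 60 N or contact force between cup and pot above 60 N or contact force between strainer and cup above 60 N).
It fails at once if another thing on the bench (brush, screwdriver, jar, tea glass, plane, clamp, block) is moved by more than 30 mm (distance of any of brush, driver, granules, tea_glass, plane, clamp, block from where it was at the start of the episode above 0.03 m).
It also fails if it takes over 72 s, if anything falls off the work surface, if the arm or the gripper's body presses on something with over 40 N, if the wrist force passes 120 N, or if a joint passes its speed limit or range.

## Working session

There is one attempt and no reset: what is moved stays moved. The work goes in short steps, Python scripts to look and compute and a tool call to move; the robot and the scene stay as the last step left them, time stands still between calls to the robot, and variables do not carry over. Pictures are saved under pics/ and viewed, and the job is handed in when it is done.

Besides the shell and the picture viewer there is one more tool, called after ">>>" in YAML: its name, and indented under it one key for each argument. send_rows: Moves the arm, as the interface text tells. Its arguments: {"type":"object","properties":{"plan":{"type":"string"}},"required":["plan"]}

```bash
ls; mkdir -p pics; python3 - <<'E'
from cell import env, eyes, boxes_of
import cv2
print(env.state())
for n in ["scene","side","wrist"]:
    p=eyes.read_camera(n); cv2.imwrite(f"pics/{n}0.png",p["image"][:,:,::-1])
    print(n,p["vertical_fov"],p["cx"],p["cy"],p["extrinsics"].tolist() if hasattr(p["extrinsics"],'tolist') else p["extrinsics"],[k for k in p])
    for t in ["warmer","pot","rack","cup","strainer","granules","tea_glass","plane","clamp","block","brush","driver"]:
        print(t,[(b["bbox"],round(b["confidence"],2)) for b in boxes_of(t,p)[:2]])
E
```

```text
pics
{'t': 0.0, 'joints': array([ 1.01537695e+00,  4.91566877e-01,  1.55947819e+00, -1.61853272e-05,
        1.09166494e+00, -1.05637353e-01]), 'qvel': array([-0.00116209,  0.00016839,  0.00084911,  0.00049691,  0.00133304,
        0.00170923]), 'tau': array([-4.36521632e-04, -6.12649441e+01, -2.58176601e+01,  6.92654005e-02,
        4.82831988e-02, -1.28400184e-04]), 'eef_pos': array([271.60276946, 562.62382795, 214.04729825]), 'tcp_rot': array([-3.14048001e+00, -1.03540768e-04,  2.69181804e+00]), 'ft_force': array([-0.6691257 , -0.03954887,  0.38835391]), 'moment': array([-0.03727937, -0.03867663,  0.07424684]), 'opening': 1.002300240517472}
scene 53.79934905846726 259.99168995054947 188.69391716236856 [[-0.7940681256053369, -0.38707069653625226, 0.468649216131391, 1100.8559509086308], [0.6077523787680412, -0.5178294887571536, 0.6020711475193713, 624.0576862494903], [0.009636285561055294, 0.7629081835033921, 0.6464350280918727, 762.185778807673], [0.0, 0.0, 0.0, 1.0]] ['image', 'vertical_fov', 'cx', 'cy', 'extrinsics', 'shot']
warmer [([311.7, 182.8, 75.5, 61.9], 0.78)]
pot [([213.
[... 1344 characters left out ...]
39.1], 0.84)]
clamp [([288.1, 188.2, 47.8, 63.8], 0.92)]
block [([191.4, 123.9, 21.3, 15.6], 0.59)]
brush [([209.7, 196.5, 64.6, 15.7], 0.73)]
driver [([164.2, 320.6, 83.1, 15.2], 0.66)]
wrist 58.76601558495193 259.01360873805805 194.34074660840656 [[0.43480084145392794, -0.8714174299456834, -0.22711206717789126, 208.70883033475317], [0.9005264192696504, 0.4209222932935949, 0.10897977429707685, 594.2408197082292], [0.0006296573171476157, -0.25190491419446304, 0.9677517851889202, 383.8596111367428], [0.0, 0.0, 0.0, 1.0]] ['image', 'vertical_fov', 'cx', 'cy', 'extrinsics', 'shot']
warmer []
pot []
rack []
cup []
strainer []
granules []
tea_glass []
plane []
clamp []
block []
brush []
driver []
```

View pics/scene0.png

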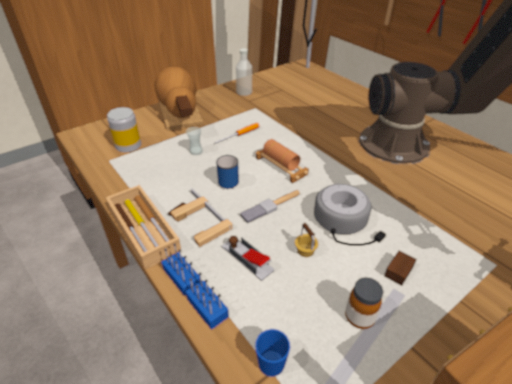

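View pics/side0.png

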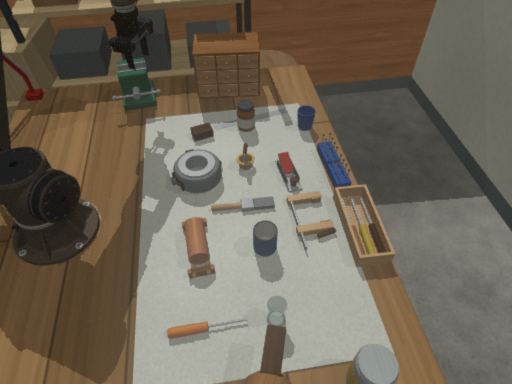

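View pics/wrist0.png

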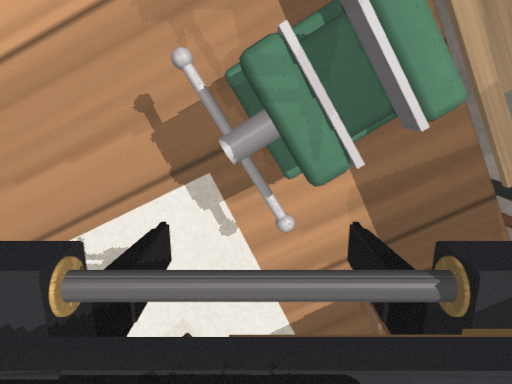

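```bash
cat > h.py <<'E'
import numpy as np
from cell import env, eyes, boxes_of, regions_of
import cv2
from scipy.spatial.transform import Rotation as R
def K(p):
    f=192/np.tan(np.radians(p["vertical_fov"])/2); return f,p["cx"],p["cy"]
def proj(p,X):
    X=np.atleast_2d(X); E=np.asarray(p["extrinsics"]); f,cx,cy=K(p)
    c=(X-E[:3,3])@E[:3,:3]; return np.c_[cx+f*c[:,0]/-c[:,2], cy-f*c[:,1]/-c[:,2]]
def ray(p,u,v):
    E=np.asarray(p["extrinsics"]); f,cx,cy=K(p)
    d=E[:3,:3]@np.array([(u-cx)/f,-(v-cy)/f,-1]); return E[:3,3],d/np.linalg.norm(d)
def atz(p,u,v,z):
    o,d=ray(p,u,v); return o+d*(z-o[2])/d[2]
def tri(rays):
    A=np.zeros((3,3));b=np.zeros(3)
    for o,d in rays:
        M=np.eye(3)-np.outer(d,d);A+=M;b+=M@o
    X=np.linalg.solve(A,b); return X,[np.linalg.norm((np.eye(3)-np.outer(d,d))@(X-o)) for o,d in rays]
def save(p,name,s=1.5):
    im=p["image"][:,:,::-1]; cv2.imwrite(f"pics/{name}.png",cv2.resize(im,None,fx=s,fy=s,interpolation=cv2.INTER_CUBIC))
E
python3 - <<'E'
from h import *
P={n:eyes.read_camera(n) for n in ["scene","side"]}
print({n:proj(P[n],[0,0,0]) for n in P})
for t in ["warmer","pot","rack","cup","strainer","granules","tea_glass","plane","clamp","block"]:
    rs=[]
    for n in P:
        b=regions_of(t,P[n])
        if b and b[0]["confidence"]>.4:
            v,u=np.nonzero(b[0]["pixels"]); rs.append(ray(P[n],u.mean(),v.mean()))
        
    if len(rs)==2: X,e=tri(rs); print(t,X.round(0),np.round(e,1))
    else: print(t,len(rs))
E
```

```text
{'scene': array([[393.27661025, 142.82369999]]), 'side': array([[ 57.08089924, 229.8863002 ]])}
warmer [438. 158.  26.] [0.1 0.1]
pot [ 616. -166.   50.] [1.4 1.4]
rack [ 407. -163.  -36.] [21. 21.]
cup [ 421. -139.   46.] [1. 1.]
strainer [606. 182.  34.] [0.2 0.2]
granules [638. 396.  53.] [0.1 0.1]
tea_glass [613. -63. 297.] [146. 146.]
plane [744. 117.  10.] [2.6 2.6]
clamp [748.  26. -92.] [59.9 59.9]
block [468. 372.  17.] [0.1 0.1]
```

```bash
cat >> h.py <<'E'
def go(x,y,z,yaw=None,s=None):
    """print tool-frame delta from present state to target TCP"""
    s=s or env.state(); M=R.from_euler('xyz',s["tcp_rot"]).as_matrix()
    d=M.T@(np.array([x,y,z])-s["eef_pos"])
    n=int(np.ceil(np.linalg.norm(d)/50))
    print("t %.2f pos %s yaw %.3f j6 %.2f force %s open %.1f"%(s["t"],s["eef_pos"].round(1),s["tcp_rot"][2],s["joints"][5],s["ft_force"].round(1),s["opening"]*95))
    print("tool delta",d.round(1),"dyaw->roll",None if yaw is None else round(-((yaw-s["tcp_rot"][2]+np.pi)%(2*np.pi)-np.pi),3),"n",n,"each",(d/n).round(1))
E
python3 -c "
from h import *
go(438,158,260)"
```

```text
t 3.05 pos [271.7 562.9 214.7] yaw 2.692 j6 -0.11 force [ 0.6 -0.7 -0.9] open 94.8
tool delta [-325.8 -292.3  -45.4] dyaw->roll None n 9 each [-36.2 -32.5  -5. ]
```

>>> send_rows:
  plan: "-36 -32 -5 0 95;-36 -32 -5 0 95;-36 -32 -5 0 95;-36 -32 -5 0 95;-36 -33 -5 0 95;-36 -33 -5 0 95;-36 -33 -5 0 95;-36 -33 -5 0 95"

```text
t: 3.85
eef_pos: [419.5, 198.7, 254.6]
tcp_rot: [3.14, 0.001, 2.701]
ft_force: [1.0, 0.9, -0.1]
opening: 0.999
```

```bash
python3 -c "
from h import *
p=eyes.read_camera('wrist'); save(p,'w1'); go(438,158,260)
print(boxes_of('warmer',p),boxes_of('strainer',p))
import pickle;pickle.dump(p,open('w1.pkl','wb'))"
```

```text
t 3.90 pos [422.1 193.7 255.3] yaw 2.698 j6 -0.84 force [ 2.6 -2.3  1.4] open 94.8
tool delta [-29.7 -25.4  -4.6] dyaw->roll None n 1 each [-29.7 -25.4  -4.6]
[{'bbox': [158.1, 121.1, 168.4, 146.8], 'confidence': 0.76}] [{'bbox': [289.7, 302.6, 53.2, 32.6], 'confidence': 0.58}]
```

View pics/w1.png

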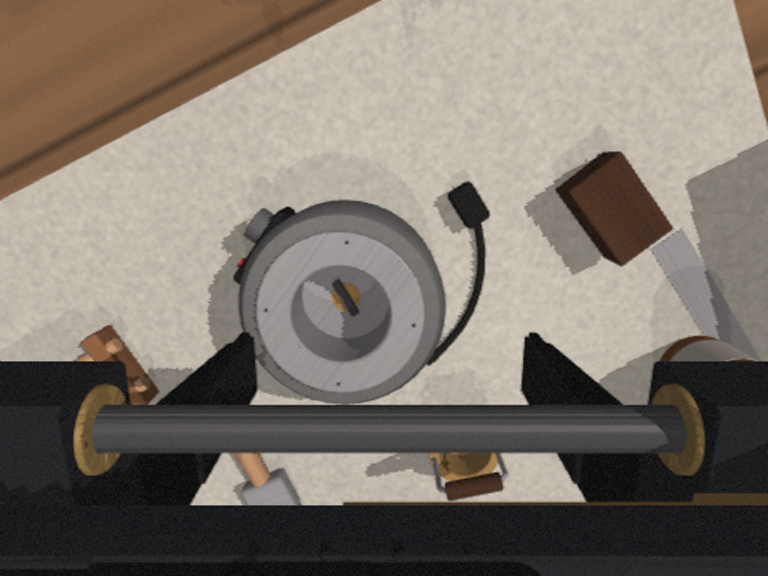

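>>> send_rows:
  plan: "-30 -25 -5 0 95;0 0 0 0 95;0 0 0 0 95"

```text
t: 4.3
eef_pos: [436.3, 163.8, 259.6]
tcp_rot: [3.139, 0.001, 2.696]
ft_force: [-0.4, 0.0, 0.2]
opening: 0.998
```

```bash
python3 - <<'E'
from h import *
import pickle
p=eyes.read_camera('wrist'); go(438,158,260)
pickle.dump(p,open('w2.pkl','wb'))
r=regions_of('warmer',p)[0]; print(r["bbox"],r["confidence"])
u0,v0,w,h=[int(x) for x in r["bbox"]]
c=cv2.resize(p["image"][v0-10:v0+h+20,max(u0-10,0):u0+w+20,::-1],None,fx=3.5,fy=3.5,interpolation=cv2.INTER_CUBIC); print(u0-10,v0-10,c.shape)
cv2.imwrite('pics/w2.png',c)
E
```

```text
t 4.35 pos [436.3 164.  259.6] yaw 2.697 j6 -0.91 force [-0.2  0.1 -0.4] open 94.9
tool delta [-4.1 -4.7 -0.4] dyaw->roll None n 1 each [-4.1 -4.7 -0.4]
[177.8, 91.3, 170.0, 156.6] 0.63
167 81 (651, 700, 3)
```

View pics/w2.png

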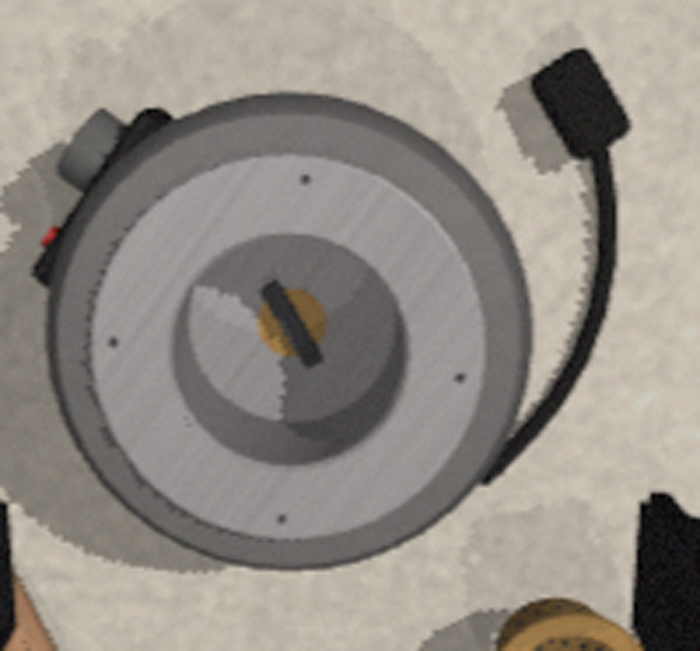

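```bash
python3 - <<'E'
from h import *
import pickle
p=pickle.load(open('w2.pkl','rb'))
f=lambda a,b:((a+.5)/3.5-.5+167,(b+.5)/3.5-.5+81)
for nm,pts,z in [("well",[(172,345),(407,345),(290,233),(290,465)],72),("plate",[(92,345),(487,345),(290,154),(290,540)],72),("screws",[(305,180),(281,519),(113,342),(459,378)],72),("dog",[(272,288),(313,360)],27),("hub",[(258,322),(327,322),(292,288),(292,357)],20)]:
    X=np.array([atz(p,*f(*q),z) for q in pts])[:,:2]
    c,r=cv2.minEnclosingCircle(X.astype(np.float32)); print(nm,X.mean(0).round(1),np.round(c,1),round(r,1),(np.linalg.norm(X[0]-X[1])).round(1))
d=X=None
a=atz(p,*f(272,288),27);b=atz(p,*f(313,360),27);d=b-a;print("dog yaw",np.arctan2(d[1],d[0]))
E
```

```text
well [438.8 152.9] [439.8 152.5] 36.3 71.8
plate [439.3 152.7] [440.6 152. ] 60.4 120.6
screws [441.5 151.6] [440.4 151.2] 53.3 106.4
dog [439.9 152.2] [439.9 152.2] 14.3 28.7
hub [440.4 151.6] [440.5 151.5] 12.2 24.0
dog yaw 0.06013533114294118
```

```bash
python3 -c "
from h import *
go(640,-178,285)"
```

```text
t 4.40 pos [436.2 164.2 259.6] yaw 2.698 j6 -0.91 force [ 1.1  0.2 -0.6] open 95.5
tool delta [-331.  -221.5  -25.6] dyaw->roll None n 8 each [-41.4 -27.7  -3.2]
```

>>> send_rows:
  plan: "-41 -28 -3 0 95;-41 -28 -3 0 95;-41 -28 -3 0 95;-41 -28 -3 0 95;-41 -28 -3 0 95;-41 -28 -3 0 95;-41 -28 -3 0 95;-41 -28 -3 0 95"

```text
t: 5.2
eef_pos: [643.2, -171.3, 282.7]
tcp_rot: [3.138, -0.002, 2.722]
ft_force: [1.3, 0.4, -0.3]
opening: 0.995
```

>>> send_rows:
  plan: "-15 0 0 0 95;0 0 0 0 95;0 0 0 0 95"

```text
t: 5.5
eef_pos: [659.7, -178.5, 279.7]
tcp_rot: [3.138, -0.004, 2.721]
ft_force: [0.0, 0.4, 0.2]
opening: 0.999
```

```bash
python3 - <<'E'
from h import *
import pickle
p=eyes.read_camera('wrist'); go(640,-178,285)
pickle.dump(p,open('w3.pkl','wb')); save(p,'w3')
r=regions_of('pot',p); print([(q["bbox"],q["confidence"]) for q in r])
E
```

```text
t 5.55 pos [ 659.6 -178.2  279.8] yaw 2.722 j6 -1.51 force [ 0.1 -0.1 -0.4] open 95.0
tool delta [18.  -7.8 -5.2] dyaw->roll None n 1 each [18.  -7.8 -5.2]
[([223.7, 95.8, 61.9, 67.1], 0.57)]
```

View pics/w3.png

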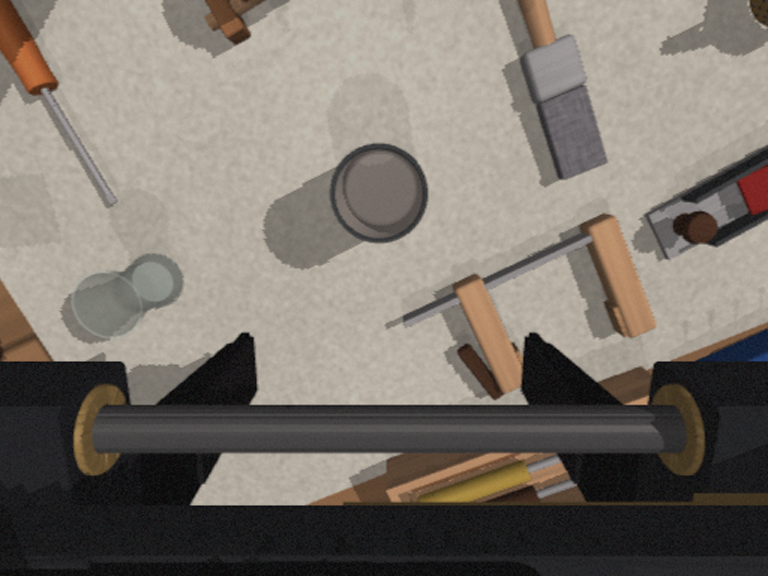

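```bash
python3 - <<'E'
from h import *
import pickle
p=pickle.load(open('w3.pkl','rb'))
f=lambda a,b:((a+.5)/1.5-.5,(b+.5)/1.5-.5)
X=np.array([atz(p,*f(*q),90) for q in [(331,192),(427.5,192),(379,143),(379,242)]])[:,:2]
print(X.mean(0),np.linalg.norm(X[0]-X[1]),np.linalg.norm(X[2]-X[3]))
c=X.mean(0)
go(c[0],c[1],150); go(c[0],c[1],58)
E
```

```text
[ 613.62075968 -163.36877284] 66.61556212375498 67.26352478996769
t 5.60 pos [ 659.5 -178.2  280.2] yaw 2.722 j6 -1.51 force [1.  0.5 0.3] open 94.4
tool delta [ 47.4  -5.6 130.4] dyaw->roll None n 3 each [15.8 -1.9 43.5]
t 5.60 pos [ 659.5 -178.2  280.2] yaw 2.722 j6 -1.51 force [1.  0.5 0.3] open 94.4
tool delta [ 47.   -5.9 222.4] dyaw->roll None n 5 each [ 9.4 -1.2 44.5]
```

>>> send_rows:
  plan: "20 -2 40 0 95;20 -2 40 0 95;7 -2 45 0 95;0 0 0 0 95"

```text
t: 6.0
eef_pos: [611.5, -158.5, 155.5]
tcp_rot: [3.138, 0.002, 2.727]
ft_force: [-0.5, -0.1, 0.1]
opening: 1.002
```

```bash
python3 - <<'E'
from h import *
import pickle
go(613.6,-163.4,57)
p=eyes.read_camera('wrist');save(p,'w4')
pickle.dump(p,open('w4.pkl','wb'))
E
```

```text
t 6.00 pos [ 611.5 -158.5  155.5] yaw 2.727 j6 -1.52 force [-0.5 -0.1  0.1] open 95.2
tool delta [-3.7 -4.1 98.5] dyaw->roll None n 2 each [-1.9 -2.  49.3]
```

View pics/w4.png

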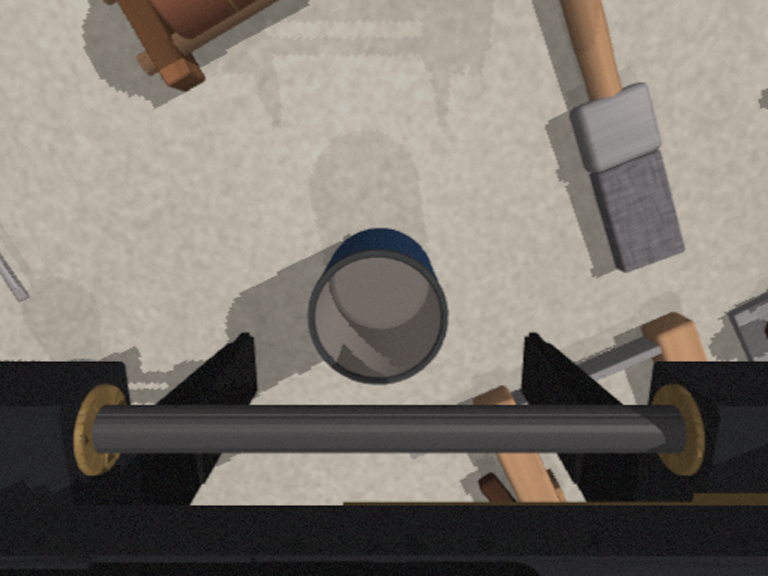

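```bash
python3 - <<'E'
from h import *
import pickle
p=pickle.load(open('w4.pkl','rb'))
f=lambda a,b:((a+.5)/1.5-.5,(b+.5)/1.5-.5)
X=np.array([atz(p,*f(*q),90) for q in [(308.5,317),(447.5,317),(378,248.5),(378,384)]])[:,:2]
print(X.mean(0),np.linalg.norm(X[0]-X[1]),np.linalg.norm(X[2]-X[3]))
print(p["cx"], proj(p,[env.state()["eef_pos"]]))
c=X.mean(0)
go(c[0],c[1],57)
E
```

```text
[ 613.4211121  -163.57316009] 66.76517269435855 68.2046358777029
259.01360873805805 [[257.67312721 248.60247388]]
t 6.05 pos [ 613.6 -159.1  159. ] yaw 2.727 j6 -1.52 force [ 2.  -0.1  0.6] open 94.9
tool delta [ -1.   -4.6 102. ] dyaw->roll None n 3 each [-0.3 -1.5 34. ]
```

>>> send_rows:
  plan: "-1 -4 35 0 95;0 -1 35 0 95;0 0 28 0 95;0 0 0 0 95;0 0 0 0 95"

```text
t: 6.55
eef_pos: [622.9, -164.8, 73.7]
tcp_rot: [3.136, 0.028, 2.731]
ft_force: [0.7, -0.3, 0.8]
opening: 1.0
```

```bash
python3 -c "
from h import *
go(613.4,-163.6,57)"
```

```text
t 6.55 pos [ 622.9 -164.8   73.7] yaw 2.731 j6 -1.53 force [ 0.7 -0.3  0.8] open 95.0
tool delta [ 9.6 -2.8 16.5] dyaw->roll None n 1 each [ 9.6 -2.8 16.5]
```

>>> send_rows:
  plan: "0 0 0 0 95"

```text
t: 6.65
eef_pos: [624.0, -165.0, 76.2]
tcp_rot: [3.136, 0.031, 2.731]
ft_force: [-0.2, -0.1, -0.3]
opening: 0.998
```

```bash
python3 -c "
from h import *
go(613.4,-163.6,57); print(env.state())"
```

```text
t 6.65 pos [ 624.  -165.    76.2] yaw 2.731 j6 -1.53 force [-0.2 -0.1 -0.3] open 94.9
tool delta [10.9 -3.1 18.9] dyaw->roll None n 1 each [10.9 -3.1 18.9]
{'t': 6.65, 'joints': array([-0.36250012,  0.66358369,  1.65485054,  0.00581646,  0.79207725,
       -1.52694194]), 'qvel': array([ 0.00461158, -0.03046758, -0.03239945,  0.00176874,  0.02486347,
        0.00038893]), 'tau': array([-4.06334898e-02, -6.55514216e+01, -2.01517922e+01, -1.31703352e-02,
       -6.10232865e-02, -6.04313336e-04]), 'eef_pos': array([ 624.01638971, -164.98027659,   76.19533785]), 'tcp_rot': array([3.13596687, 0.03085549, 2.73113038]), 'ft_force': array([-0.16012589, -0.07508762, -0.34836647]), 'moment': array([ 0.04294787,  0.07543434, -0.02185017]), 'opening': 0.9984672837499803}
```

>>> send_rows:
  plan: "6 -2 -35 0 95;6 0 -35 0 95;0 0 0 0 95"

```text
t: 6.95
eef_pos: [611.7, -161.8, 154.1]
tcp_rot: [3.136, 0.038, 2.732]
ft_force: [0.4, -0.0, 0.0]
opening: 1.003
```

>>> send_rows:
  plan: "0 0 0 0 95"

```text
t: 7.05
eef_pos: [612.1, -161.8, 156.2]
tcp_rot: [3.136, 0.041, 2.732]
ft_force: [0.3, -0.7, 0.2]
opening: 0.998
```

```bash
python3 -c "
from h import *
go(613.4,-163.6,57); print(env.state()['tcp_rot'])"
```

```text
t 7.05 pos [ 612.1 -161.8  156.2] yaw 2.732 j6 -1.53 force [ 0.3 -0.7  0.2] open 94.8
tool delta [ 2.1 -1.7 99.2] dyaw->roll None n 2 each [ 1.1 -0.8 49.6]
[3.13551456 0.04078952 2.73166789]
```

>>> send_rows:
  plan: "0 0 0 0 95"

```text
t: 7.15
eef_pos: [612.4, -161.9, 157.1]
tcp_rot: [3.135, 0.042, 2.732]
ft_force: [-0.5, -0.7, 0.0]
opening: 1.0
```

```bash
python3 -c "
from h import *
for i in range(4):
    s=env.state(); print(s['t'],s['eef_pos'].round(2),s['tcp_rot'].round(4),s['joints'].round(4),s['qvel'].round(4)); eyes.read_camera('wrist')"
```

```text
7.15 [ 612.42 -161.9   157.14] [3.1354 0.0424 2.7317] [-0.3645  0.5463  1.6298  0.0053  0.9228 -1.5287] [-0.0012 -0.0067  0.0026  0.0009  0.0035 -0.0006]
7.2 [ 612.34 -161.86  156.76] [3.1355 0.0418 2.7317] [-0.3645  0.5468  1.63    0.0053  0.9227 -1.5287] [-0.0007  0.0183  0.0083 -0.0009 -0.0028 -0.0011]
7.25 [ 612.14 -161.82  156.16] [3.1355 0.0408 2.7317] [-0.3645  0.5476  1.6304  0.0053  0.9226 -1.5287] [ 0.0001  0.0134  0.0073 -0.0002  0.0001 -0.0008]
7.3 [ 612.01 -161.79  155.72] [3.1355 0.0401 2.7317] [-0.3646  0.5482  1.6306  0.0053  0.9225 -1.5287] [-0.0008  0.0081  0.0022  0.0006  0.0009  0.0002]
```

>>> send_rows:
  plan: "0 0 -45 0 95"

```text
t: 7.45
eef_pos: [608.1, -160.6, 195.2]
tcp_rot: [3.136, 0.029, 2.732]
ft_force: [0.0, 0.6, 0.5]
opening: 1.001
```

```bash
cat > st.py <<'E'
from h import *
import sys
for i in range(int(sys.argv[1])):
    s=env.state(); print(round(s['t'],2),s['eef_pos'].round(1),s['tcp_rot'].round(4),s['joints'].round(3)[[1,2,4]],s['qvel'].round(3)[[1,2,4]],s['ft_force'].round(1)); eyes.read_camera('wrist')
s=env.state(); print(round(s['t'],2),s['eef_pos'].round(1),s['tcp_rot'].round(4),'qv',s['qvel'].round(3)[[1,2,4]],s['ft_force'].round(1),s['moment'].round(2),'op %.1f'%(s['opening']*95.1))
E
python3 st.py 4
```

```text
7.45 [ 608.1 -160.6  195.2] [3.136  0.0289 2.7315] [0.504 1.592 1.016] [-0.558 -0.504  1.003] [0.  0.6 0.5]
7.5 [ 611.2 -161.7  205.6] [3.1354 0.0423 2.7317] [0.494 1.581 1.024] [-0.022 -0.012 -0.141] [ 0.8 -0.7  7.5]
7.55 [ 611.7 -161.9  204.2] [3.1353 0.045  2.7317] [0.495 1.583 1.018] [ 0.041  0.063 -0.079] [-0.7 -0.8  0.4]
7.6 [ 611.  -161.6  202.1] [3.1354 0.0428 2.7316] [0.497 1.586 1.016] [ 0.036  0.048 -0.027] [ 0.2  0.1 -0.5]
7.65 [ 610.3 -161.4  200.5] [3.1355 0.0403 2.7317] qv [ 0.023  0.026 -0.007] [-1.1 -0.6 -0.5] [-0.04  0.06  0.05] op 94.7
```

>>> send_rows:
  plan: "0 0 -45 0 95;0 0 -45 0 95;0 0 -25 0 95"

```text
t: 7.95
eef_pos: [604.0, -159.6, 310.3]
tcp_rot: [3.136, 0.025, 2.732]
ft_force: [-0.6, 0.2, 0.5]
opening: 1.001
```

```bash
python3 st.py 4
```

```text
7.95 [ 604.  -159.6  310.3] [3.1362 0.0252 2.7315] [0.404 1.444 1.268] [-0.148 -0.336  0.536] [-0.6  0.2  0.5]
8.0 [ 604.8 -159.9  313.5] [3.136  0.0295 2.7315] [0.402 1.44  1.27 ] [ 0.016  0.053 -0.113] [-0.3 -0.6  3.3]
8.05 [ 604.7 -159.8  311. ] [3.136  0.0286 2.7315] [0.403 1.444 1.265] [ 0.041  0.075 -0.06 ] [ 0.8 -0.1 -0.1]
8.1 [ 604.1 -159.6  308.7] [3.1362 0.0257 2.7315] [0.405 1.447 1.264] [ 0.03   0.046 -0.021] [-0.3  0.5 -0.6]
8.15 [ 603.7 -159.5  307.3] [3.1363 0.0233 2.7315] qv [ 0.016  0.019 -0.001] [-0.6  0.   0.3] [-0.01 -0.02 -0.04] op 94.8
```

>>> send_rows:
  plan: "0 0 -45 0 95;0 0 -45 0 95;0 0 -30 0 95"

```text
t: 8.45
eef_pos: [600.0, -158.7, 418.6]
tcp_rot: [3.137, 0.003, 2.731]
ft_force: [0.3, 0.1, -0.3]
opening: 1.0
```

```bash
python3 st.py 4
```

```text
8.45 [ 600.  -158.7  418.6] [3.1372e+00 3.0000e-03 2.7313e+00] [0.36  1.241 1.537] [-0.056 -0.57   0.683] [ 0.3  0.1 -0.3]
8.5 [ 600.5 -159.   422.7] [3.1369 0.0084 2.7313] [0.357 1.235 1.541] [-0.003  0.065 -0.135] [-1.5  1.3  2.1]
8.55 [ 600.6 -159.   420.2] [3.137  0.008  2.7313] [0.358 1.239 1.536] [ 0.03   0.093 -0.073] [-0.1 -0.3 -0.2]
8.6 [ 600.3 -158.8  417.8] [3.1371 0.005  2.7313] [0.36  1.243 1.534] [ 0.02   0.057 -0.021] [-0.1 -0.  -1.1]
8.65 [ 600.  -158.7  416.5] [3.1372e+00 2.7000e-03 2.7313e+00] qv [ 0.012  0.023 -0.   ] [-0.7 -0.3 -1.5] [ 0.01 -0.01 -0.01] op 95.0
```

>>> send_rows:
  plan: "0 0 50 0 95"

```text
t: 8.75
eef_pos: [601.4, -159.0, 370.8]
tcp_rot: [3.137, 0.009, 2.731]
ft_force: [0.5, -0.8, -0.5]
opening: 0.998
```

```bash
python3 st.py 3|tail -1
```

```text
8.9 [ 599.1 -158.2  364.7] [ 3.1375 -0.0058  2.7312] qv [-0.041 -0.108  0.042] [-0.5  0.1  0.3] [-0.    0.05 -0.03] op 95.0
```

>>> send_rows:
  plan: "0 0 50 0 95"

```text
t: 9.0
eef_pos: [601.2, -158.8, 323.8]
tcp_rot: [3.137, 0.004, 2.731]
ft_force: [0.4, -0.5, -0.0]
opening: 0.998
```

```bash
python3 st.py 3|tail -1
```

```text
9.15 [ 598.7 -157.9  317.9] [ 3.1377 -0.0099  2.7312] qv [-0.04  -0.078  0.027] [0.3 0.  0.8] [-0.   -0.02 -0.01] op 94.7
```

>>> send_rows:
  plan: "0 0 50 0 95"

```text
t: 9.25
eef_pos: [601.6, -158.7, 276.0]
tcp_rot: [3.137, 0.003, 2.731]
ft_force: [0.8, -0.7, -0.1]
opening: 0.997
```

```bash
python3 st.py 3|tail -1
```

```text
9.4 [ 598.4 -157.6  269.4] [ 3.1378 -0.0121  2.7312] qv [-0.038 -0.062  0.025] [-0.6  0.   1. ] [-0.   -0.03  0.01] op 95.1
```

>>> send_rows:
  plan: "0 0 50 0 95"

```text
t: 9.5
eef_pos: [601.8, -158.6, 227.4]
tcp_rot: [3.137, 0.001, 2.731]
ft_force: [1.2, -0.1, -1.4]
opening: 0.996
```

```bash
python3 st.py 3|tail -1
```

```text
9.65 [ 598.1 -157.2  220.6] [ 3.1378 -0.0136  2.7311] qv [-0.037 -0.05   0.02 ] [ 0.  -0.   0.1] [0.03 0.03 0.02] op 94.6
```

>>> send_rows:
  plan: "-8 2 40 0 95;-5 2 40 0 95"

```text
t: 9.85
eef_pos: [616.5, -160.2, 151.5]
tcp_rot: [3.137, 0.003, 2.731]
ft_force: [0.1, 0.1, 0.5]
opening: 1.002
```

```bash
python3 st.py 6|tail -1;python3 -c "
from h import *
go(613.4,-163.6,57)"
```

```text
10.15 [ 615.4 -159.8  151.3] [3.1372e+00 1.2000e-03 2.7312e+00] qv [-0.     0.014 -0.016] [-0.3 -0.1  0.1] [ 0.08 -0.05 -0.05] op 94.7
t 10.15 pos [ 615.4 -159.8  151.3] yaw 2.731 j6 -1.52 force [-0.3 -0.1  0.1] open 94.6
tool delta [ 0.4 -4.7 94.3] dyaw->roll None n 2 each [ 0.2 -2.3 47.1]
```

>>> send_rows:
  plan: "0 -4 47 0 95"

```text
t: 10.25
eef_pos: [617.6, -164.4, 111.3]
tcp_rot: [3.137, 0.014, 2.732]
ft_force: [1.4, -0.1, -0.4]
opening: 0.997
```

```bash
python3 st.py 5|tail -1;python3 -c "
from h import *
go(613.4,-163.6,57)"
```

```text
10.5 [ 614.6 -163.6  106.5] [3.1371e+00 2.9000e-03 2.7312e+00] qv [-0.008 -0.003 -0.011] [-0.3 -0.   1.4] [-0.02 -0.01  0.04] op 95.1
t 10.50 pos [ 614.6 -163.6  106.5] yaw 2.731 j6 -1.53 force [-0.3 -0.   1.4] open 95.0
tool delta [ 1.2 -0.7 49.5] dyaw->roll None n 1 each [ 1.2 -0.7 49.5]
```

>>> send_rows:
  plan: "1 -1 49 0 95"

```text
t: 10.6
eef_pos: [617.7, -165.3, 64.4]
tcp_rot: [3.137, 0.016, 2.731]
ft_force: [0.9, 1.0, -1.2]
opening: 0.998
```

```bash
python3 st.py 6|tail -1;python3 -c "
from h import *
go(613.4,-163.6,57)"
```

```text
10.9 [ 614.5 -164.2   59.9] [3.137  0.0056 2.7312] qv [-0.003  0.005 -0.01 ] [-0.3  0.1 -0.6] [ 0.01 -0.01 -0.01] op 95.1
t 10.90 pos [ 614.5 -164.2   59.9] yaw 2.731 j6 -1.53 force [-0.3  0.1 -0.6] open 95.0
tool delta [1.3 0.1 2.9] dyaw->roll None n 1 each [1.3 0.1 2.9]
```

>>> send_rows:
  plan: "1 0 2 0 60;0 0 0 0 60;0 0 0 0 60;0 0 0 0 60;0 0 0 0 60"

```text
t: 11.4
eef_pos: [615.3, -164.3, 62.8]
tcp_rot: [3.137, 0.012, 2.731]
ft_force: [0.1, -0.5, -1.4]
opening: 0.702
```

```bash
python3 st.py 1
```

```text
11.4 [ 615.3 -164.3   62.8] [3.1368 0.0118 2.7315] [0.677 1.672 0.78 ] [-0.     0.001  0.001] [ 0.1 -0.5 -1.4]
11.45 [ 615.3 -164.3   62.8] [3.1368 0.0118 2.7314] qv [-0.001 -0.002 -0.002] [-0.5 -1.1  1.2] [-0.15 -0.03  0.02] op 66.4
```

>>> send_rows:
  plan: "0 0 -20 0 60;0 0 -25 0 60;0 0 -10 0 60"

```text
t: 11.75
eef_pos: [613.2, -163.8, 116.3]
tcp_rot: [3.137, 0.005, 2.731]
ft_force: [0.6, 0.3, -3.3]
opening: 0.7
```

```bash
python3 st.py 5;python3 -c "
from h import *
p=eyes.read_camera('side');save(p,'s5')
go(440,152.3,190)"
```

```text
11.75 [ 613.2 -163.8  116.3] [3.1369 0.0055 2.7313] [0.608 1.636 0.891] [-0.096 -0.054  0.186] [ 0.6  0.3 -3.3]
11.8 [ 613.4 -163.9  117.1] [3.1369 0.0065 2.7313] [0.607 1.636 0.892] [ 0.023  0.021 -0.053] [ 0.9  0.2 -1.3]
11.85 [ 613.2 -163.8  115.8] [3.1369 0.0058 2.7313] [0.609 1.637 0.89 ] [ 0.03   0.025 -0.027] [-0.1 -1.  -2.7]
11.9 [ 612.7 -163.6  114.7] [3.137  0.0044 2.7313] [0.61  1.638 0.889] [ 0.021  0.014 -0.007] [ 0.3  0.1 -2.2]
11.95 [ 612.4 -163.5  114.1] [3.1371 0.0032 2.7313] [0.611 1.639 0.889] [0.012 0.007 0.   ] [-0.9 -0.4 -2.2]
12.0 [ 612.3 -163.5  113.8] [3.1371e+00 2.6000e-03 2.7312e+00] qv [ 0.005 -0.001  0.004] [ 0.5  0.2 -2.8] [ 0.03 -0.03  0.05] op 67.0
t 12.05 pos [ 612.4 -163.5  113.7] yaw 2.731 j6 -1.53 force [-0.1  0.3 -2.5] open 66.6
tool delta [283.8 221.2 -76. ] dyaw->roll None n 8 each [35.5 27.6 -9.5]
```

View pics/s5.png

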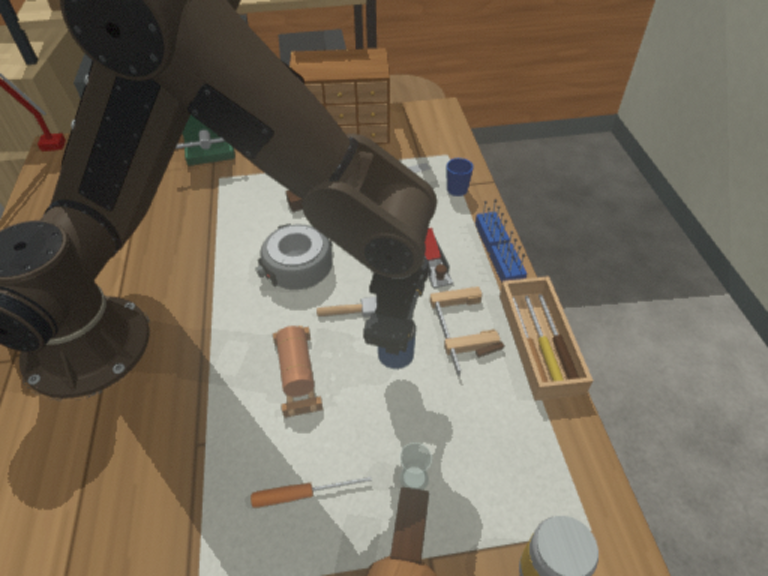

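>>> send_rows:
  plan: "20 12 -25 0 60;36 28 -25 0 60;38 30 -20 0 60;38 30 -10 0 60;38 30 0 0 60;38 30 0 0 60;30 22 0 0 60;15 10 0 0 60"

```text
t: 12.85
eef_pos: [450.9, 118.9, 189.8]
tcp_rot: [3.138, -0.006, 2.725]
ft_force: [0.4, 0.1, -2.6]
opening: 0.699
```

```bash
python3 st.py 4|tail -1;python3 -c "
from h import *
go(441.9,151.6,175)
p=eyes.read_camera('wrist');save(p,'w6')
"
```

```text
13.05 [453.  116.9 190. ] [ 3.1382 -0.0053  2.7247] qv [ 0.006 -0.009 -0.002] [ 0.8 -0.5 -2.5] [ 0.01 -0.05 -0.  ] op 67.1
t 13.05 pos [453.  116.9 190. ] yaw 2.725 j6 -1.05 force [ 0.8 -0.5 -2.5] open 67.0
tool delta [24.1 27.2 15.2] dyaw->roll None n 1 each [24.1 27.2 15.2]
```

View pics/w6.png

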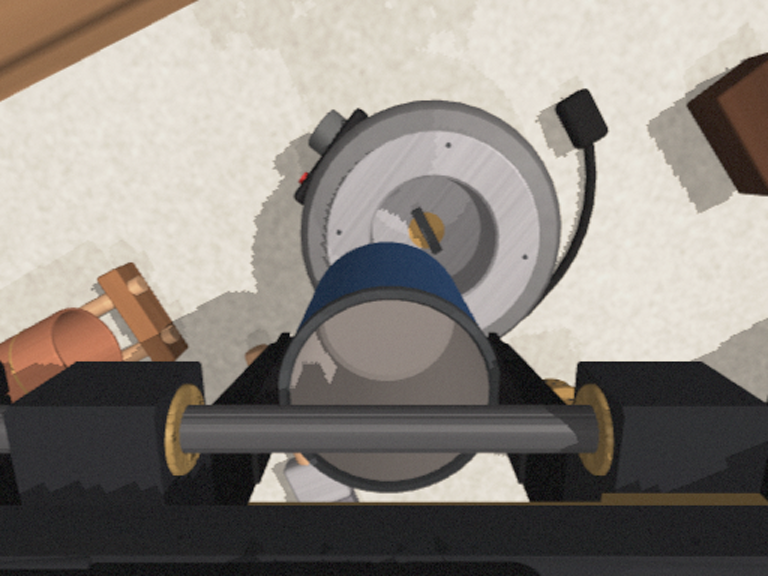

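```bash
python3 - <<'E'
from h import *
p=eyes.read_camera('wrist')
f=lambda a,b:((a+.5)/1.5-.5,(b+.5)/1.5-.5)
X=np.array([atz(p,*f(*q),217.2) for q in [(280,389),(498,389),(389,288),(389,491)]])
print("rim",X.mean(0),np.linalg.norm(X[0]-X[1]),np.linalg.norm(X[2]-X[3]))
W=np.array([atz(p,*f(*q),72) for q in [(373,236),(497,236),(435,175)]])
print("well",W.round(1)); print("mid",(W[0]+W[1])/2, np.linalg.norm(W[0]-W[1]))
M=R.from_euler('xyz',env.state()['tcp_rot']).as_matrix()
print("center from top", W[2]-36*M[:,0]/np.linalg.norm(M[:2,0]))
# dog yaw
a=atz(p,*f(414,209),27);b=atz(p,*f(435,252),27);print(np.arctan2(*(b-a)[[1,0]]), (a+b)/2)
print(env.state()['eef_pos'])
E
```

```text
rim [451.8669241  118.12818925 217.2       ] 65.80079311810755 66.67156578045729
well [[424.  121.3  72. ]
 [452.5 185.3  72. ]
 [407.2 166.2  72. ]]
mid [438.24597122 153.31424535  72.        ] 70.04946356702952
center from top [440.12422696 151.61419159  71.8099614 ]
0.04971708826221264 [439.87109019 149.75260712  27.        ]
[453.38368002 116.23602588 189.97152134]
```

```bash
python3 -c "
from h import *
go(441.6,150.8,162)
"
```

```text
t 13.15 pos [453.4 116.2 190. ] yaw 2.723 j6 -1.05 force [ 0.   0.4 -3.4] open 66.8
tool delta [24.7 26.7 28.2] dyaw->roll None n 1 each [24.7 26.7 28.2]
```

>>> send_rows:
  plan: "24 26 10 0 60"

```text
t: 13.25
eef_pos: [444.2, 147.7, 180.6]
tcp_rot: [3.137, -0.003, 2.719]
ft_force: [1.3, 1.0, -3.5]
opening: 0.697
```

```bash
python3 st.py 4|tail -1;python3 -c "
from h import *
go(441.6,150.8,162)
"
```

```text
13.45 [442.3 149.4 179.9] [ 3.1385 -0.0056  2.7232] qv [-0.007 -0.006  0.001] [ 0.  -0.2 -2.1] [0.01 0.   0.  ] op 66.4
t 13.45 pos [442.3 149.4 179.9] yaw 2.723 j6 -0.98 force [ 0.  -0.2 -2.1] open 66.3
tool delta [ 1.1  0.9 17.9] dyaw->roll None n 1 each [ 1.1  0.9 17.9]
```

>>> send_rows:
  plan: "1 1 28 0 60"

```text
t: 13.55
eef_pos: [444.1, 150.4, 153.9]
tcp_rot: [3.135, -0.0, 2.723]
ft_force: [1.0, -0.2, -3.5]
opening: 0.7
```

```bash
python3 st.py 5|tail -1;python3 -c "
from h import *
go(441.6,150.8,137)
p=eyes.read_camera('side');cv2.imwrite('pics/s7.png',cv2.resize(p['image'][100:260,120:290,::-1],None,fx=4,fy=3.6,interpolation=cv2.INTER_CUBIC))
"
```

```text
13.8 [442.3 150.3 152.6] [ 3.1384 -0.0053  2.7224] qv [-0.011 -0.003 -0.004] [ 0.5 -0.5 -2.3] [-0.04  0.03  0.  ] op 66.4
t 13.80 pos [442.3 150.3 152.6] yaw 2.722 j6 -0.97 force [ 0.5 -0.5 -2.3] open 66.3
tool delta [ 0.8  0.1 15.6] dyaw->roll None n 1 each [ 0.8  0.1 15.6]
```

View pics/s7.png

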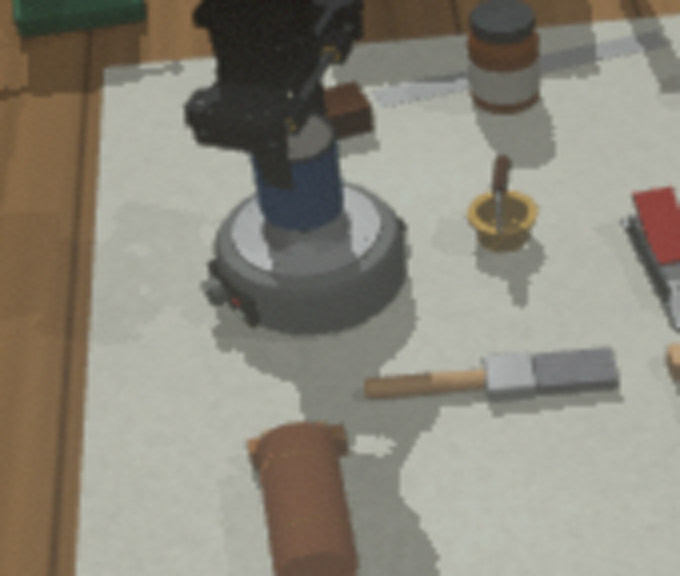

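>>> send_rows:
  plan: "1 0 16 0 60"

```text
t: 13.95
eef_pos: [442.9, 150.9, 138.8]
tcp_rot: [3.135, -0.001, 2.722]
ft_force: [0.2, 0.2, -1.9]
opening: 0.7
```

```bash
python3 st.py 3|tail -1
```

```text
14.1 [441.4 150.8 137.2] [ 3.1382 -0.005   2.7224] qv [-0.01  -0.011  0.01 ] [-0.   0.3 -3.3] [-0.03 -0.   -0.01] op 67.0
```

>>> send_rows:
  plan: "0 0 6 0 60"

```text
t: 14.2
eef_pos: [442.1, 150.9, 132.2]
tcp_rot: [3.137, -0.003, 2.722]
ft_force: [0.4, 0.2, -3.8]
opening: 0.698
```

```bash
python3 st.py 3
```

```text
14.2 [442.1 150.9 132.2] [ 3.137  -0.0033  2.7223] [0.387 2.028 0.726] [ 0.104  0.067 -0.167] [ 0.4  0.2 -3.8]
14.25 [441.7 150.8 131.1] [ 3.1378 -0.0044  2.7223] [0.389 2.029 0.725] [0.001 0.001 0.018] [-0.2 -0.4 -4.2]
14.3 [441.5 150.8 131.2] [ 3.1381 -0.0049  2.7223] [0.389 2.029 0.726] [-0.004 -0.005  0.014] [ 0.2 -0.2 -2.2]
14.35 [441.5 150.8 131.3] [ 3.1382 -0.005   2.7223] qv [-0.002 -0.001  0.002] [ 0.   0.7 -2.1] [ 0.05 -0.06  0.02] op 66.7
```

>>> send_rows:
  plan: "0 0 12 0 60"

```text
t: 14.45
eef_pos: [442.3, 151.0, 120.4]
tcp_rot: [3.137, -0.003, 2.722]
ft_force: [-0.3, 0.3, -3.1]
opening: 0.698
```

```bash
python3 st.py 3|tail -1
```

```text
14.6 [441.3 150.9 119.3] [ 3.1387 -0.0057  2.7224] qv [-0.011 -0.011  0.009] [ 0.6 -0.5 -3. ] [0.02 0.05 0.03] op 66.5
```

>>> send_rows:
  plan: "0 0 12 0 60"

```text
t: 14.7
eef_pos: [442.1, 151.1, 108.5]
tcp_rot: [3.137, -0.004, 2.722]
ft_force: [-0.2, -0.5, -3.3]
opening: 0.703
```

```bash
python3 st.py 3|tail -1
```

```text
14.85 [441.1 150.9 107.5] [ 3.1391 -0.0063  2.7224] qv [-0.013 -0.007  0.005] [ 0.2 -0.1 -3.1] [ 0.02 -0.01 -0.05] op 66.6
```

>>> send_rows:
  plan: "0 0 8 0 60"

```text
t: 14.95
eef_pos: [441.8, 151.1, 100.3]
tcp_rot: [3.138, -0.005, 2.722]
ft_force: [-0.3, 1.2, -3.0]
opening: 0.698
```

```bash
python3 st.py 3|tail -1
```

```text
15.1 [441.  150.9  99.3] [ 3.1394 -0.0067  2.7225] qv [-0.006 -0.005  0.008] [ 0.1  0.1 -3.6] [ 0.01 -0.01 -0.01] op 66.8
```

>>> send_rows:
  plan: "0 0 6 0 60"

```text
t: 15.2
eef_pos: [441.3, 151.1, 93.7]
tcp_rot: [3.139, -0.006, 2.722]
ft_force: [0.0, -0.1, -2.4]
opening: 0.7
```

```bash
python3 st.py 3|tail -1
```

```text
15.35 [440.8 150.9  93. ] [ 3.1397 -0.0073  2.7224] qv [-0.005 -0.004  0.006] [-0.1  0.6 -2.6] [-0.02 -0.02 -0.04] op 66.7
```

>>> send_rows:
  plan: "0 0 5 0 60"

```text
t: 15.45
eef_pos: [441.1, 151.0, 88.6]
tcp_rot: [3.139, -0.006, 2.723]
ft_force: [-10.1, -11.3, 43.5]
opening: 0.699
```

```bash
python3 st.py 3
```

```text
15.45 [441.1 151.   88.6] [ 3.1392 -0.0064  2.7225] [0.463 2.068 0.615] [ 0.073  0.045 -0.098] [-10.1 -11.3  43.5]
15.5 [440.8 150.7  88.3] [ 3.14   -0.0068  2.7229] [0.463 2.068 0.615] [-0.015 -0.009  0.017] [-2.9 -3.  17.6]
15.55 [440.9 150.8  88.5] [ 3.1397 -0.0066  2.7227] [0.463 2.068 0.615] [-0.002 -0.002  0.001] [-2.1 -1.2 11.3]
15.6 [441.  150.8  88.6] [ 3.1395 -0.0064  2.7226] qv [-0.002  0.     0.   ] [-3.7 -2.3 10.6] [-0.52  0.49 -0.05] op 66.4
```

>>> send_rows:
  plan: "0 0 1.5 0.1 60;0 0 1.5 0.1 60"

```text
t: 15.8
eef_pos: [442.2, 151.1, 88.0]
tcp_rot: [3.138, -0.004, 2.518]
ft_force: [-4.2, -1.4, 25.0]
opening: 0.696
```

```bash
python3 st.py 2
```

```text
15.8 [442.2 151.1  88. ] [ 3.1376 -0.0036  2.5183] [0.464 2.069 0.609] [ 0.003  0.003 -0.032] [-4.2 -1.4 25. ]
15.85 [442.3 151.2  87.9] [ 3.1373 -0.0035  2.5116] [0.464 2.069 0.609] [ 0.    -0.003 -0.001] [-2.6 -2.3 20.7]
15.9 [442.3 151.1  87.9] [ 3.1373 -0.0034  2.5185] qv [ 0.    -0.003 -0.001] [-2.2 -1.9 20.5] [-0.5   0.45 -0.14] op 66.8
```

>>> send_rows:
  plan: "-0.5 0 0.3 0.1 60;0 0 0.3 0.1 60"

```text
t: 16.1
eef_pos: [442.7, 150.8, 88.4]
tcp_rot: [3.137, -0.004, 2.314]
ft_force: [-5.0, -1.7, 2.4]
opening: 0.698
```

```bash
python3 st.py 1
```

```text
16.1 [442.7 150.8  88.4] [ 3.1372 -0.0036  2.314 ] [0.463 2.068 0.609] [-0.003  0.008  0.002] [-5.  -1.7  2.4]
16.15 [442.6 150.8  88.3] [ 3.1374 -0.0037  2.308 ] qv [ 0.005 -0.002 -0.006] [-2.6 -2.4  3.1] [-0.67  0.58 -0.02] op 66.7
```

>>> send_rows:
  plan: "0 0 1 0.1 60;0 0 1 0.1 60"

```text
t: 16.35
eef_pos: [442.3, 150.8, 86.6]
tcp_rot: [3.138, -0.004, 2.107]
ft_force: [-0.2, 0.4, -2.9]
opening: 0.699
```

```bash
python3 st.py 1
```

```text
16.35 [442.3 150.8  86.6] [ 3.1383 -0.0043  2.1067] [0.466 2.071 0.604] [ 0.015  0.008 -0.028] [-0.2  0.4 -2.9]
16.4 [442.3 150.8  86.4] [ 3.1384 -0.0044  2.1008] qv [ 0.002 -0.003  0.001] [ 0.3 -0.1 -2.7] [-0.04  0.02 -0.03] op 66.7
```

>>> send_rows:
  plan: "0 0 1.5 0.05 60;0 0 1.5 0.05 60"

```text
t: 16.6
eef_pos: [442.2, 150.7, 83.0]
tcp_rot: [3.139, -0.005, 2.005]
ft_force: [-1.8, -1.6, -1.9]
opening: 0.699
```

```bash
python3 st.py 2
```

```text
16.6 [442.2 150.7  83. ] [ 3.1392 -0.0048  2.0051] [0.472 2.073 0.595] [ 0.031  0.016 -0.04 ] [-1.8 -1.6 -1.9]
16.65 [442.1 150.7  82.8] [ 3.1395 -0.0048  2.0023] [0.473 2.074 0.594] [-0.004 -0.005  0.004] [ 0.1 -1.  -2.4]
16.7 [442.2 150.7  82.9] [ 3.1394 -0.0048  2.0058] qv [-0.004 -0.003  0.006] [-0.7 -0.6 -2.5] [-0.29  0.13 -0.02] op 66.5
```

>>> send_rows:
  plan: "0 0 1 0 60"

```text
t: 16.8
eef_pos: [442.2, 150.7, 81.9]
tcp_rot: [3.139, -0.005, 2.009]
ft_force: [-4.0, 1.5, 16.8]
opening: 0.699
```

```bash
python3 st.py 2
```

```text
16.8 [442.2 150.7  81.9] [ 3.1393 -0.0048  2.0092] [0.475 2.074 0.592] [ 0.013  0.005 -0.022] [-4.   1.5 16.8]
16.85 [442.2 150.8  82. ] [ 3.1393 -0.0049  2.0089] [0.474 2.074 0.592] [-0.004 -0.     0.004] [-1.5 -0.8  1.3]
16.9 [442.2 150.8  82. ] [ 3.1393 -0.0048  2.0087] qv [-0.001  0.001 -0.001] [-1.4 -1.1  0.7] [-0.23  0.24  0.02] op 66.7
```

>>> send_rows:
  plan: "0 0 1 0 60"

```text
t: 17.0
eef_pos: [442.1, 150.9, 81.7]
tcp_rot: [3.139, -0.005, 2.011]
ft_force: [-8.5, 1.4, 27.9]
opening: 0.699
```

```bash
python3 st.py 2
```

```text
17.0 [442.1 150.9  81.7] [ 3.139  -0.0049  2.0106] [0.475 2.074 0.591] [ 0.001  0.007 -0.008] [-8.5  1.4 27.9]
17.05 [442.1 150.9  81.8] [ 3.1389 -0.0049  2.0108] [0.474 2.075 0.591] [-0.004  0.001  0.001] [-4.8 -1.  14.3]
17.1 [442.1 150.9  81.8] [ 3.1388 -0.0048  2.0106] qv [ 0.003 -0.001 -0.002] [-6.   0.3 14.9] [-0.29  1.07 -0.04] op 66.3
```

>>> send_rows:
  plan: "0 0 -0.5 0 60;0 0 0 0 95;0 0 0 0 95;0 0 0 0 95;0 0 0 0 95"

```text
t: 17.6
eef_pos: [443.0, 151.1, 82.7]
tcp_rot: [3.136, -0.004, 2.016]
ft_force: [0.1, 0.4, 0.1]
opening: 0.967
```

```bash
python3 st.py 1
```

```text
17.6 [443.  151.1  82.7] [ 3.1363 -0.0042  2.0155] [0.473 2.073 0.591] [ 0.002 -0.002 -0.003] [0.1 0.4 0.1]
17.65 [443.  151.1  82.7] [ 3.1363 -0.0043  2.0155] qv [0.    0.002 0.002] [0.4 0.2 0.5] [-0.01 -0.01 -0.03] op 93.5
```

>>> send_rows:
  plan: "0 0 -15 0 95;0 0 -35 0 95;0 0 -45 0 95;0 0 -35 0 95"

```text
t: 18.05
eef_pos: [441.0, 149.9, 212.5]
tcp_rot: [-3.137, -0.007, 2.016]
ft_force: [0.5, -0.3, -0.0]
opening: 0.997
```

```bash
python3 st.py 4|tail -1; python3 -c "
from h import *
p=eyes.read_camera('wrist');save(p,'w8')
import pickle;pickle.dump(p,open('w8.pkl','wb'))
p=eyes.read_camera('side');cv2.imwrite('pics/s8.png',cv2.resize(p['image'][100:290,120:320,::-1],None,fx=3,fy=3,interpolation=cv2.INTER_CUBIC))
"
```

```text
18.25 [441.  149.9 210.7] [-3.1378 -0.0067  2.0156] qv [ 0.033  0.025 -0.009] [-1.1  0.5  0.4] [-0.05 -0.01  0.01] op 95.0
```

View pics/w8.png

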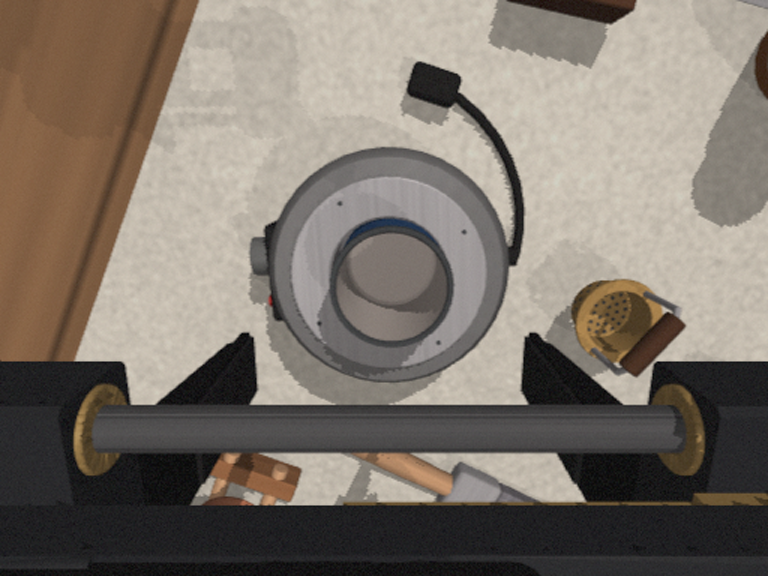

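View pics/s8.png

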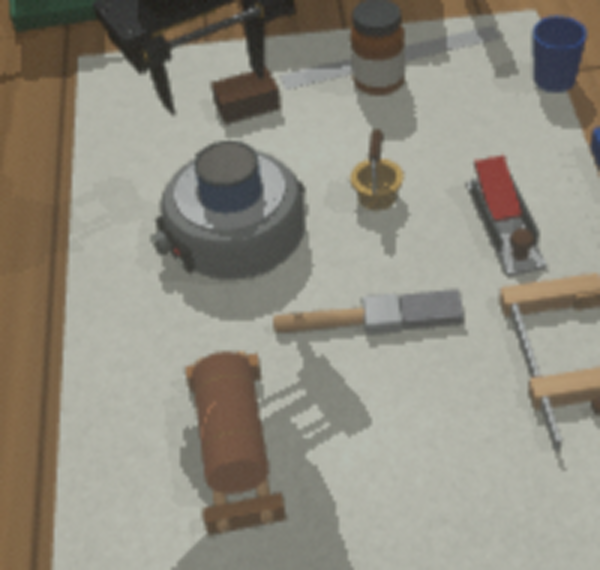

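```bash
python3 - <<'E'
from h import *
import pickle
p=pickle.load(open('w8.pkl','rb'))
f=lambda a,b:((a+.5)/1.5-.5,(b+.5)/1.5-.5)
for z in(110,117):
  X=np.array([atz(p,*f(*q),z) for q in [(330,285),(453.5,285),(391.5,228),(391.5,343)]])
  print("rim",X.mean(0),np.linalg.norm(X[0]-X[1]),np.linalg.norm(X[2]-X[3]))
go(440,-100,215,np.pi/2+1.4)
E
```

```text
rim [440.89168664 155.07366074 110.        ] 67.11655826064538 64.33489046371157
rim [440.15283144 156.59118809 117.        ] 65.37897507792562 62.669321986589445
t 18.35 pos [440.5 149.8 209.5] yaw 2.015 j6 -0.27 force [-0.9 -0.1 -1. ] open 95.3
tool delta [-225.3 -108.    -6.5] dyaw->roll -0.955 n 5 each [-45.1 -21.6  -1.3]
```

```bash
python3 - <<'E'
from h import *
go(430,-165,270)
E
```

```text
t 18.35 pos [440.5 149.8 209.5] yaw 2.015 j6 -0.27 force [-0.9 -0.1 -1. ] open 95.3
tool delta [-279.2 -145.3  -61.7] dyaw->roll None n 7 each [-39.9 -20.8  -8.8]
```

>>> send_rows:
  plan: "-40 -21 -9 0 95;-40 -21 -9 0 95;-40 -21 -9 0 95;-40 -21 -9 0 95;-40 -21 -9 0 95;-40 -21 -9 0 95;-20 -10 -5 0 95"

```text
t: 19.05
eef_pos: [427.9, -150.9, 258.9]
tcp_rot: [-3.12, -0.019, 2.024]
ft_force: [0.5, 0.5, -0.9]
opening: 0.996
```

>>> send_rows:
  plan: "0 0 0 0.13 95;0 0 0 0.13 95;0 0 0 0.13 95;0 0 0 0.1 95;0 0 0 0 95"

```text
t: 19.55
eef_pos: [426.1, -154.8, 251.8]
tcp_rot: [-3.102, -0.011, 1.509]
ft_force: [-0.4, -0.6, -0.9]
opening: 0.999
```

```bash
python3 st.py 3|tail -1; python3 -c "
from h import *
p=eyes.read_camera('wrist');save(p,'w9')
import pickle;pickle.dump(p,open('w9.pkl','wb'))
"
```

```text
19.7 [ 426.3 -154.8  252.5] [-3.103  -0.0109  1.514 ] qv [-0.01  -0.007  0.002] [ 0.2  0.2 -0.4] [-0.06  0.1   0.01] op 95.2
```

View pics/w9.png

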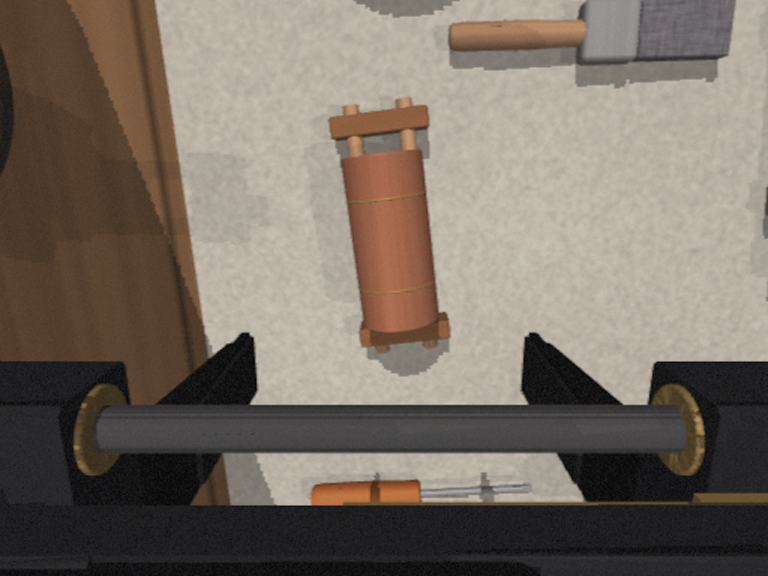

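```bash
python3 - <<'E'
from h import *
import pickle
p=pickle.load(open('w9.pkl','rb'))
print(p["extrinsics"][:3,3])
f=lambda a,b:((a+.5)/1.5-.5,(b+.5)/1.5-.5)
g=lambda q,z:atz(p,*f(*q),z)
ml,mr,bl,br=[g(q,51) for q in[(343,160),(422,152),(362,330),(438,325)]]
for z in (49,):
  ml,mr,bl,br=[g(q,z) for q in[(343,160),(422,152),(362,330),(438,325)]]
  m=(ml+mr)/2;b=(bl+br)/2;print(m,b,np.linalg.norm(m-b),np.linalg.norm(ml-mr),np.linalg.norm(bl-br),"yaw",np.arctan2(*(m-b)[[1,0]]))
# rack feet tops z=27: top foot corners, bottom foot
print([g(q,27).round(1) for q in [(330,121),(427,106),(429,125),(333,138)]])
print("mouth top z78", g((383,150),78), "bottom end top z78",g((400,333),78))
go(430,-165,70)
E
```

```text
[437.47299728 -85.71635967 422.30606536]
[418.75133681 -78.73147264  49.        ] [ 424.61578225 -206.13437705   49.        ] 127.53780526454577 56.1528726832982 58.32406352958834 yaw 1.6167945621771191
[array([380.5, -51.1,  27. ]), array([452.3, -45. ,  27. ]), array([453.3, -58.3,  27. ]), array([381.7, -63.3,  27. ])]
mouth top z78 [420.87647844 -75.52606146  78.        ] bottom end top z78 [ 425.52057767 -200.85315033   78.        ]
t 19.75 pos [ 426.4 -154.8  252.7] yaw 1.514 j6 -0.43 force [ 0.1 -0.  -0.5] open 94.9
tool delta [-11.9  11.2 182.3] dyaw->roll None n 4 each [-3.   2.8 45.6]
```

```bash
python3 - <<'E'
from h import *
go(419.5,-88.5,80,1.617)
E
```

```text
t 19.75 pos [ 426.4 -154.8  252.7] yaw 1.514 j6 -0.43 force [ 0.1 -0.  -0.5] open 94.9
tool delta [ 63.9  -4.  173.7] dyaw->roll -0.103 n 4 each [16.  -1.  43.4]
```

>>> send_rows:
  plan: "22 3 40 -0.05 95;22 3 40 -0.05 95;22 0 40 0 95"

```text
t: 20.05
eef_pos: [431.8, -88.9, 134.2]
tcp_rot: [-3.116, -0.009, 1.62]
ft_force: [1.7, -0.4, -1.2]
opening: 1.0
```

```bash
python3 st.py 4|tail -1; python3 - <<'E'
from h import *
go(419.5,-88.5,80,1.617)
E
```

```text
20.25 [431.5 -89.3 135.1] [-3.1131 -0.01    1.6192] qv [-0.03  -0.031  0.007] [ 0.4 -1.   0.8] [-0.07  0.07  0.04] op 95.3
t 20.25 pos [431.5 -89.3 135.1] yaw 1.619 j6 -0.40 force [ 0.4 -1.   0.8] open 95.2
tool delta [  0.9 -10.4  55.4] dyaw->roll 0.002 n 2 each [ 0.4 -5.2 27.7]
```

>>> send_rows:
  plan: "0 -10 -50 0 95"

```text
t: 20.35
eef_pos: [422.6, -90.5, 182.1]
tcp_rot: [-3.106, -0.013, 1.62]
ft_force: [-0.1, 0.0, 0.5]
opening: 0.996
```

```bash
python3 st.py 4|tail -1
```

```text
20.55 [424.1 -91.2 186.5] [-3.1177 -0.0079  1.619 ] qv [ 0.036  0.03  -0.018] [-0.1  0.   0.1] [-0.08  0.04 -0.01] op 95.1
```

>>> send_rows:
  plan: "0 0 -50 0 95"

```text
t: 20.65
eef_pos: [423.4, -91.4, 231.7]
tcp_rot: [-3.111, -0.011, 1.618]
ft_force: [-0.2, 0.1, 0.4]
opening: 1.001
```

```bash
python3 st.py 4|tail -1
```

```text
20.85 [425.5 -91.9 234.9] [-3.1198 -0.0069  1.6188] qv [ 0.027  0.033 -0.012] [-0.3 -0.2 -0.2] [-0.03  0.03 -0.05] op 95.0
```

>>> send_rows:
  plan: "0 0 45 0 95;0 0 45 0 95;0 0 45 0 95"

```text
t: 21.15
eef_pos: [424.8, -92.6, 99.1]
tcp_rot: [-3.13, -0.002, 1.619]
ft_force: [1.2, -0.6, -1.1]
opening: 1.0
```

```bash
python3 st.py 4; python3 - <<'E'
from h import *
go(419.5,-88.5,80,1.617)
E
```

```text
21.15 [424.8 -92.6  99.1] [-3.1300e+00 -2.5000e-03  1.6187e+00] [0.413 2.126 0.614] [ 0.836  0.493 -1.327] [ 1.2 -0.6 -1.1]
21.2 [421.9 -91.7  93.1] [-3.1209 -0.0064  1.6185] [0.425 2.132 0.606] [-0.087 -0.07   0.267] [-1.7  0.8 -5.8]
21.25 [422.2 -91.7  96.3] [-3.1195 -0.007   1.6185] [0.419 2.128 0.618] [-0.106 -0.088  0.157] [-0.8  0.3 -0. ]
21.3 [423.6 -92.1  99. ] [-3.1227 -0.0057  1.6187] [0.415 2.124 0.622] [-0.079 -0.057  0.049] [ 0.1 -0.4  1.4]
21.35 [424.8 -92.6 100.8] [-3.1264 -0.004   1.6186] qv [-0.054 -0.028  0.007] [-0.7  0.1  0.4] [-0.09  0.02  0.08] op 94.8
t 21.35 pos [424.8 -92.6 100.8] yaw 1.619 j6 -0.41 force [-0.7  0.1  0.4] open 94.7
tool delta [ 4.2 -4.8 20.9] dyaw->roll 0.002 n 1 each [ 4.2 -4.8 20.9]
```

>>> send_rows:
  plan: "3 -5 25 0 95;1 0 25 0 95"

```text
t: 21.55
eef_pos: [422.5, -90.0, 55.6]
tcp_rot: [-3.136, 0.0, 1.619]
ft_force: [0.3, 1.1, 0.6]
opening: 1.002
```

```bash
python3 st.py 4|tail -1; python3 - <<'E'
from h import *
go(419.5,-88.5,30,1.617)
p=eyes.read_camera('wrist');save(p,'w10')
p=eyes.read_camera('scene');cv2.imwrite('pics/s10.png',cv2.resize(p['image'][100:220,200:360,::-1],None,fx=4.5,fy=4.5,interpolation=cv2.INTER_CUBIC))
E
```

```text
21.75 [422.4 -90.   55.5] [-3.1343e+00 -6.0000e-04  1.6189e+00] qv [-0.011 -0.001 -0.007] [0.2 0.2 0.2] [-0.12 -0.    0.01] op 94.7
t 21.75 pos [422.4 -90.   55.5] yaw 1.619 j6 -0.41 force [0.2 0.2 0.2] open 94.6
tool delta [ 1.6 -2.6 25.5] dyaw->roll 0.002 n 1 each [ 1.6 -2.6 25.5]
```

View pics/w10.png

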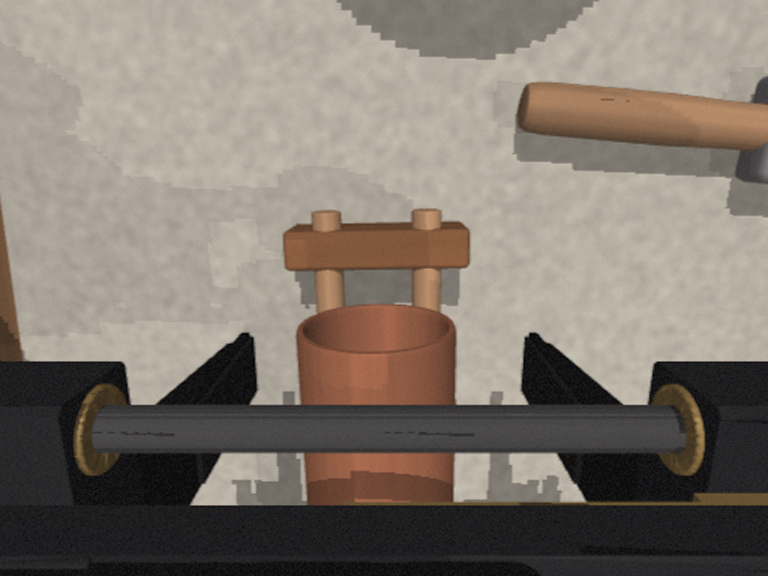

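View pics/s10.png

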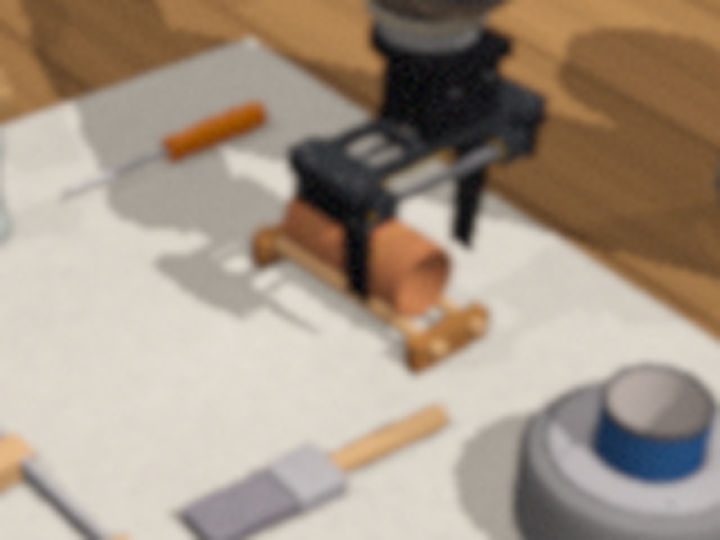

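```bash
python3 - <<'E'
from h import *
p=eyes.read_camera('wrist')
f=lambda a,b:((a+.5)/1.5-.5,(b+.5)/1.5-.5)
g=lambda q,z:atz(p,*f(*q),z)
print(g((378,353),78),g((378,305),20),g((298,328),49),g((455,328),49))
s=env.state();print(s['eef_pos'])
go(419.5,-88.5,30,1.617)
E
```

```text
[419.35295385 -76.33706546  78.        ] [417.84511398 -77.8199898   20.        ] [389.70061022 -79.54706027  49.        ] [446.43865675 -76.69577273  49.        ]
[422.31817427 -89.97182901  55.34741302]
t 21.90 pos [422.3 -90.   55.3] yaw 1.619 j6 -0.41 force [ 0.4  0.6 -0.5] open 95.0
tool delta [ 1.6 -2.6 25.4] dyaw->roll 0.002 n 1 each [ 1.6 -2.6 25.4]
```

>>> send_rows:
  plan: "1.5 -3 24 0 95"

```text
t: 22.0
eef_pos: [421.1, -89.3, 33.8]
tcp_rot: [-3.141, 0.002, 1.619]
ft_force: [0.4, 0.2, -1.1]
opening: 1.0
```

```bash
python3 st.py 5|tail -1
```

```text
22.25 [419.5 -88.8  32.2] [-3.1355e+00 -1.0000e-04  1.6188e+00] qv [-0.005 -0.001 -0.007] [ 0.1 -0.3 -0.6] [-0.06  0.04 -0.04] op 95.0
```

>>> send_rows:
  plan: "0 0 0 0 50;0 0 0 0 50;0 0 0 0 50;0 0 0 0 50;0 0 0 0 50;0 0 0 0 50"

```text
t: 22.85
eef_pos: [418.0, -88.4, 34.3]
tcp_rot: [-3.133, -0.001, 1.62]
ft_force: [-5.5, -0.6, 3.4]
opening: 0.595
```

```bash
python3 st.py 1|tail -1
```

```text
22.9 [418.  -88.4  34.3] [-3.1328e+00 -9.0000e-04  1.6194e+00] qv [ 0.001 -0.     0.001] [-7.5  0.7  5.6] [-0.15  1.44  0.09] op 56.9
```

>>> send_rows:
  plan: "0 0 -8 0 50"

```text
t: 23.0
eef_pos: [417.3, -88.1, 41.9]
tcp_rot: [-3.131, -0.002, 1.619]
ft_force: [-1.1, 0.2, -1.4]
opening: 0.597
```

```bash
python3 st.py 4; python3 - <<'E'
from h import *
p=eyes.read_camera('scene');cv2.imwrite('pics/s11.png',cv2.resize(p['image'][100:220,200:360,::-1],None,fx=4.5,fy=4.5,interpolation=cv2.INTER_CUBIC))
E
```

```text
23.0 [417.3 -88.1  41.9] [-3.1307e+00 -1.8000e-03  1.6195e+00] [0.522 2.19  0.44 ] [-0.196 -0.048  0.269] [-1.1  0.2 -1.4]
23.05 [417.9 -88.3  43.2] [-3.1324e+00 -1.1000e-03  1.6195e+00] [0.519 2.189 0.442] [ 0.006 -0.005 -0.043] [-0.2 -0.2 -1.4]
23.1 [418.3 -88.5  43. ] [-3.1337e+00 -5.0000e-04  1.6195e+00] [0.52  2.189 0.44 ] [ 0.013  0.    -0.028] [ 1.5  0.2 -1.8]
23.15 [418.5 -88.5  42.7] [-3.1340e+00 -4.0000e-04  1.6195e+00] [0.52  2.189 0.439] [ 0.009  0.002 -0.013] [ 0.4  0.5 -2.3]
23.2 [418.4 -88.5  42.5] [-3.1339e+00 -5.0000e-04  1.6195e+00] qv [ 0.008  0.003 -0.004] [ 0.2 -0.5 -2. ] [ 0.03  0.01 -0.02] op 56.7
```

View pics/s11.png

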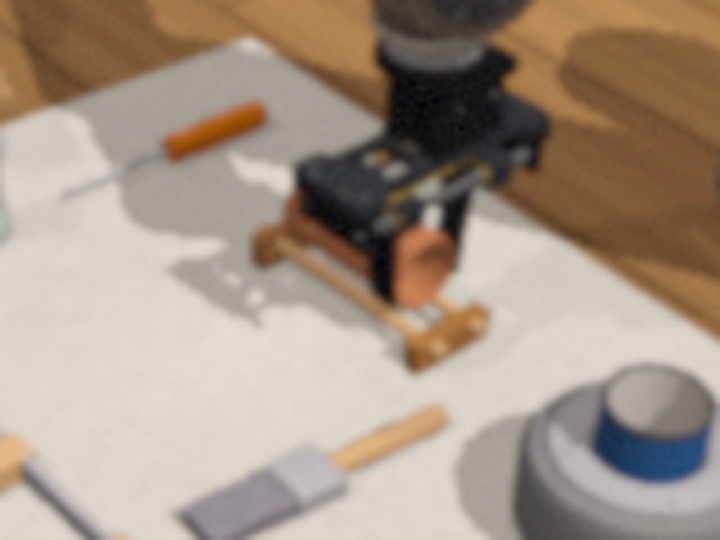

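>>> send_rows:
  plan: "0 0 -20 0 50"

```text
t: 23.35
eef_pos: [417.8, -88.2, 61.2]
tcp_rot: [-3.131, -0.002, 1.619]
ft_force: [-0.7, 0.5, -0.6]
opening: 0.594
```

```bash
python3 st.py 4|tail -1; python3 - <<'E'
from h import *
p=eyes.read_camera('scene');cv2.imwrite('pics/s12.png',cv2.resize(p['image'][100:220,200:360,::-1],None,fx=4.5,fy=4.5,interpolation=cv2.INTER_CUBIC))
E
```

```text
23.55 [418.7 -88.5  62.2] [-3.1345e+00 -2.0000e-04  1.6195e+00] qv [0.016 0.009 0.   ] [-0.3 -0.4 -1.3] [0.08 0.04 0.01] op 56.5
```

View pics/s12.png

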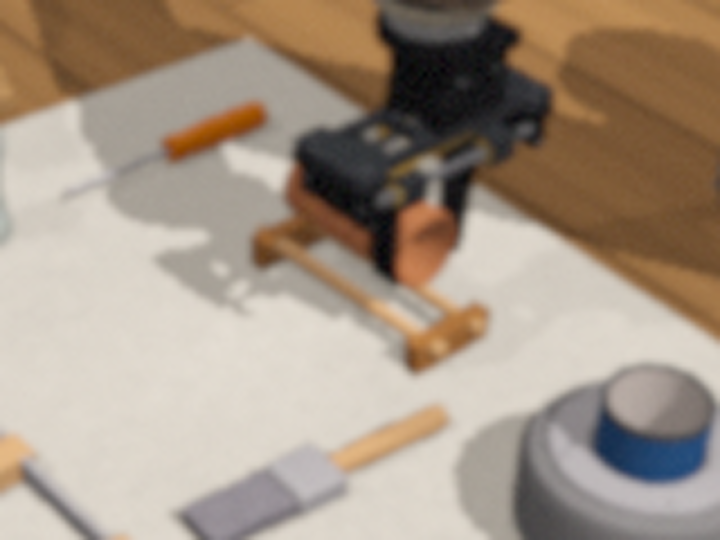

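>>> send_rows:
  plan: "0 0 19 0 50"

```text
t: 23.7
eef_pos: [419.1, -88.7, 43.4]
tcp_rot: [-3.136, 0.001, 1.619]
ft_force: [0.4, -0.0, -1.2]
opening: 0.595
```

```bash
python3 st.py 4|tail -1
```

```text
23.9 [417.9 -88.3  42.5] [-3.1319e+00 -1.3000e-03  1.6194e+00] qv [-0.018 -0.007  0.006] [-0.2 -0.5 -1.4] [0.02 0.03 0.01] op 56.7
```

>>> send_rows:
  plan: "0 0 0 0 55.5;0 0 0 0 56"

```text
t: 24.1
eef_pos: [418.0, -88.3, 43.0]
tcp_rot: [-3.132, -0.001, 1.619]
ft_force: [0.3, -0.9, -1.4]
opening: 0.599
```

```bash
python3 st.py 1|tail -1
```

```text
24.15 [418.1 -88.4  43. ] [-3.1323e+00 -1.2000e-03  1.6194e+00] qv [-0.002  0.002 -0.002] [ 0.3 -0.3 -1.4] [0.01 0.04 0.01] op 56.6
```

>>> send_rows:
  plan: "0 0 0 0 56.5;0 0 0 0 56.5"

```text
t: 24.35
eef_pos: [418.3, -88.4, 43.5]
tcp_rot: [-3.133, -0.001, 1.62]
ft_force: [0.5, -0.4, -1.8]
opening: 0.594
```

```bash
python3 st.py 1|tail -1
```

```text
24.4 [418.3 -88.4  43.5] [-3.1331e+00 -8.0000e-04  1.6195e+00] qv [ 0.003  0.001 -0.   ] [-0.1  0.1 -1. ] [0.04 0.05 0.  ] op 56.7
```

>>> send_rows:
  plan: "0 0 0 0 56.9;0 0 0 0 57.1"

```text
t: 24.6
eef_pos: [418.6, -88.5, 43.7]
tcp_rot: [-3.134, -0.0, 1.62]
ft_force: [-0.1, 0.3, -0.5]
opening: 0.601
```

```bash
python3 st.py 2|tail -1; python3 - <<'E'
from h import *
p=eyes.read_camera('scene');cv2.imwrite('pics/s13.png',cv2.resize(p['image'][100:220,200:360,::-1],None,fx=4.5,fy=4.5,interpolation=cv2.INTER_CUBIC))
E
```

```text
24.7 [418.5 -88.5  43.7] [-3.1338e+00 -5.0000e-04  1.6196e+00] qv [0.    0.001 0.001] [ 0.8  0.7 -0.7] [-0.05  0.04  0.03] op 57.3
```

View pics/s13.png

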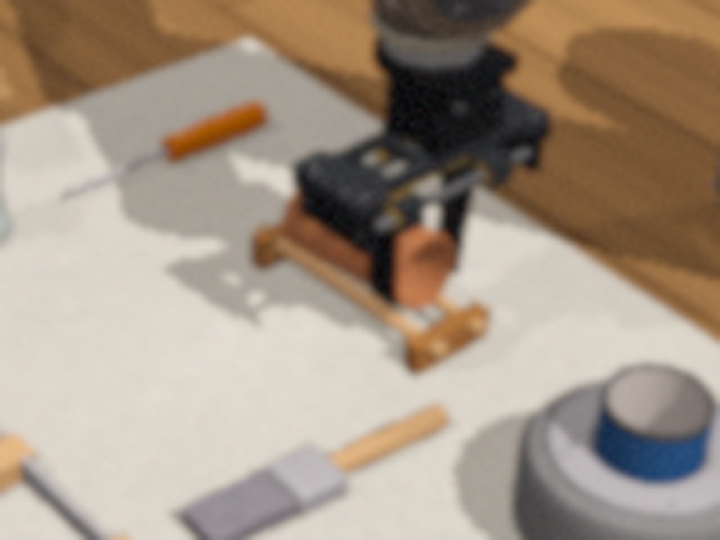

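>>> send_rows:
  plan: "-6 0 -10 0 57.1"

```text
t: 24.85
eef_pos: [418.3, -94.0, 53.1]
tcp_rot: [-3.132, -0.001, 1.62]
ft_force: [1.1, 2.4, 0.9]
opening: 0.601
```

```bash
python3 st.py 4
```

```text
24.85 [418.3 -94.   53.1] [-3.1319e+00 -1.4000e-03  1.6201e+00] [0.499 2.178 0.473] [-0.221 -0.122  0.329] [1.1 2.4 0.9]
24.9 [419.2 -95.1  54.7] [-3.1342e+00 -2.0000e-04  1.6200e+00] [0.496 2.176 0.476] [ 0.009  0.009 -0.049] [ 1.  -0.7  0.9]
24.95 [419.3 -94.9  54.3] [-3.1349e+00  1.0000e-04  1.6193e+00] [0.497 2.177 0.473] [ 0.012  0.025 -0.048] [-3.6  1.6  0.5]
25.0 [419.  -94.7  53.9] [-3.1344e+00 -2.0000e-04  1.6192e+00] [0.498 2.178 0.473] [ 0.01   0.01  -0.012] [-0.1  0.   0.4]
25.05 [418.8 -94.5  53.6] [-3.1339e+00 -4.0000e-04  1.6193e+00] qv [ 0.007  0.004 -0.003] [-0.7 -1.4  0.5] [-0.08  0.06  0.02] op 57.2
```

>>> send_rows:
  plan: "-7 0 -12 0 57.1"

```text
t: 25.15
eef_pos: [418.5, -100.8, 64.7]
tcp_rot: [-3.132, -0.001, 1.62]
ft_force: [0.3, 0.0, 0.9]
opening: 0.601
```

```bash
python3 st.py 4; python3 - <<'E'
from h import *
p=eyes.read_camera('scene');cv2.imwrite('pics/s14.png',cv2.resize(p['image'][100:220,200:360,::-1],None,fx=4.5,fy=4.5,interpolation=cv2.INTER_CUBIC))
E
```

```text
25.15 [ 418.5 -100.8   64.7] [-3.1318e+00 -1.5000e-03  1.6197e+00] [0.477 2.166 0.509] [-0.252 -0.15   0.389] [0.3 0.  0.9]
25.2 [ 419.6 -102.    66.6] [-3.1345e+00 -1.0000e-04  1.6196e+00] [0.473 2.163 0.511] [ 0.013  0.008 -0.058] [ 1.9 -0.4  2.3]
25.25 [ 419.7 -101.8   66.1] [-3.1353e+00  2.0000e-04  1.6189e+00] [0.474 2.164 0.509] [ 0.018  0.017 -0.033] [ 0.  -0.2  0.4]
25.3 [ 419.4 -101.5   65.6] [-3.1348  0.      1.6189] [0.475 2.165 0.508] [ 0.013  0.01  -0.009] [ 0.3 -0.3 -0.1]
25.35 [ 419.2 -101.3   65.4] [-3.1343e+00 -3.0000e-04  1.6190e+00] qv [0.008 0.005 0.003] [-1.  -0.3 -0.3] [-0.04  0.02 -0.05] op 56.9
```

View pics/s14.png

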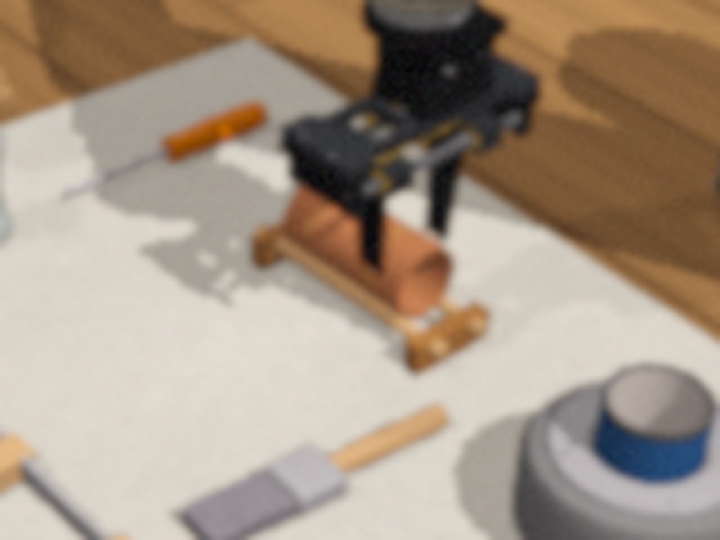

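>>> send_rows:
  plan: "0 0 0 0 80;0 0 0 0 95;0 0 0 0 95"

```text
t: 25.7
eef_pos: [418.6, -100.5, 64.2]
tcp_rot: [-3.132, -0.001, 1.62]
ft_force: [-0.4, 0.6, 0.4]
opening: 0.797
```

```bash
python3 st.py 2|tail -1; python3 - <<'E'
from h import *
p=eyes.read_camera('wrist');save(p,'w15')
import pickle;pickle.dump(p,open('w15.pkl','wb'))
E
```

```text
25.8 [ 418.6 -100.6   64.3] [-3.1324e+00 -1.2000e-03  1.6195e+00] qv [-0.002 -0.002  0.001] [ 0.3  0.9 -0.8] [-0.05  0.07 -0.02] op 83.7
```

View pics/w15.png

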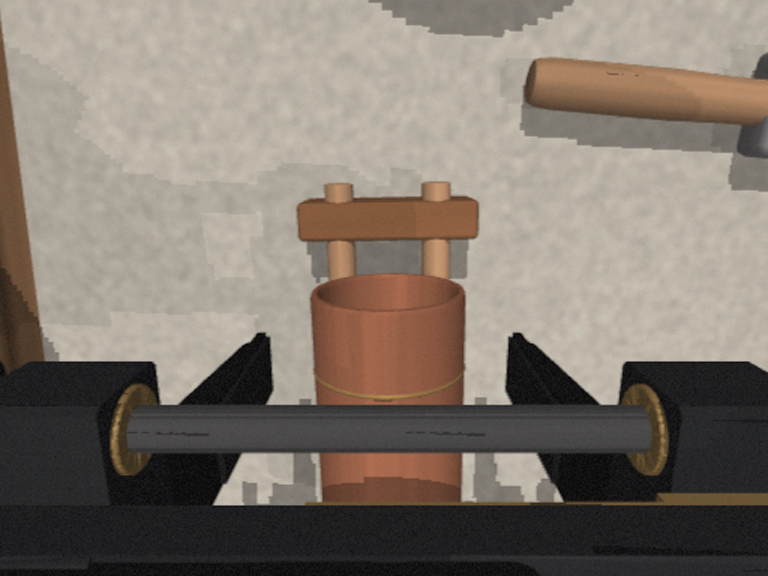

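```bash
python3 - <<'E'
from h import *
import pickle
p=pickle.load(open('w15.pkl','rb'))
f=lambda a,b:((a+.5)/1.5-.5,(b+.5)/1.5-.5)
g=lambda q,z:atz(p,*f(*q),z)
print(g((388,312),78),g((388,274),20),g((312,296),49),g((465,296),49))
go(418.3,-71.0,34,1.619)
E
```

```text
[418.0705853 -76.3410727  78.       ] [417.46193496 -76.90700713  20.        ] [389.4784786  -80.31645113  49.        ] [446.5594709 -77.3894116  49.       ]
t 25.85 pos [ 418.7 -100.6   64.4] yaw 1.619 j6 -0.43 force [-0.4 -0.  -0.4] open 87.6
tool delta [29.6  1.3 30.4] dyaw->roll 0.0 n 1 each [29.6  1.3 30.4]
```

>>> send_rows:
  plan: "28 1 5 0 95"

```text
t: 25.95
eef_pos: [419.2, -74.0, 59.6]
tcp_rot: [-3.134, -0.0, 1.617]
ft_force: [1.6, 0.5, -0.4]
opening: 0.979
```

```bash
python3 st.py 3|tail -1
```

```text
26.1 [418.1 -71.9  59.2] [-3.1319e+00 -1.4000e-03  1.6212e+00] qv [-0.002 -0.018  0.006] [0.4 0.2 0.8] [-0.06  0.01  0.02] op 95.0
```

>>> send_rows:
  plan: "0 0 24 0 95"

```text
t: 26.2
eef_pos: [419.3, -72.5, 36.6]
tcp_rot: [-3.136, 0.0, 1.622]
ft_force: [1.3, -1.0, 0.1]
opening: 0.998
```

```bash
python3 st.py 4|tail -1;python3 - <<'E'
from h import *
go(418.3,-72.0,33,1.619)
E
```

```text
26.4 [417.7 -72.2  35.4] [-3.1309e+00 -1.7000e-03  1.6210e+00] qv [-0.018 -0.005  0.001] [-0.4 -0.5  1.3] [-0.07  0.05  0.01] op 95.3
t 26.40 pos [417.7 -72.2  35.4] yaw 1.621 j6 -0.37 force [-0.4 -0.5  1.3] open 95.2
tool delta [0.2 0.6 2.4] dyaw->roll 0.002 n 1 each [0.2 0.6 2.4]
```

>>> send_rows:
  plan: "0 0.5 3 0 50;0 0 0 0 50;0 0 0 0 50;0 0 0 0 50;0 0 0 0 50;0 0 0 0 50"

```text
t: 27.0
eef_pos: [417.1, -72.7, 34.3]
tcp_rot: [-3.129, -0.002, 1.62]
ft_force: [-7.0, -0.5, 2.6]
opening: 0.59
```

```bash
python3 st.py 2|tail -1
```

```text
27.1 [417.1 -72.7  34.3] [-3.1295e+00 -2.1000e-03  1.6202e+00] qv [-0.001 -0.001 -0.001] [-7.  -0.4  4.6] [-0.26  1.41 -0.07] op 56.2
```

>>> send_rows:
  plan: "0 0 -10 0 50"

```text
t: 27.2
eef_pos: [416.5, -72.5, 43.8]
tcp_rot: [-3.127, -0.003, 1.62]
ft_force: [-0.1, -0.4, -1.6]
opening: 0.59
```

```bash
python3 st.py 5; python3 - <<'E'
from h import *
p=eyes.read_camera('wrist');save(p,'w16')
E
```

```text
27.2 [416.5 -72.5  43.8] [-3.1273e+00 -3.0000e-03  1.6201e+00] [0.516 2.196 0.444] [-0.24  -0.061  0.325] [-0.1 -0.4 -1.6]
27.25 [417.  -72.6  45.3] [-3.1290e+00 -2.3000e-03  1.6202e+00] [0.513 2.195 0.447] [ 0.013 -0.002 -0.053] [-0.6 -0.   0.5]
27.3 [417.4 -72.7  44.9] [-3.1303e+00 -1.8000e-03  1.6202e+00] [0.513 2.195 0.444] [ 0.017  0.003 -0.035] [-0.2 -0.  -1.7]
27.35 [417.5 -72.7  44.5] [-3.1305e+00 -1.7000e-03  1.6202e+00] [0.514 2.195 0.443] [ 0.014  0.003 -0.013] [ 0.   0.3 -2. ]
27.4 [417.4 -72.7  44.3] [-3.1301e+00 -1.9000e-03  1.6202e+00] [0.515 2.195 0.443] [ 0.009  0.002 -0.001] [-0.3  0.2 -1.2]
27.45 [417.3 -72.7  44.2] [-3.1298e+00 -2.0000e-03  1.6202e+00] qv [0.004 0.    0.002] [-0.  -0.2 -1.9] [ 0.04  0.03 -0.02] op 56.6
```

View pics/w16.png

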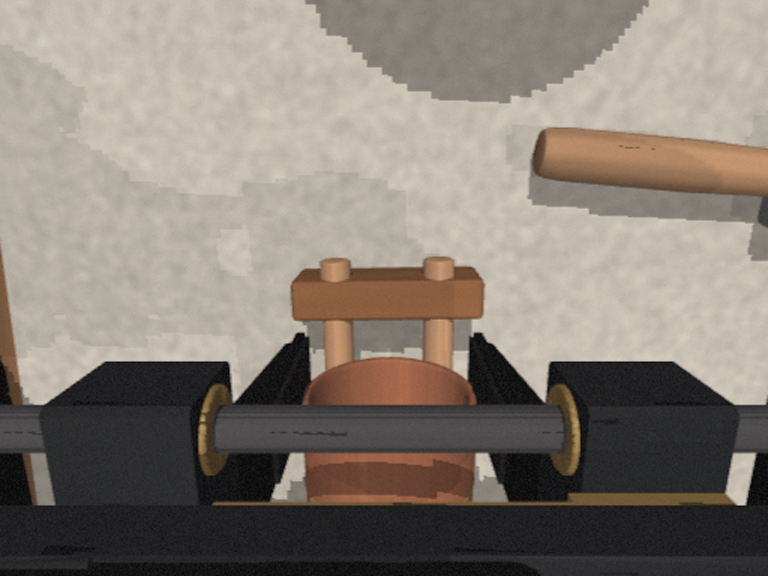

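>>> send_rows:
  plan: "0 0 -50 0 50"

```text
t: 27.6
eef_pos: [415.7, -72.2, 89.6]
tcp_rot: [-3.119, -0.006, 1.62]
ft_force: [0.6, -0.2, -0.8]
opening: 0.594
```

```bash
python3 st.py 4|tail -1; python3 - <<'E'
from h import *
p=eyes.read_camera('scene');cv2.imwrite('pics/s17.png',cv2.resize(p['image'][80:200,200:360,::-1],None,fx=4.5,fy=4.5,interpolation=cv2.INTER_CUBIC))
E
```

```text
27.8 [418.2 -72.9  94.4] [-3.1314e+00 -1.4000e-03  1.6202e+00] qv [ 0.028  0.016 -0.012] [-0.3  0.5 -1.4] [0.04 0.02 0.04] op 56.1
```

View pics/s17.png

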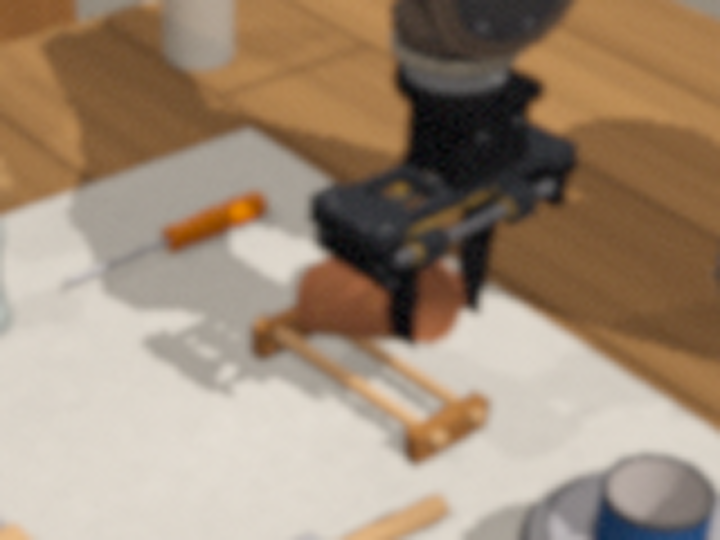

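>>> send_rows:
  plan: "0 0 -50 0 50;0 0 -20 0 50"

```text
t: 28.05
eef_pos: [416.9, -72.3, 160.5]
tcp_rot: [-3.119, -0.006, 1.62]
ft_force: [0.4, -0.1, -2.7]
opening: 0.591
```

```bash
python3 st.py 4|tail -1; python3 - <<'E'
from h import *
p=eyes.read_camera('scene');cv2.imwrite('pics/s18.png',cv2.resize(p['image'][80:200,200:360,::-1],None,fx=4.5,fy=4.5,interpolation=cv2.INTER_CUBIC))
E
```

```text
28.25 [416.  -72.1 158. ] [-3.1181 -0.0066  1.6198] qv [0.015 0.008 0.002] [-0.5  0.1 -1.1] [ 0.04 -0.03  0.03] op 56.4
```

View pics/s18.png

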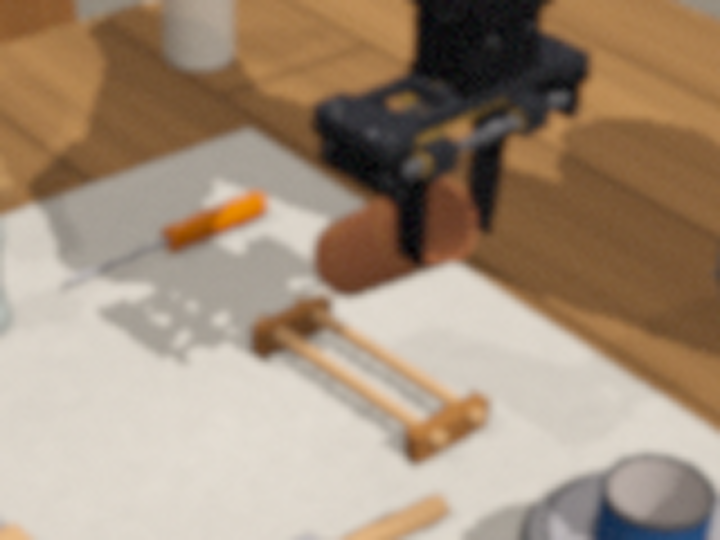

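>>> send_rows:
  plan: "0 0 35 0 50;0 0 -50 0 50;0 0 -20 0 50"

```text
t: 28.6
eef_pos: [415.4, -72.0, 178.3]
tcp_rot: [-3.094, -0.016, 1.619]
ft_force: [-0.1, 0.7, -0.7]
opening: 0.589
```

```bash
python3 st.py 3|tail -1; python3 - <<'E'
from h import *
p=eyes.read_camera('scene');cv2.imwrite('pics/s19.png',cv2.resize(p['image'][60:180,200:360,::-1],None,fx=4.5,fy=4.5,interpolation=cv2.INTER_CUBIC))
E
```

```text
28.75 [414.8 -71.8 178.2] [-3.0969 -0.015   1.619 ] qv [-0.007  0.02  -0.013] [-0.8 -1.1 -1.3] [-0.02  0.04 -0.02] op 55.9
```

View pics/s19.png

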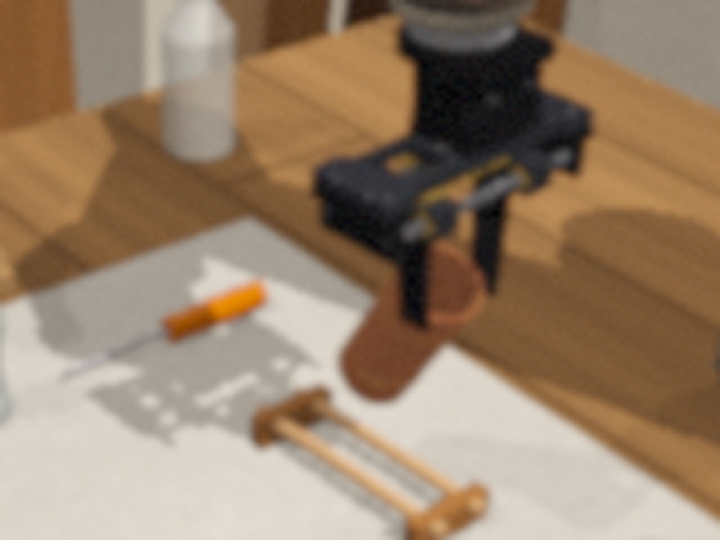

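>>> send_rows:
  plan: "0 0 40 0 50"

```text
t: 28.9
eef_pos: [414.5, -71.8, 139.8]
tcp_rot: [-3.104, -0.012, 1.619]
ft_force: [0.6, 0.1, -3.0]
opening: 0.592
```

```bash
python3 st.py 3|tail -1
```

```text
29.05 [411.2 -70.7 136.9] [-3.0923 -0.0168  1.6189] qv [-0.045 -0.052  0.045] [-0.1 -0.4 -1.6] [ 0.05 -0.01  0.03] op 56.2
```

>>> send_rows:
  plan: "0 0 -50 0 50"

```text
t: 29.15
eef_pos: [411.6, -70.8, 184.2]
tcp_rot: [-3.083, -0.02, 1.619]
ft_force: [0.6, -0.7, -1.3]
opening: 0.595
```

```bash
python3 st.py 3|tail -1; python3 - <<'E'
from h import *
p=eyes.read_camera('scene');cv2.imwrite('pics/s20.png',cv2.resize(p['image'][60:180,200:360,::-1],None,fx=4.5,fy=4.5,interpolation=cv2.INTER_CUBIC))
E
```

```text
29.3 [414.9 -71.8 189.6] [-3.0974 -0.0148  1.6191] qv [ 0.037  0.056 -0.051] [ 0.8 -0.3 -2.3] [0.01 0.   0.05] op 55.9
```

View pics/s20.png

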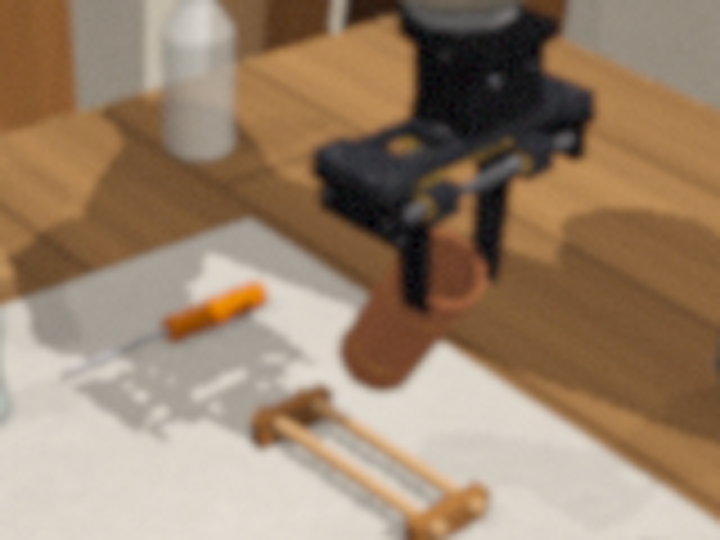

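>>> send_rows:
  plan: "-50 0 0 0 50;-35 0 0 0 50;-20 0 0 0 50;-10 0 0 0 50;10 0 0 0 50;25 0 0 0 50;40 0 0 0 50;50 0 0 0 50"

```text
t: 30.15
eef_pos: [411.1, -62.0, 186.3]
tcp_rot: [-3.092, -0.018, 1.615]
ft_force: [1.3, -0.4, -3.4]
opening: 0.592
```

```bash
python3 st.py 4|tail -1; python3 - <<'E'
from h import *
p=eyes.read_camera('scene');cv2.imwrite('pics/s21.png',cv2.resize(p['image'][60:180,200:360,::-1],None,fx=4.5,fy=4.5,interpolation=cv2.INTER_CUBIC))
E
```

```text
30.35 [411.4 -61.8 186.6] [-3.0923 -0.0177  1.6207] qv [ 0.012 -0.02  -0.001] [-0.7 -0.3 -1.7] [-0.07 -0.05  0.02] op 56.2
```

View pics/s21.png

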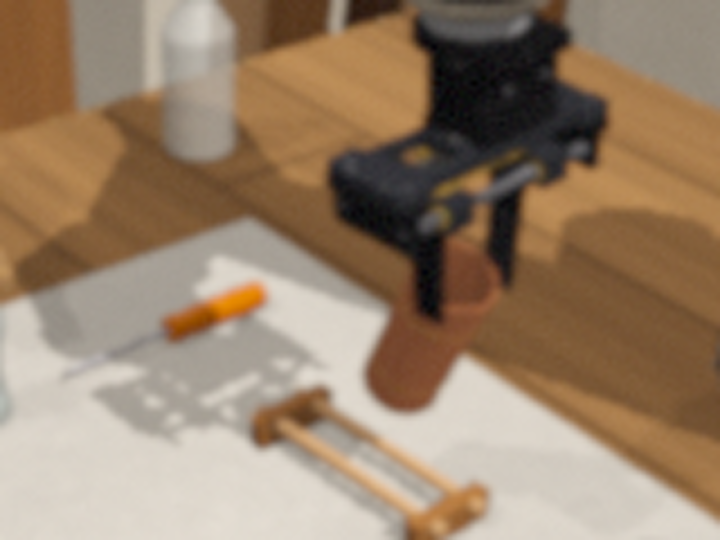

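>>> send_rows:
  plan: "-50 0 0 0 50;-35 0 0 0 50;-20 0 0 0 50;-10 0 0 0 50;10 0 0 0 50;25 0 0 0 50;40 0 0 0 50;50 0 0 0 50"

```text
t: 31.2
eef_pos: [410.8, -58.7, 185.4]
tcp_rot: [-3.092, -0.018, 1.606]
ft_force: [1.5, 0.2, -1.6]
opening: 0.594
```

```bash
python3 st.py 2|tail -1
```

```text
31.3 [409.8 -54.9 185.6] [-3.0905 -0.0192  1.613 ] qv [ 0.018 -0.042 -0.006] [ 0.4 -1.2 -1.2] [-0.17  0.03  0.02] op 56.2
```

>>> send_rows:
  plan: "-50 0 0 0 50;-35 0 0 0 50;-20 0 0 0 50;-10 0 0 0 50;10 0 0 0 50;25 0 0 0 50;40 0 0 0 50;50 0 0 0 50"

```text
t: 32.1
eef_pos: [407.7, -42.1, 185.6]
tcp_rot: [-3.09, -0.02, 1.612]
ft_force: [1.9, 0.4, -1.6]
opening: 0.596
```

```bash
python3 st.py 4|tail -1; python3 - <<'E'
from h import *
p=eyes.read_camera('scene');cv2.imwrite('pics/s22.png',cv2.resize(p['image'][60:180,200:360,::-1],None,fx=4.5,fy=4.5,interpolation=cv2.INTER_CUBIC))
b=np.array([410,-65,90.]);print(proj(p,[b,b+[0,0,100]]))
E
```

```text
32.3 [407.9 -41.9 185.8] [-3.0904 -0.02    1.6178] qv [ 0.014 -0.016 -0.002] [ 0.5 -1.3 -1.2] [-0.07  0.01 -0.01] op 56.4
[[299.77867422 152.75373023]
 [302.42786841 124.61134076]]
```

View pics/s22.png

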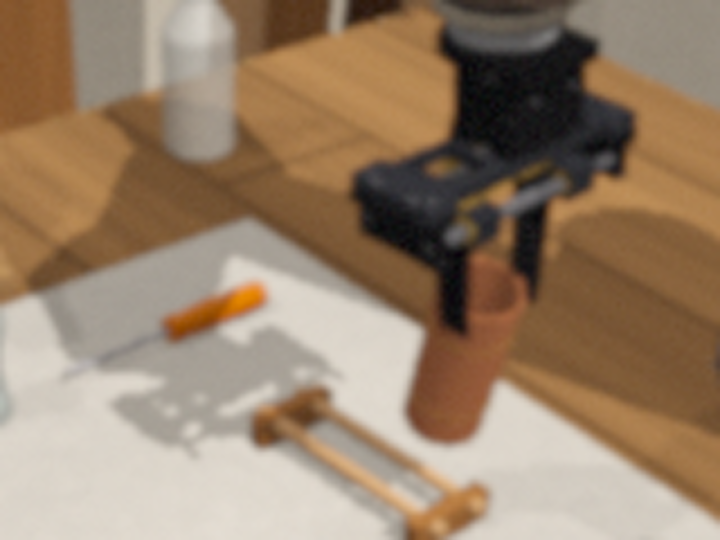

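>>> send_rows:
  plan: "-45 0 0 0 50;-30 0 0 0 50;-15 0 0 0 50;10 0 0 0 50;25 0 0 0 50;40 0 0 0 50;50 0 0 0 50;45 0 0 0 50"

```text
t: 33.15
eef_pos: [405.4, 30.9, 186.5]
tcp_rot: [-3.091, -0.019, 1.596]
ft_force: [-0.6, -0.3, -1.4]
opening: 0.592
```

```bash
python3 st.py 4|tail -1; python3 - <<'E'
from h import *
p=eyes.read_camera('scene');cv2.imwrite('pics/s23.png',cv2.resize(p['image'][80:220,200:380,::-1],None,fx=4,fy=4,interpolation=cv2.INTER_CUBIC))
print(atz(p,298,193,8),atz(p,302,182,27))
E
```

```text
33.35 [405.8  30.2 186.6] [-3.0909 -0.0191  1.6012] qv [ 0.006 -0.004 -0.001] [ 0.3  0.  -1.1] [-0.06 -0.01  0.  ] op 56.6
[473.67070576   7.07566697   8.        ] [445.06271888  -8.62203876  27.        ]
```

View pics/s23.png

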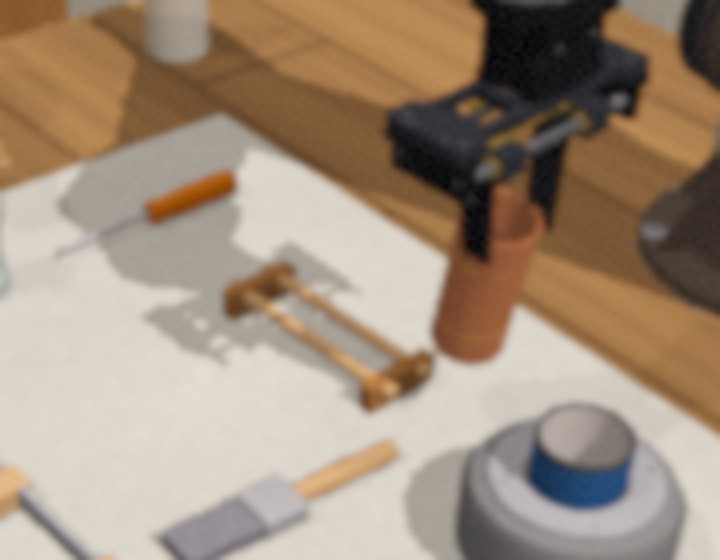

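>>> send_rows:
  plan: "-15 -4 35 0 50;-5 0 25 0 50"

```text
t: 33.6
eef_pos: [401.6, 7.8, 127.5]
tcp_rot: [-3.098, -0.018, 1.597]
ft_force: [-3.5, 16.1, 35.7]
opening: 0.592
```

```bash
python3 st.py 4|tail -1
```

```text
33.8 [402.1   8.3 128.4] [-3.0971 -0.0179  1.5968] qv [-0.021 -0.011  0.003] [-0.6  0.  -1.6] [-0.09 -0.03 -0.05] op 56.7
```

```bash
python3 - <<'E'
from h import *
p=eyes.read_camera('scene');cv2.imwrite('pics/s24.png',cv2.resize(p['image'][80:220,200:380,::-1],None,fx=4,fy=4,interpolation=cv2.INTER_CUBIC))
p=eyes.read_camera('side');cv2.imwrite('pics/s24b.png',cv2.resize(p['image'][100:300,100:300,::-1],None,fx=3,fy=3,interpolation=cv2.INTER_CUBIC))
E
```

```text
(no output)
```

View pics/s24.png

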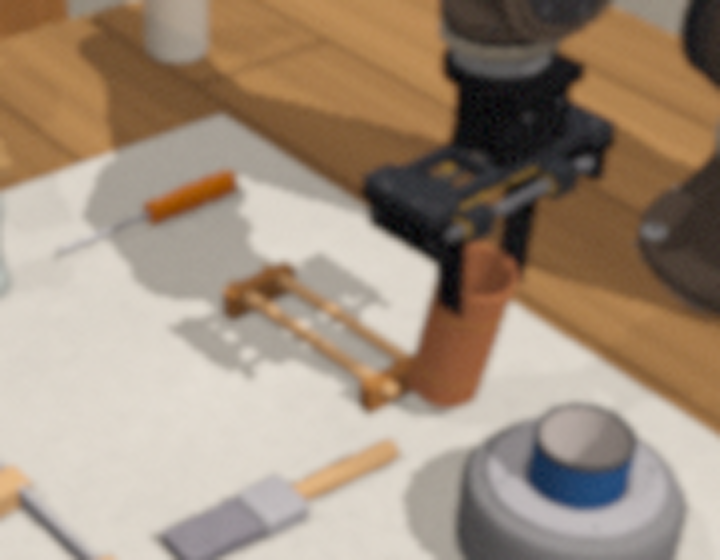

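View pics/s24b.png

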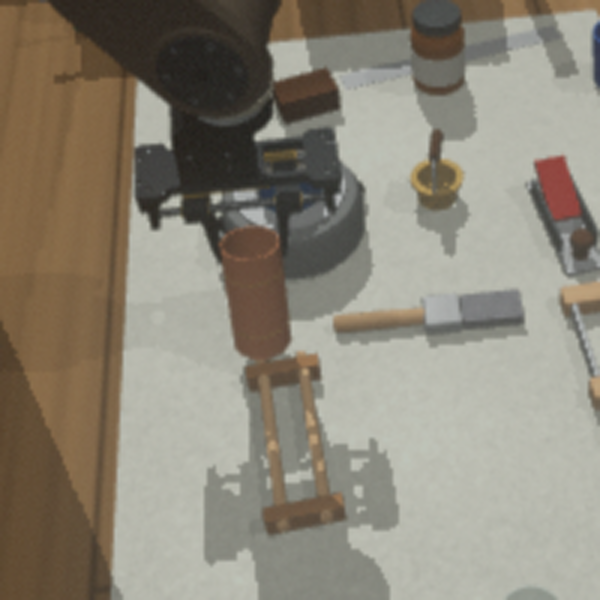

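>>> send_rows:
  plan: "30 0 -3 0 50"

```text
t: 34.0
eef_pos: [402.4, 37.3, 133.0]
tcp_rot: [-3.1, -0.017, 1.595]
ft_force: [0.3, 0.0, -1.1]
opening: 0.594
```

```bash
python3 st.py 3|tail -1
```

```text
34.15 [402.   39.3 133.3] [-3.1005 -0.0174  1.5996] qv [ 0.009  0.006 -0.007] [-0.2  0.2 -1.9] [-0.12 -0.   -0.03] op 56.5
```

>>> send_rows:
  plan: "8 -5 16 0 50"

```text
t: 34.25
eef_pos: [397.8, 47.0, 119.0]
tcp_rot: [-3.105, -0.017, 1.6]
ft_force: [0.5, -1.2, -1.9]
opening: 0.593
```

```bash
python3 st.py 3
```

```text
34.25 [397.8  47.  119. ] [-3.1051 -0.0169  1.5999] [0.345 2.17  0.664] [ 0.245  0.312 -0.554] [ 0.5 -1.2 -1.9]
34.3 [395.1  47.9 116.6] [-3.1002 -0.0175  1.5997] [0.349 2.175 0.661] [-0.007 -0.018  0.086] [-2.7 -0.  -3.9]
34.35 [395.2  47.5 117.2] [-3.0989 -0.0176  1.6002] [0.348 2.173 0.664] [-0.014 -0.036  0.047] [-0.1 -0.9 -1.3]
34.4 [395.9  47.2 117.7] [-3.0995 -0.0174  1.6002] qv [-0.009 -0.023  0.012] [ 0.2 -0.  -1.8] [-0.04 -0.01 -0.  ] op 56.5
```

>>> send_rows:
  plan: "0 8 7 0 50"

```text
t: 34.5
eef_pos: [404.0, 47.2, 111.1]
tcp_rot: [-3.101, -0.017, 1.6]
ft_force: [0.1, -0.0, -1.0]
opening: 0.592
```

```bash
python3 st.py 2|tail -1
```

```text
34.6 [404.9  47.1 110.2] [-3.1004 -0.0173  1.5998] qv [-0.013  0.019  0.016] [-0.4  0.5 -1.8] [-0.08  0.02  0.02] op 56.8
```

>>> send_rows:
  plan: "0 0 4 0 50"

```text
t: 34.7
eef_pos: [406.3, 46.8, 107.5]
tcp_rot: [-3.103, -0.017, 1.6]
ft_force: [-4.9, -1.6, 44.0]
opening: 0.592
```

```bash
python3 st.py 2
```

```text
34.7 [406.3  46.8 107.5] [-3.1033 -0.017   1.5997] [0.378 2.162 0.642] [ 0.07   0.011 -0.116] [-4.9 -1.6 44. ]
34.75 [406.3  46.7 107.3] [-3.1034 -0.0169  1.5997] [0.378 2.162 0.641] [-0.01   0.005  0.01 ] [-2.1 -1.1 24.1]
34.8 [406.2  46.8 107.4] [-3.1034 -0.0169  1.5997] qv [-0.005  0.002 -0.003] [-1.2 -0.4 20.5] [-0.25  0.42  0.  ] op 56.3
```

>>> send_rows:
  plan: "-8 0 0.5 0 50;-8 0 0.5 0 50"

```text
t: 35.0
eef_pos: [407.4, 30.5, 107.1]
tcp_rot: [-3.105, -0.017, 1.6]
ft_force: [-1.0, 2.2, 0.4]
opening: 0.592
```

```bash
python3 st.py 2; python3 - <<'E'
from h import *
p=eyes.read_camera('scene');cv2.imwrite('pics/s25.png',cv2.resize(p['image'][80:220,200:380,::-1],None,fx=4,fy=4,interpolation=cv2.INTER_CUBIC))
E
```

```text
35.0 [407.4  30.5 107.1] [-3.1052 -0.017   1.6002] [0.378 2.163 0.639] [ 0.003  0.011 -0.013] [-1.   2.2  0.4]
35.05 [407.4  29.7 107. ] [-3.105  -0.0169  1.5999] [0.378 2.163 0.639] [ 0.002 -0.001  0.003] [-0.4  0.7  5.6]
35.1 [407.4  30.1 107. ] [-3.1051 -0.0169  1.5991] qv [-0.003  0.001 -0.001] [-0.4  0.2  6.7] [0.11 0.1  0.01] op 56.4
```

View pics/s25.png

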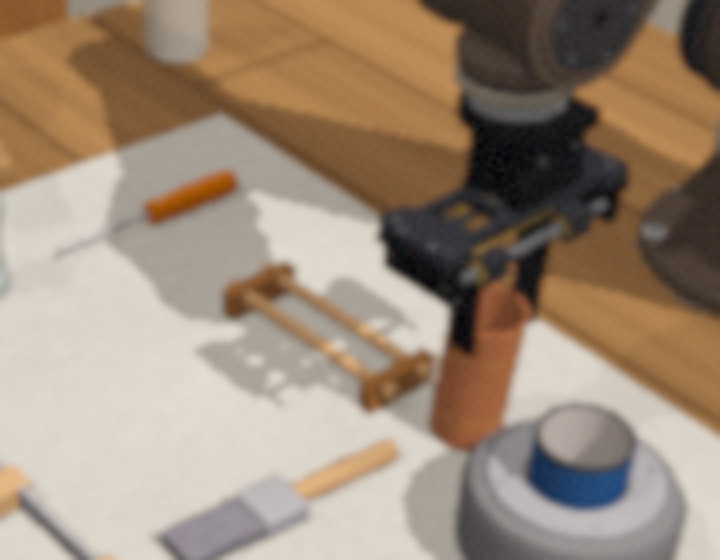

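>>> send_rows:
  plan: "-6 0 2 0 50;-6 0 2 0 50"

```text
t: 35.35
eef_pos: [407.4, 18.1, 104.2]
tcp_rot: [-3.105, -0.017, 1.599]
ft_force: [-6.9, 1.5, 28.2]
opening: 0.599
```

```bash
python3 st.py 2
```

```text
35.35 [407.4  18.1 104.2] [-3.1049 -0.0166  1.5991] [0.383 2.167 0.63 ] [ 0.022  0.022 -0.029] [-6.9  1.5 28.2]
35.4 [407.3  17.6 104.1] [-3.1046 -0.0167  1.5989] [0.383 2.168 0.63 ] [-0.004 -0.     0.002] [-5.1  0.9 22.1]
35.45 [407.3  17.9 104.1] [-3.1047 -0.0167  1.5984] qv [ 0.     0.    -0.002] [-4.  -0.2 19.3] [0.1  1.29 0.01] op 56.6
```

>>> send_rows:
  plan: "-6 0 2 0 50;-4 0 2 0 50"

```text
t: 35.65
eef_pos: [406.9, 8.3, 102.4]
tcp_rot: [-3.105, -0.018, 1.598]
ft_force: [-5.8, 6.3, 39.1]
opening: 0.596
```

```bash
python3 st.py 2;  python3 - <<'E'
from h import *
p=eyes.read_camera('scene');cv2.imwrite('pics/s26.png',cv2.resize(p['image'][80:220,200:380,::-1],None,fx=4,fy=4,interpolation=cv2.INTER_CUBIC))
E
```

```text
35.65 [406.9   8.3 102.4] [-3.1046 -0.0175  1.5978] [0.386 2.171 0.625] [ 0.011  0.013 -0.029] [-5.8  6.3 39.1]
35.7 [407.    8.  102.3] [-3.1046 -0.0175  1.5976] [0.386 2.171 0.625] [-0.     0.     0.003] [-6.9  4.6 32.8]
35.75 [406.9   8.2 102.3] [-3.1046 -0.0175  1.5974] qv [ 0.001 -0.002  0.   ] [-6.2  3.5 31.6] [0.77 1.62 0.  ] op 56.5
```

View pics/s26.png

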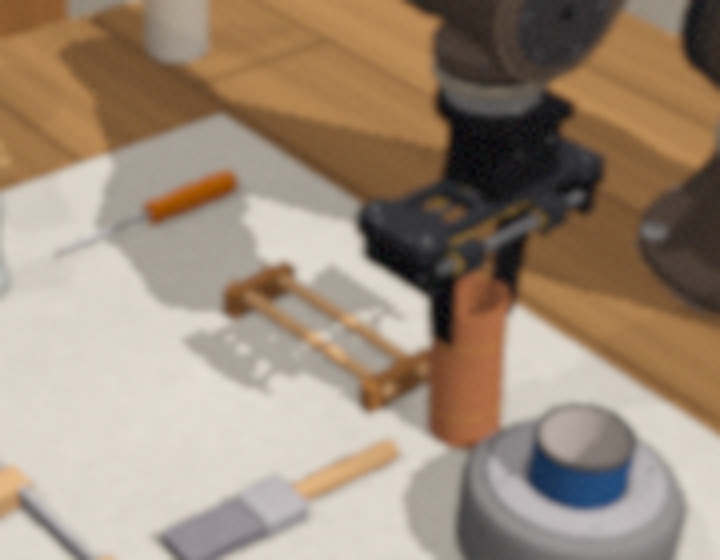

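>>> send_rows:
  plan: "0 0 -1.5 0 50;0 0 0 0 60;0 0 0 0 95;0 0 0 0 95;0 0 0 0 95;0 0 0 0 95"

```text
t: 36.4
eef_pos: [407.1, 8.0, 103.6]
tcp_rot: [-3.104, -0.017, 1.597]
ft_force: [-0.7, 0.7, 0.4]
opening: 0.913
```

```bash
python3 st.py 1|tail -1; python3 - <<'E'
from h import *
p=eyes.read_camera('wrist');save(p,'w27')
import pickle;pickle.dump(p,open('w27.pkl','wb'))
E
```

```text
36.45 [407.1   8.  103.6] [-3.1043 -0.0172  1.5967] qv [-0.001  0.002  0.   ] [ 0.1  0.1 -0.5] [-0.07  0.01 -0.01] op 90.4
```

View pics/w27.png

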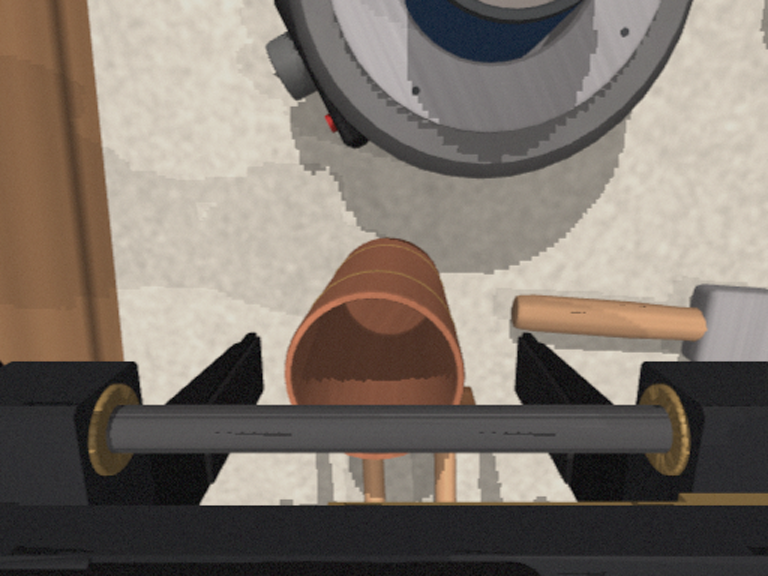

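```bash
python3 - <<'E'
from h import *
import pickle
p=pickle.load(open('w27.pkl','rb'))
f=lambda a,b:((a+.5)/1.5-.5,(b+.5)/1.5-.5)
g=lambda q,z:atz(p,*f(*q),z)
X=np.array([g(q,124) for q in[(286,375),(464,375),(375,291),(375,459)]]);print(X.round(1),X.mean(0),np.linalg.norm(X[0]-X[1]),np.linalg.norm(X[2]-X[3]))
c=X.mean(0);go(c[0],c[1],92)
E
```

```text
[[375.9  11.9 124. ]
 [431.9  14.3 124. ]
 [403.5  40.3 124. ]
 [404.7 -16.4 124. ]] [404.01201203  12.54450838 124.        ] 56.072702853448845 56.67054049056633
t 36.50 pos [407.1   8.  103.6] yaw 1.597 j6 -0.19 force [0.5 0.4 0.9] open 92.8
tool delta [ 4.4 -2.5 11.8] dyaw->roll None n 1 each [ 4.4 -2.5 11.8]
```

>>> send_rows:
  plan: "0 0 -50 0 95"

```text
t: 36.6
eef_pos: [407.0, 7.4, 150.2]
tcp_rot: [-3.094, -0.019, 1.596]
ft_force: [1.0, -0.9, 0.3]
opening: 0.992
```

```bash
python3 st.py 3|tail -1
```

```text
36.75 [410.1   7.1 155.3] [-3.1088 -0.0164  1.5968] qv [ 0.042  0.046 -0.047] [-0.3 -0.1 -0.2] [-0.05  0.06  0.01] op 95.2
```

>>> send_rows:
  plan: "0 0 -50 0 95"

```text
t: 36.85
eef_pos: [409.6, 6.6, 200.3]
tcp_rot: [-3.1, -0.018, 1.597]
ft_force: [0.5, 0.3, 0.1]
opening: 0.997
```

```bash
python3 st.py 3|tail -1
```

```text
37.0 [412.4   6.2 204.7] [-3.1127 -0.0157  1.597 ] qv [ 0.042  0.051 -0.039] [ 0.3 -0.  -0.2] [-0.11  0.07  0.04] op 95.1
```

>>> send_rows:
  plan: "3 -2 45 0 95;3 -2 42 0 95"

```text
t: 37.2
eef_pos: [408.1, 13.0, 118.4]
tcp_rot: [-3.123, -0.014, 1.597]
ft_force: [0.6, 0.5, -1.6]
opening: 0.996
```

```bash
python3 st.py 4|tail -1; python3 -c "
from h import *
go(404,12.5,92)"
```

```text
37.4 [408.1  13.  119.6] [-3.1185 -0.0147  1.597 ] qv [-0.039 -0.029  0.01 ] [-0.3 -0.2 -0.3] [-0.07  0.05  0.01] op 95.2
t 37.40 pos [408.1  13.  119.6] yaw 1.597 j6 -0.18 force [-0.3 -0.2 -0.3] open 95.1
tool delta [-0.8 -3.5 27.7] dyaw->roll None n 1 each [-0.8 -3.5 27.7]
```

>>> send_rows:
  plan: "0 -3 15 0 95;0 0 13 0 95"

```text
t: 37.6
eef_pos: [406.8, 12.8, 94.6]
tcp_rot: [-3.124, -0.014, 1.597]
ft_force: [0.3, 0.1, -0.1]
opening: 1.001
```

```bash
python3 st.py 3|tail -1; python3 -c "
from h import *
go(404,12.5,92)"
```

```text
37.75 [406.7  12.8  94.5] [-3.1232 -0.0139  1.5971] qv [-0.013 -0.003  0.006] [-0.6  0.5  0.2] [-0.02  0.07  0.01] op 95.1
t 37.75 pos [406.7  12.8  94.5] yaw 1.597 j6 -0.18 force [-0.6  0.5  0.2] open 95.0
tool delta [-0.3 -2.7  2.5] dyaw->roll None n 1 each [-0.3 -2.7  2.5]
```

>>> send_rows:
  plan: "0 0 0 0 50;0 0 0 0 50;0 0 0 0 50;0 0 0 0 50;0 0 0 0 50;0 0 0 0 50"

```text
t: 38.35
eef_pos: [408.4, 12.6, 98.1]
tcp_rot: [-3.128, -0.013, 1.597]
ft_force: [-0.5, 0.8, -1.9]
opening: 0.599
```

```bash
python3 st.py 1|tail -1; python3 -c "
from h import *
go(440,152,92)"
```

```text
38.4 [408.3  12.6  98. ] [-3.1283 -0.0131  1.5972] qv [ 0.003  0.001 -0.002] [ 0.2  0.  -1.3] [-0.09  0.02 -0.03] op 57.1
t 38.40 pos [408.3  12.6  98. ] yaw 1.597 j6 -0.18 force [ 0.2  0.  -1.3] open 57.1
tool delta [138.5  35.4   7.4] dyaw->roll None n 3 each [46.2 11.8  2.5]
```

>>> send_rows:
  plan: "0 0 -48 0 50"

```text
t: 38.5
eef_pos: [407.0, 12.2, 142.6]
tcp_rot: [-3.118, -0.015, 1.597]
ft_force: [1.8, -0.4, -1.3]
opening: 0.599
```

```bash
python3 st.py 3|tail -1
```

```text
38.65 [410.   11.8 147.5] [-3.1324 -0.0124  1.5973] qv [ 0.043  0.045 -0.045] [-0.7 -0.3 -1.3] [-0.06  0.08  0.06] op 57.2
```

>>> send_rows:
  plan: "0 0 -48 0 50"

```text
t: 38.75
eef_pos: [408.3, 11.5, 192.1]
tcp_rot: [-3.123, -0.014, 1.597]
ft_force: [0.8, -0.1, -1.5]
opening: 0.599
```

```bash
python3 st.py 3|tail -1
```

```text
38.9 [411.1  11.2 196.5] [-3.1359 -0.0118  1.5974] qv [ 0.044  0.051 -0.04 ] [-1.2  0.2 -2.7] [-0.12 -0.01 -0.05] op 57.3
```

>>> send_rows:
  plan: "0 0 -42 0 50"

```text
t: 39.0
eef_pos: [409.3, 10.9, 234.7]
tcp_rot: [-3.127, -0.013, 1.597]
ft_force: [0.9, -0.5, -1.1]
opening: 0.599
```

```bash
python3 st.py 3|tail -1;  python3 - <<'E'
from h import *
p=eyes.read_camera('wrist');save(p,'w28')
import pickle;pickle.dump(p,open('w28.pkl','wb'))
p=eyes.read_camera('scene');cv2.imwrite('pics/s28.png',cv2.resize(p['image'][60:230,230:410,::-1],None,fx=4,fy=3.5,interpolation=cv2.INTER_CUBIC))
E
```

```text
39.15 [411.8  10.7 238.5] [-3.1379 -0.0115  1.5975] qv [ 0.033  0.049 -0.028] [ 0.1 -0.1 -1.9] [-0.07  0.06  0.03] op 57.1
```

View pics/w28.png

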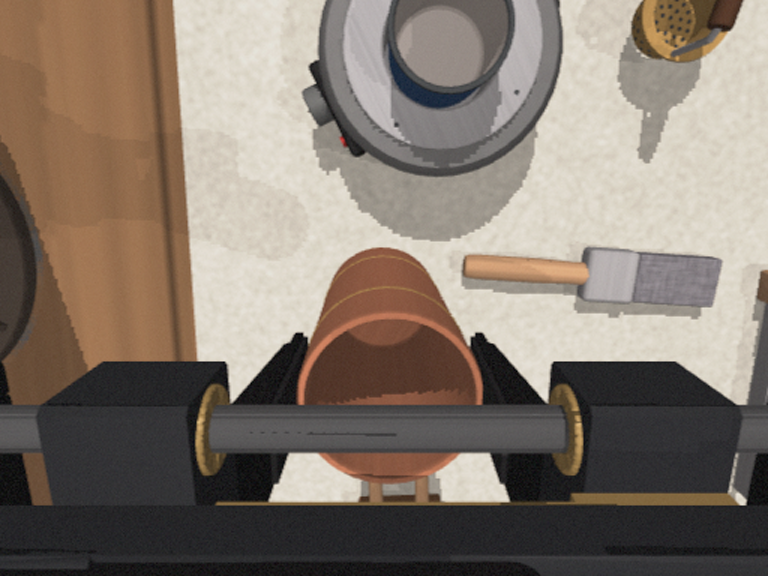

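View pics/s28.png

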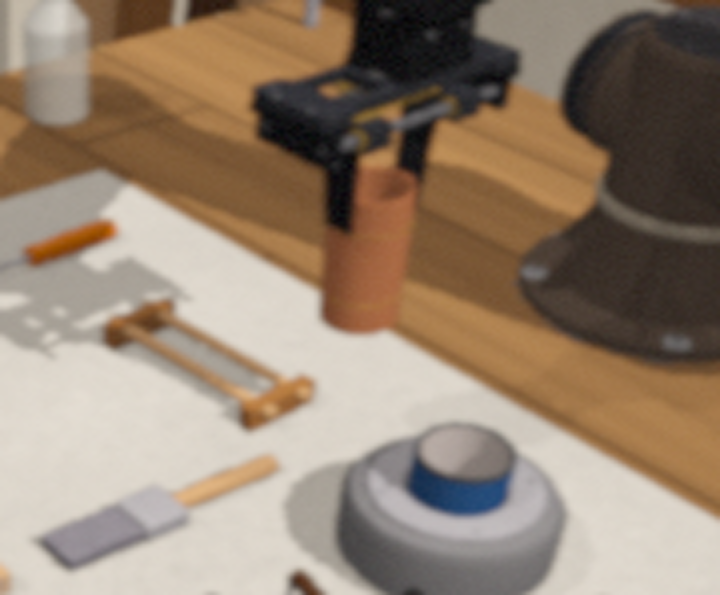

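```bash
python3 - <<'E'
from h import *
import pickle
p=pickle.load(open('w28.pkl','rb'))
f=lambda a,b:((a+.5)/1.5-.5,(b+.5)/1.5-.5)
g=lambda q,z:atz(p,*f(*q),z)
T=np.array([411.8,10.7,238.5]);M=R.from_euler('xyz',[-3.1379,-.0115,1.5975]).as_matrix()
X=np.array([g(q,263) for q in[(299,398),(482,398),(390,312),(390,483)]]);c=X.mean(0)
print("cup rim",c,np.linalg.norm(X[0]-X[1]),np.linalg.norm(X[2]-X[3]),"tool off",M.T@(c-T))
b=g((382,247),139+0); print("cup far bottom edge pt",b, "exp", c+[0,29,0])
im=p["image"].astype(int)
# pot rim fit: dark rim points
from scipy.optimize import least_squares
pts=[(386,45),(387,30),(515,30),(514,50),(447,97),(400,75),(500,73),(420,91),(478,92)]
P=np.array([g(q,110)[:2] for q in pts])
r=least_squares(lambda v:np.linalg.norm(P-v[:2],axis=1)-v[2],[441,152,34]);print("pot",r.x,r.fun.round(1))
c2=cv2.resize(p["image"][0:130,200:390,::-1],None,fx=4,fy=4,interpolation=cv2.INTER_CUBIC);cv2.imwrite('pics/w28c.png',c2)
go(441.9,151.3,238)
E
```

```text
cup rim [413.0280289    9.67253783 263.        ] 56.54139373220634 57.468560620095865 tool off [ -0.77807097   1.10964031 -24.51483301]
cup far bottom edge pt [407.74059457  37.66398523 139.        ] exp [413.0280289   38.67253783 263.        ]
pot [441.37325467 151.04020247  34.79346615] [ 0.7 -0.7 -0.7  0.9 -0.9  0.5  0.  -0.1  0.3]
t 39.25 pos [410.7  10.8 236.9] yaw 1.597 j6 -0.18 force [ 0.4 -0.3 -2.1] open 56.8
tool delta [139.7  34.9   0.4] dyaw->roll None n 3 each [46.6 11.6  0.1]
```

View pics/w28c.png

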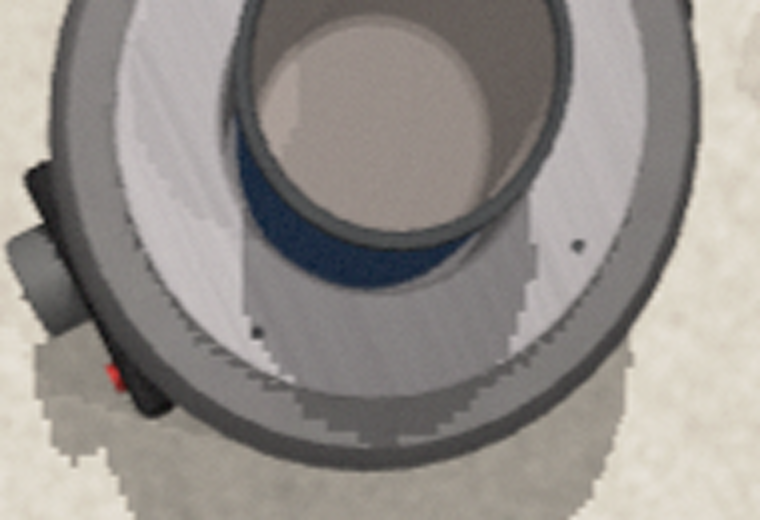

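```bash
python3 - <<'E'
from h import *
import pickle
f=lambda a,b:((a+.5)/1.5-.5,(b+.5)/1.5-.5)
p=pickle.load(open('w27.pkl','rb'))
for q in [(385,238),(390,238),(395,238)]: print(atz(p,*f(*q),0))
p=pickle.load(open('w28.pkl','rb'))
for q in [(378,247),(382,247),(386,247)]: print(atz(p,*f(*q),139))
# ring: gold ring bottoms left/right extents & bottom silhouettes
c=cv2.resize(p["image"][150:330,180:340,::-1],None,fx=4,fy=3.3,interpolation=cv2.INTER_CUBIC);cv2.imwrite('pics/w28d.png',c)
E
```

```text
[401.02420316  39.74728947   0.        ]
[403.71346544  39.8321909    0.        ]
[406.40074173  39.91702962   0.        ]
[405.61580774  37.60598187 139.        ]
[407.74059457  37.66398523 139.        ]
[409.86524752  37.72198494 139.        ]
```

View pics/w28d.png

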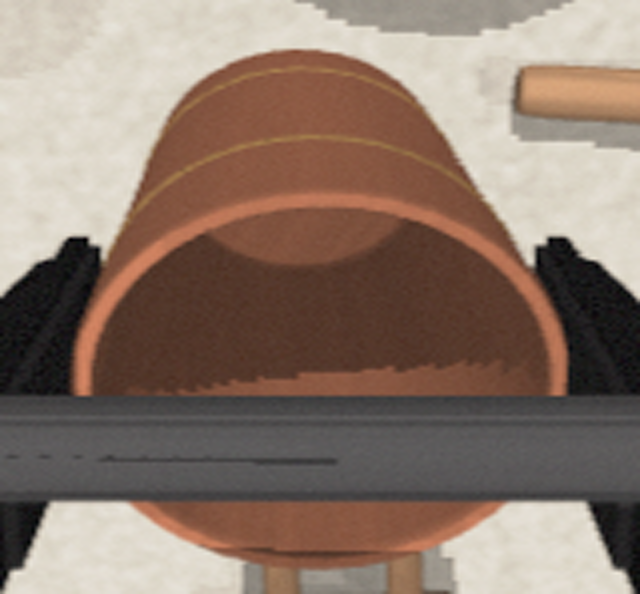

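```bash
python3 - <<'E'
from h import *
nrm=[]
for n in["scene","side"]:
    p=eyes.read_camera(n); r=regions_of('cup',p)
    print(n,[(q["bbox"],round(q["confidence"],2)) for q in r[:2]])
    m=r[0]["pixels"]; vs=np.nonzero(m.any(1))[0]
    u0,v0,w,h=[int(x) for x in r[0]["bbox"]]
    cv2.imwrite(f'pics/29{n}.png',cv2.resize(p["image"][v0-15:v0+h+15,u0-25:u0+w+25,::-1],None,fx=6,fy=6,interpolation=cv2.INTER_CUBIC)); print(u0-25,v0-15)
    rows=[v for v in vs if v0+0.3*h<v<v0+0.85*h]
    mid=[(np.nonzero(m[v])[0][[0,-1]].mean(),v) for v in rows]
    mid=np.array(mid);k=np.polyfit(mid[:,1],mid[:,0],1)
    a=(np.polyval(k,v0),v0);b=(np.polyval(k,v0+h),v0+h)
    d1=ray(p,*a)[1];d2=ray(p,*b)[1];nn=np.cross(d1,d2);nrm.append(nn/np.linalg.norm(nn)); print(k)
ax=np.cross(*nrm);ax/=np.linalg.norm(ax);ax*=np.sign(ax[2]);print("axis",ax)
E
```

```text
scene [([309.9, 107.7, 22.4, 51.2], 0.96)]
284 92
[-1.39162562e-01  3.39477833e+02]
side [([170.1, 145.1, 22.2, 43.7], 0.86), ([180.1, 221.9, 35.8, 54.3], 0.48)]
145 130
[1.18043478e-01 1.62220797e+02]
axis [0.06430827 0.06403668 0.99587336]
```

View pics/29side.png

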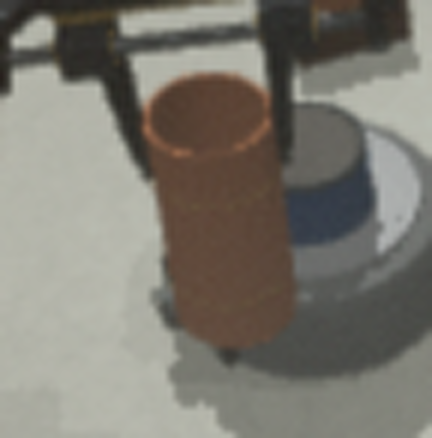

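View pics/29scene.png

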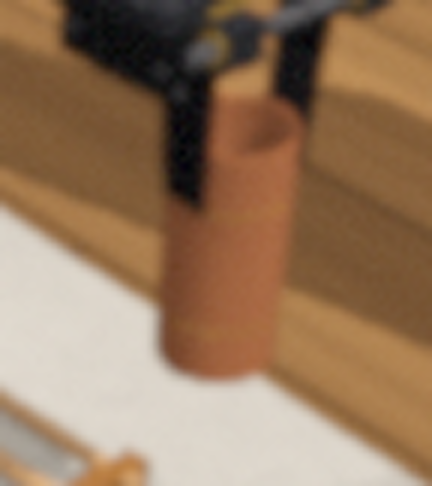

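```bash
python3 -c "
from h import *
go(444.6,152.5,232)"
```

```text
t 39.45 pos [411.   10.7 237.3] yaw 1.597 j6 -0.18 force [ 0.4 -0.5 -1.6] open 57.2
tool delta [140.8  37.4   6.8] dyaw->roll None n 3 each [46.9 12.5  2.3]
```

>>> send_rows:
  plan: "25 7 1 0 50;35 9 1 0 50;35 9 1 0 50;25 6 0 0 50;12 3 0 0 50"

```text
t: 39.95
eef_pos: [441.8, 146.7, 231.9]
tcp_rot: [-3.128, -0.012, 1.593]
ft_force: [0.4, 0.2, -1.5]
opening: 0.599
```

```bash
python3 st.py 3|tail -1; python3 -c "
from h import *
go(444.6,152.5,232)"
```

```text
40.1 [441.5 145.1 232.1] [-3.1284 -0.0112  1.5929] qv [-0.014  0.01   0.   ] [-0.8 -0.4 -1.1] [-0.15 -0.    0.01] op 56.9
t 40.10 pos [441.5 145.1 232.1] yaw 1.593 j6 0.14 force [-0.8 -0.4 -1.1] open 56.8
tool delta [7.3 3.2 0.1] dyaw->roll None n 1 each [7.3 3.2 0.1]
```

>>> send_rows:
  plan: "7 3 11 0 50"

```text
t: 40.2
eef_pos: [444.5, 151.4, 221.5]
tcp_rot: [-3.13, -0.011, 1.592]
ft_force: [0.8, 0.8, -1.9]
opening: 0.603
```

```bash
python3 st.py 3|tail -1; python3 - <<'E'
from h import *
go(444.6,152.5,212)
for n in["scene","side"]:
    p=eyes.read_camera(n); u,v=proj(p,[441,152,115])[0].astype(int)
    cv2.imwrite(f'pics/30{n}.png',cv2.resize(p["image"][v-45:v+30,u-40:u+40,::-1],None,fx=8,fy=7.5,interpolation=cv2.INTER_CUBIC))
E
```

```text
40.35 [443.9 151.7 220.3] [-3.1267 -0.0109  1.5922] qv [-0.012 -0.012  0.015] [-0.   0.2 -1.4] [-0.05  0.08 -0.03] op 57.3
t 40.35 pos [443.9 151.7 220.3] yaw 1.592 j6 0.15 force [-0.   0.2 -1.4] open 57.3
tool delta [0.7 0.8 8.3] dyaw->roll None n 1 each [0.7 0.8 8.3]
```

View pics/30side.png

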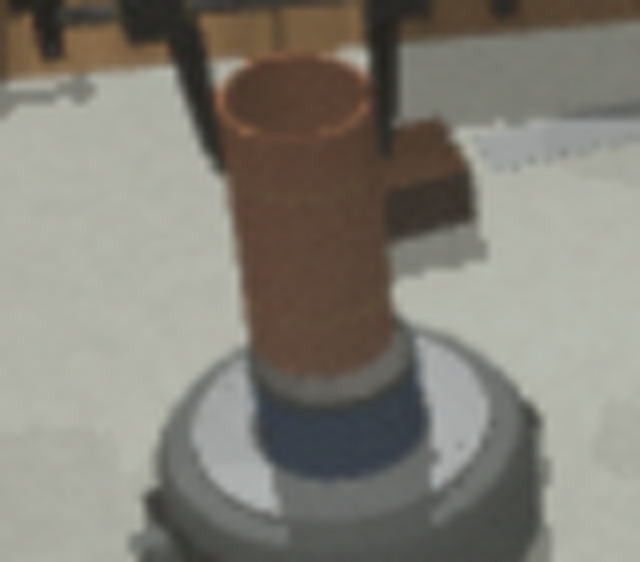

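View pics/30scene.png

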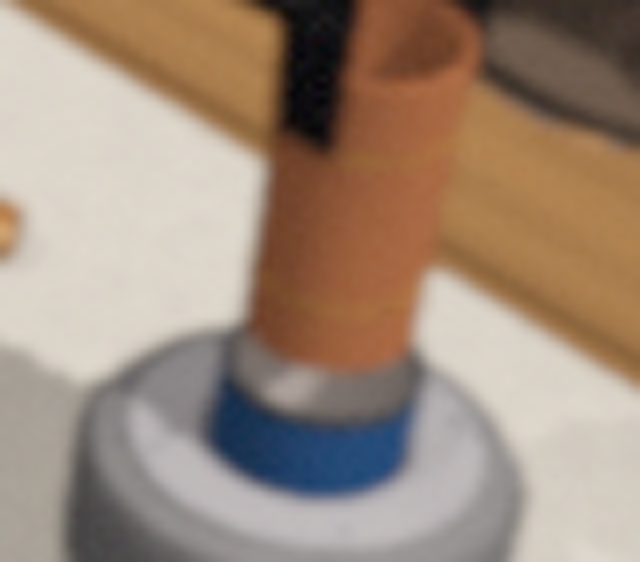

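```bash
python3 - <<'E'
from h import *
for n in["scene","side"]:
    p=eyes.read_camera(n)
    A=proj(p,[[441,152,110],[441,152,120.8],[446,152,110],[441,157,110]]); print(n,((A-A[0])*[8,7.5]).round(1))
    E=proj(p,[[441,152,115]])[0].astype(int); print(((A[0]-E+[40,45])*[8,7.5]).round(0))
E
```

```text
scene [[  0.    0. ]
 [  5.1 -23.2]
 [-10.3   5.4]
 [ 11.1   7.2]]
[320. 351.]
side [[  0.    0. ]
 [ -3.5 -18.8]
 [ 12.5  -1.3]
 [ -0.6  -7.9]]
[325. 349.]
```

>>> send_rows:
  plan: "1 3 5 0 50"

```text
t: 40.65
eef_pos: [447.4, 152.8, 216.7]
tcp_rot: [-3.13, -0.011, 1.592]
ft_force: [0.2, 0.7, -1.4]
opening: 0.601
```

```bash
python3 st.py 3|tail -1; python3 - <<'E'
from h import *
for n in["scene","side"]:
    p=eyes.read_camera(n); u,v=proj(p,[441,152,115])[0].astype(int)
    cv2.imwrite(f'pics/31{n}.png',cv2.resize(p["image"][v-15:v+20,u-25:u+25,::-1],None,fx=14,fy=14,interpolation=cv2.INTER_CUBIC))
E
```

```text
40.8 [447.3 152.9 216. ] [-3.1282 -0.0111  1.5921] qv [-0.004 -0.001  0.004] [-0.3 -0.2 -2.5] [-0.01 -0.01  0.05] op 57.3
```

View pics/31side.png

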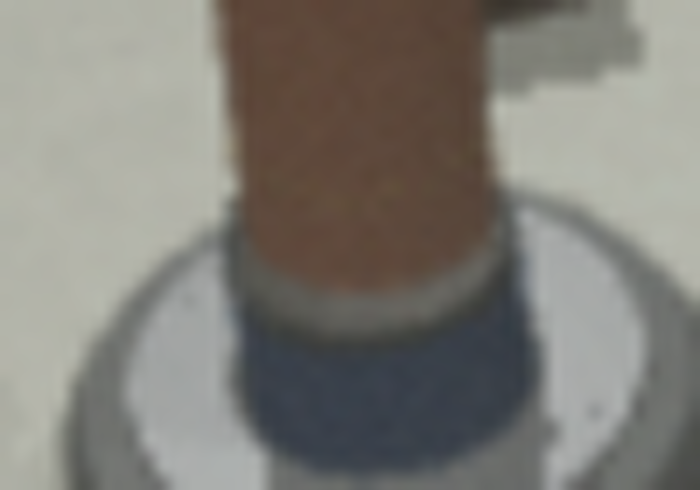

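View pics/31scene.png

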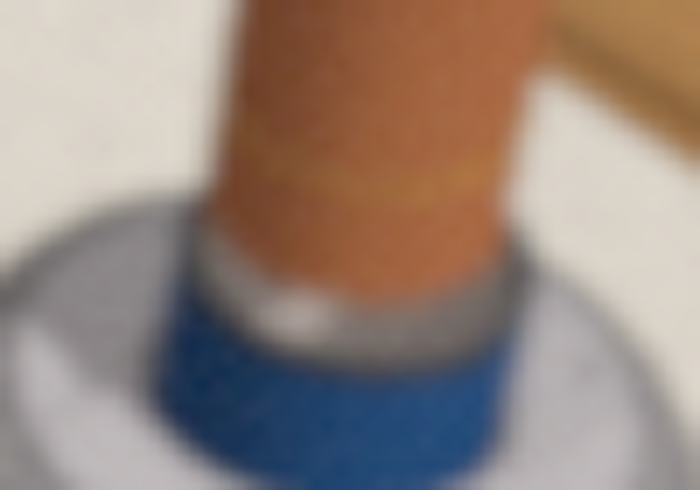

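>>> send_rows:
  plan: "0.7 0 7 0 50"

```text
t: 41.0
eef_pos: [447.5, 153.8, 209.6]
tcp_rot: [-3.13, -0.011, 1.592]
ft_force: [0.0, 0.6, -1.0]
opening: 0.598
```

```bash
python3 st.py 2
```

```text
41.0 [447.5 153.8 209.6] [-3.13   -0.0114  1.5923] [0.285 1.92  0.946] [ 0.106  0.106 -0.202] [ 0.   0.6 -1. ]
41.05 [446.8 153.8 208.1] [-3.1279 -0.0111  1.5923] [0.287 1.922 0.944] [ 0.002 -0.001  0.028] [-0.1 -1.  -2.6]
41.1 [446.7 153.8 208.4] [-3.1272 -0.011   1.5923] qv [-0.008 -0.013  0.021] [-0.9 -0.3 -2. ] [-0.05  0.06  0.  ] op 56.9
```

>>> send_rows:
  plan: "0 0 4 0 50"

```text
t: 41.2
eef_pos: [446.7, 153.9, 204.4]
tcp_rot: [-3.128, -0.011, 1.592]
ft_force: [-0.2, 1.2, -1.6]
opening: 0.6
```

```bash
python3 st.py 2
```

```text
41.2 [446.7 153.9 204.4] [-3.1276 -0.0111  1.5925] [0.292 1.927 0.935] [ 0.064  0.073 -0.124] [-0.2  1.2 -1.6]
41.25 [446.3 153.8 203.5] [-3.1264 -0.0108  1.5924] [0.293 1.928 0.934] [-0.004 -0.004  0.021] [-0.  -0.6 -3.2]
41.3 [446.3 153.8 203.8] [-3.1262 -0.0108  1.5924] qv [-0.008 -0.012  0.012] [-0.6 -1.3 -1.8] [-0.13  0.09 -0.02] op 57.4
```

>>> send_rows:
  plan: "0 0 8 0 50"

```text
t: 41.4
eef_pos: [446.7, 154.0, 196.1]
tcp_rot: [-3.128, -0.011, 1.592]
ft_force: [0.0, 0.3, -1.5]
opening: 0.602
```

```bash
python3 st.py 2|tail -1
```

```text
41.5 [445.8 153.8 194.8] [-3.1247 -0.0105  1.5924] qv [-0.01  -0.015  0.025] [-0.2 -0.  -0.8] [-0.04  0.1   0.04] op 57.1
```

>>> send_rows:
  plan: "0 0 10 0 50"

```text
t: 41.6
eef_pos: [446.1, 154.0, 185.1]
tcp_rot: [-3.126, -0.011, 1.592]
ft_force: [-0.1, 0.9, -2.1]
opening: 0.599
```

```bash
python3 st.py 2|tail -1
```

```text
41.7 [445.  153.8 183.5] [-3.1227 -0.0102  1.5924] qv [-0.012 -0.021  0.031] [ 0.7  0.3 -1. ] [-0.1 -0.   0. ] op 57.3
```

>>> send_rows:
  plan: "0 -0.5 10 0 50"

```text
t: 41.8
eef_pos: [444.8, 153.9, 173.7]
tcp_rot: [-3.124, -0.01, 1.592]
ft_force: [0.3, 0.5, -2.1]
opening: 0.596
```

```bash
python3 st.py 2|tail -1
```

```text
41.9 [443.8 153.7 172.3] [-3.1211 -0.0099  1.5924] qv [-0.015 -0.023  0.028] [ 0.1 -0.1 -1.5] [-0.   -0.29  0.02] op 57.0
```

>>> send_rows:
  plan: "0 0 10 0 50"

```text
t: 42.0
eef_pos: [444.2, 154.0, 162.5]
tcp_rot: [-3.123, -0.01, 1.592]
ft_force: [1.4, 0.9, -1.6]
opening: 0.599
```

```bash
python3 st.py 2|tail -1
```

```text
42.1 [443.2 153.8 161.1] [-3.1197 -0.0097  1.5923] qv [-0.015 -0.02   0.031] [ 1.3  1.2 -2.4] [-0.03 -0.28  0.02] op 57.2
```

>>> send_rows:
  plan: "0 0 10 0 50"

```text
t: 42.2
eef_pos: [443.6, 154.0, 151.4]
tcp_rot: [-3.121, -0.01, 1.592]
ft_force: [2.1, -0.4, -0.6]
opening: 0.603
```

```bash
python3 st.py 2|tail -1
```

```text
42.3 [442.7 153.8 150. ] [-3.1184 -0.0095  1.5922] qv [-0.014 -0.017  0.035] [ 1.   0.1 -1.7] [-0.04 -0.25 -0.05] op 57.1
```

>>> send_rows:
  plan: "0 0 8 0 50"

```text
t: 42.4
eef_pos: [442.8, 153.9, 142.1]
tcp_rot: [-3.119, -0.01, 1.592]
ft_force: [0.4, -1.1, -1.2]
opening: 0.6
```

```bash
python3 st.py 2|tail -1
```

```text
42.5 [442.2 153.8 141.1] [-3.1174 -0.0093  1.5922] qv [-0.013 -0.013  0.029] [ 0.4  0.4 -1.8] [ 0.   -0.21 -0.02] op 57.0
```

>>> send_rows:
  plan: "0 0 5 0 50"

```text
t: 42.6
eef_pos: [442.2, 153.9, 136.1]
tcp_rot: [-3.118, -0.009, 1.592]
ft_force: [1.2, -0.4, -1.4]
opening: 0.601
```

```bash
python3 st.py 2|tail -1
```

```text
42.7 [442.  153.8 135.6] [-3.117  -0.0092  1.5922] qv [-0.008 -0.009  0.017] [ 0.9  0.1 -1.3] [ 0.04 -0.22 -0.04] op 56.9
```

>>> send_rows:
  plan: "0 0 1.5 0 50;0 0 1 0 50"

```text
t: 42.9
eef_pos: [442.0, 153.9, 133.1]
tcp_rot: [-3.117, -0.009, 1.592]
ft_force: [0.6, 0.2, 0.6]
opening: 0.603
```

```bash
python3 st.py 2|tail -2
```

```text
42.95 [442.  153.9 133. ] [-3.1171 -0.0093  1.5922] [0.394 2.012 0.758] [-0.002 -0.     0.005] [ 0.  -0.8 -2.4]
43.0 [442.  153.9 133.1] [-3.1172 -0.0093  1.5922] qv [-0.001  0.     0.003] [ 0.3 -0.8 -1.7] [-0.08 -0.25  0.02] op 57.1
```

>>> send_rows:
  plan: "0 0 1 0 50;0 0 1 0 50"

```text
t: 43.2
eef_pos: [442.0, 153.9, 131.3]
tcp_rot: [-3.118, -0.009, 1.592]
ft_force: [-0.2, 0.2, -1.1]
opening: 0.601
```

```bash
python3 st.py 2|tail -2
```

```text
43.25 [442.  153.9 131.1] [-3.1175 -0.0093  1.5922] [0.397 2.015 0.753] [-0.002 -0.002  0.002] [ 0.4  1.  -0. ]
43.3 [442.  153.9 131.2] [-3.1175 -0.0093  1.5922] qv [-0.001 -0.002  0.002] [ 1.3  0.3 -1.6] [-0.07 -0.16 -0.02] op 57.2
```

>>> send_rows:
  plan: "0 0 1 0 50;0 0 1 0 50"

```text
t: 43.5
eef_pos: [442.2, 154.0, 129.8]
tcp_rot: [-3.119, -0.01, 1.592]
ft_force: [-2.2, -0.5, 18.7]
opening: 0.598
```

```bash
python3 st.py 1|tail -2
```

```text
43.5 [442.2 154.  129.8] [-3.1185 -0.0095  1.5922] [0.399 2.016 0.748] [ 0.004  0.004 -0.016] [-2.2 -0.5 18.7]
43.55 [442.2 154.  129.8] [-3.1186 -0.0096  1.5923] qv [-0.003 -0.001  0.003] [-1.8  0.   9.8] [-0.11  0.3   0.02] op 57.1
```

>>> send_rows:
  plan: "0 0 1 0 50"

```text
t: 43.65
eef_pos: [442.3, 154.1, 129.7]
tcp_rot: [-3.119, -0.01, 1.592]
ft_force: [-4.1, -1.1, 19.6]
opening: 0.603
```

```bash
python3 st.py 1|tail -2
```

```text
43.65 [442.3 154.1 129.7] [-3.1193 -0.0097  1.5923] [0.399 2.016 0.747] [ 0.001  0.002 -0.012] [-4.1 -1.1 19.6]
43.7 [442.3 154.1 129.7] [-3.1193 -0.0098  1.5923] qv [-0.002  0.     0.001] [-3.3 -0.8 15. ] [-0.17  0.8   0.  ] op 57.4
```

Seated on a floor at ~129.8. Release and check.

>>> send_rows:
  plan: "0 0 -1 0 50;0 0 0 0 65;0 0 0 0 95;0 0 0 0 95;0 0 0 0 95"

```text
t: 44.2
eef_pos: [441.8, 154.0, 130.7]
tcp_rot: [-3.118, -0.01, 1.592]
ft_force: [0.8, 0.0, -0.6]
opening: 0.877
```

>>> send_rows:
  plan: "0 0 0 0 95;0 0 -25 0 95;0 0 -40 0 95;0 0 -45 0 95;0 0 -20 0 95"

```text
t: 44.7
eef_pos: [443.8, 152.5, 262.0]
tcp_rot: [-3.11, -0.008, 1.592]
ft_force: [0.9, -0.2, -0.3]
opening: 0.995
```

```bash
python3 st.py 3|tail -1; python3 - <<'E'
from h import *
import pickle
p=eyes.read_camera('wrist');save(p,'w32')
pickle.dump(p,open('w32.pkl','wb'))
print([(b["bbox"],b["confidence"]) for b in boxes_of('strainer',p)])
p=eyes.read_camera('side');cv2.imwrite('pics/s32.png',cv2.resize(p['image'][100:260,120:290,::-1],None,fx=4,fy=3.6,interpolation=cv2.INTER_CUBIC))
E
```

```text
44.85 [443.3 152.4 259.4] [-3.1089 -0.008   1.592 ] qv [ 0.034  0.042 -0.022] [-1.4 -0.7  0.5] [-0.02  0.01 -0.02] op 95.2
[([381.7, 119.1, 61.9, 56.6], 0.69), ([221.0, 152.7, 69.1, 76.2], 0.41)]
```

View pics/w32.png

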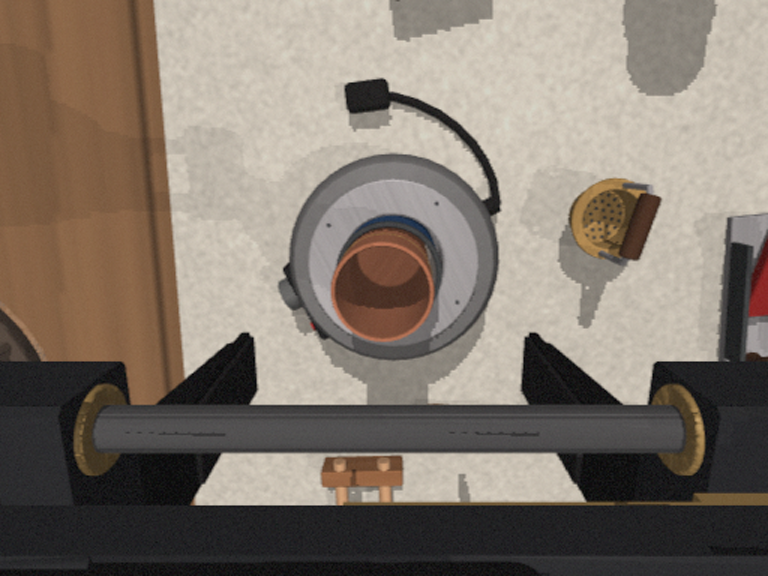

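View pics/s32.png

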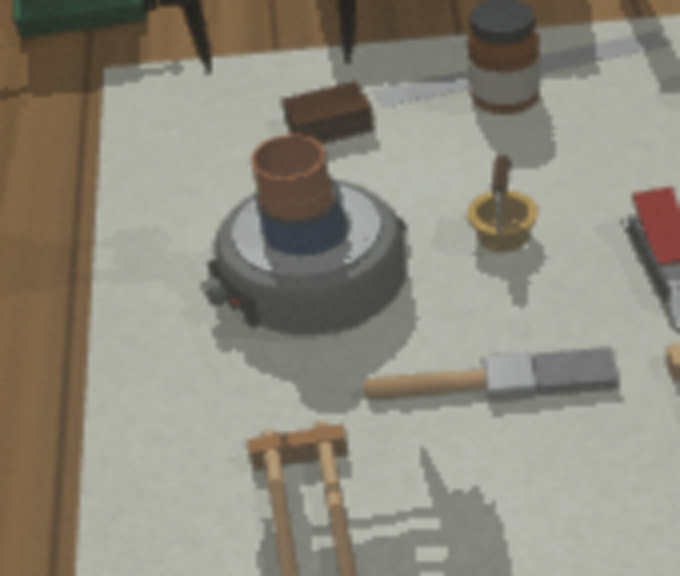

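```bash
python3 - <<'E'
from h import *
import pickle
p=pickle.load(open('w32.pkl','rb'))
f=lambda a,b:((a+.5)/1.5-.5,(b+.5)/1.5-.5)
g=lambda q,z:atz(p,*f(*q),z)
X=np.array([g(q,156) for q in[(332,292),(435,292),(383.5,242),(383.5,342)]]);print("cup",X.mean(0),np.linalg.norm(X[0]-X[1]),np.linalg.norm(X[2]-X[3]))
a=g((652,197),82);b=g((634,254),82);print("grip",a,b,(a+b)/2,np.linalg.norm(a-b),"yaw",np.arctan2(*(b-a)[[1,0]]))
print("flange left/top/bottom",g((570,218),34),g((608,179),34),g((614,262),34))
c=cv2.resize(p["image"][100:190,360:460,::-1],None,fx=7,fy=6.5,interpolation=cv2.INTER_CUBIC);cv2.imwrite('pics/w32c.png',c)
E
```

```text
cup [437.67723993 153.02130786 156.        ] 56.82541936657372 56.87922588972899
grip [610.43056825 204.36431461  82.        ] [603.96120588 166.20397963  82.        ] [607.19588706 185.28414712  82.        ] 38.70482934683382 yaw -1.738730688665992
flange left/top/bottom [573.81995949 184.72263932  34.        ] [598.71243156 214.25801934  34.        ] [611.12389344 151.75037869  34.        ]
```

View pics/w32c.png

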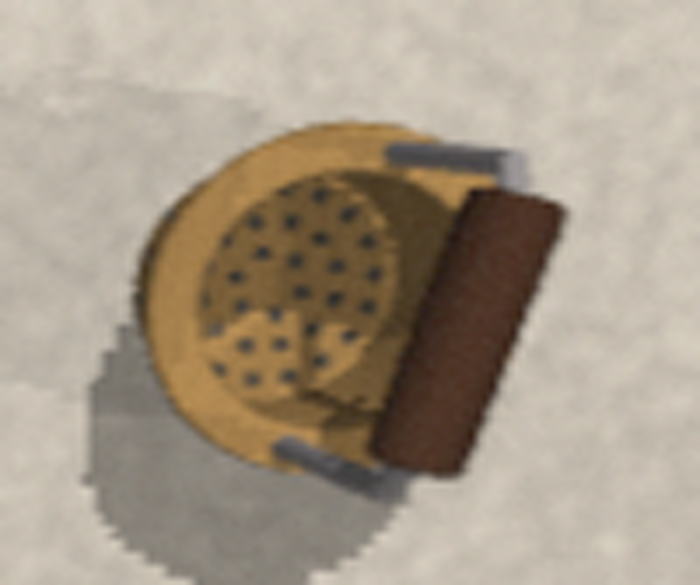

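```bash
python3 - <<'E'
from h import *
import pickle
p=pickle.load(open('w32.pkl','rb'))
f=lambda a,b:((a+.5)/1.5-.5,(b+.5)/1.5-.5)
g=lambda q,z:atz(p,*f(*q),z)
# screws at z72: earlier 4 screws at radius 53
S=np.array([g(q,72) for q in[(329,225),(437,203),(457,302)]]);print(S)
# circumcenter
A=S[:,:2];M=2*(A[1:]-A[0]);bb=(A[1:]**2).sum(1)-(A[0]**2).sum();print("center",np.linalg.solve(M,bb))
c=cv2.resize(p["image"][95:245,185:340,::-1],None,fx=4.6,fy=3.9,interpolation=cv2.INTER_CUBIC);cv2.imwrite('pics/w32d.png',c)
E
```

```text
[[395.41673396 179.3327663   72.        ]
 [470.14475685 196.34885745  72.        ]
 [487.65366113 126.25054698  72.        ]]
center [440.98097199 151.82862114]
```

View pics/w32d.png

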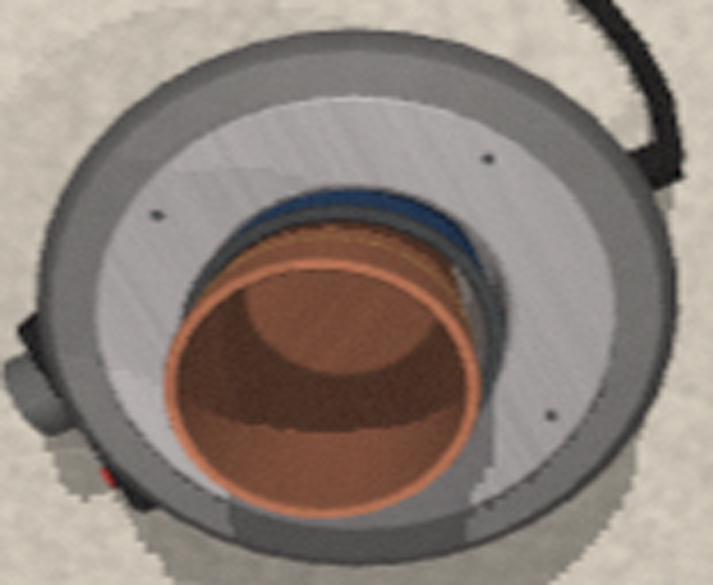

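```bash
python3 - <<'E'
from h import *
import pickle
p=pickle.load(open('w32.pkl','rb'))
q=lambda a,b:((a+.5)/7-.5+360,(b+.5)/6.5-.5+100)
a=atz(p,*q(522,197),83);b=atz(p,*q(418,465),83);print(a,b,(a+b)/2,np.linalg.norm(a-b),np.arctan2(*(a-b)[[1,0]]))
go(606,184,200,1.40)
E
```

```text
[609.43734073 205.64666566  83.        ] [600.57808517 164.28566636  83.        ] [605.00771295 184.96616601  83.        ] 42.29915687172002 1.3597911991958778
t 45.00 pos [442.6 152.2 257.5] yaw 1.592 j6 0.15 force [ 0.2 -0.2 -0.7] open 94.7
tool delta [ 27.9 166.1  51.6] dyaw->roll 0.192 n 4 each [ 7.  41.5 12.9]
```

>>> send_rows:
  plan: "5 30 0 0 95;7 45 5 0 95;7 45 15 0 95;5 30 15 0 95;2 10 15 0 95;0 0 20 0.11 95;0 0 20 0.11 95"

```text
t: 45.7
eef_pos: [602.0, 182.9, 148.8]
tcp_rot: [-3.094, 0.005, 1.367]
ft_force: [0.2, 0.4, 0.7]
opening: 1.0
```

```bash
python3 st.py 3|tail -1; python3 - <<'E'
from h import *
import pickle
go(605.5,184.7,120,1.37)
p=eyes.read_camera('wrist');save(p,'w33');pickle.dump(p,open('w33.pkl','wb'))
E
```

```text
45.85 [601.4 182.8 149.6] [-3.0923  0.0056  1.3738] qv [-0.042 -0.036  0.017] [ 0.5 -0.1 -0.2] [-0.11  0.04  0.05] op 95.1
t 45.85 pos [601.4 182.8 149.6] yaw 1.374 j6 0.37 force [ 0.5 -0.1 -0.2] open 95.0
tool delta [ 2.8  5.1 29.4] dyaw->roll 0.004 n 1 each [ 2.8  5.1 29.4]
```

View pics/w33.png

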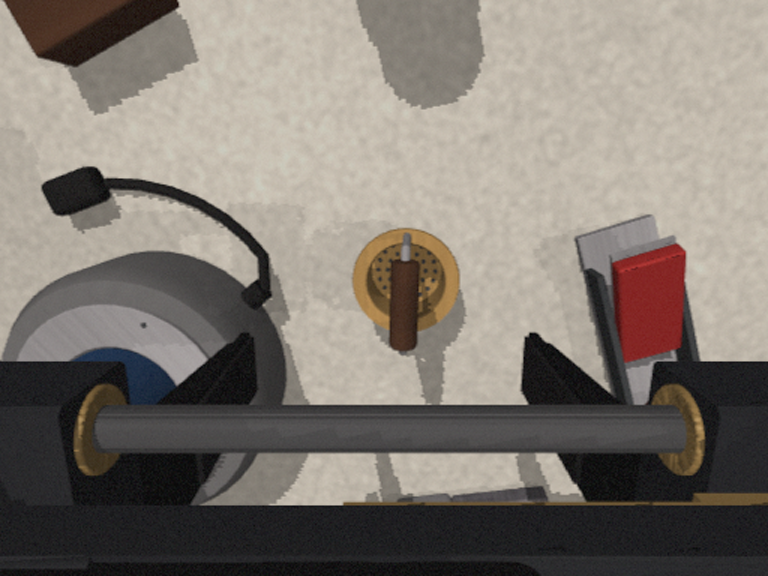

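```bash
python3 - <<'E'
from h import *
import pickle
p=pickle.load(open('w33.pkl','rb'))
f=lambda a,b:((a+.5)/1.5-.5,(b+.5)/1.5-.5)
a=atz(p,*f(404.5,261),84);b=atz(p,*f(403.5,349),84);c=(a+b)/2;print(a,b,c,np.linalg.norm(a-b),np.arctan2(*(a-b)[[1,0]]))
fl=np.array([atz(p,*f(*q),34) for q in[(352,280),(460,280),(406,228),(406,333)]]);print("flange",fl.mean(0),np.linalg.norm(fl[0]-fl[1]))
go(c[0],c[1],61,1.37)
E
```

```text
[610.83277632 206.44214437  84.        ] [602.11699979 163.56127659  84.        ] [606.47488805 185.00171048  84.        ] 43.75766884033886 1.3702723508135821
flange [606.51315416 185.12747334  34.        ] 61.66226155675389
t 45.90 pos [602.1 183.  151.1] yaw 1.375 j6 0.37 force [0.3 0.9 0.8] open 95.1
tool delta [ 3.3  8.1 89.8] dyaw->roll 0.005 n 2 each [ 1.6  4.1 44.9]
```

>>> send_rows:
  plan: "2 4 40 0 95;1 4 30 0 95"

```text
t: 46.1
eef_pos: [610.5, 185.5, 85.6]
tcp_rot: [-3.105, 0.0, 1.381]
ft_force: [0.3, -0.9, -0.5]
opening: 1.001
```

```bash
python3 st.py 4|tail -1; python3 - <<'E'
from h import *
go(606.5,185.1,60,1.37)
E
```

```text
46.3 [610.7 185.4  87. ] [-3.1045e+00  4.0000e-04  1.3792e+00] qv [-0.023 -0.01  -0.   ] [-0.7  0.1 -0.5] [-0.08  0.01 -0.  ] op 95.3
t 46.30 pos [610.7 185.4  87. ] yaw 1.379 j6 0.37 force [-0.7  0.1 -0.5] open 95.2
tool delta [-1.1 -3.1 27.1] dyaw->roll 0.009 n 1 each [-1.1 -3.1 27.1]
```

>>> send_rows:
  plan: "-1 -3 28 0.01 60"

```text
t: 46.4
eef_pos: [609.4, 185.8, 63.8]
tcp_rot: [-3.112, -0.003, 1.37]
ft_force: [0.7, -0.0, -0.3]
opening: 0.953
```

```bash
python3 st.py 4|tail -1; python3 - <<'E'
from h import *
go(606.5,185.1,60,1.37)
E
```

```text
46.6 [607.1 185.3  60.9] [-3.1057e+00  3.0000e-04  1.3700e+00] qv [-0.009 -0.011 -0.003] [ 0.5  0.5 -0. ] [-0.12  0.04 -0.  ] op 76.3
t 46.60 pos [607.1 185.3  60.9] yaw 1.370 j6 0.38 force [ 0.5  0.5 -0. ] open 76.2
tool delta [-0.3 -0.5  0.9] dyaw->roll 0.0 n 1 each [-0.3 -0.5  0.9]
```

>>> send_rows:
  plan: "0 0 0 0 30;0 0 0 0 20;0 0 0 0 5;0 0 0 0 5;0 0 0 0 5;0 0 0 0 5;0 0 0 0 5;0 0 0 0 5"

```text
t: 47.4
eef_pos: [609.3, 185.7, 66.2]
tcp_rot: [-3.112, -0.002, 1.371]
ft_force: [-0.5, -0.8, 0.5]
opening: 0.142
```

```bash
python3 st.py 1|tail -1; python3 - <<'E'
from h import *
p=eyes.read_camera('wrist');save(p,'w34')
E
```

```text
47.45 [609.3 185.7  66.3] [-3.1118e+00 -2.3000e-03  1.3713e+00] qv [0.    0.001 0.002] [-0.4 -0.5 -0. ] [-0.11  0.14  0.01] op 13.2
```

View pics/w34.png

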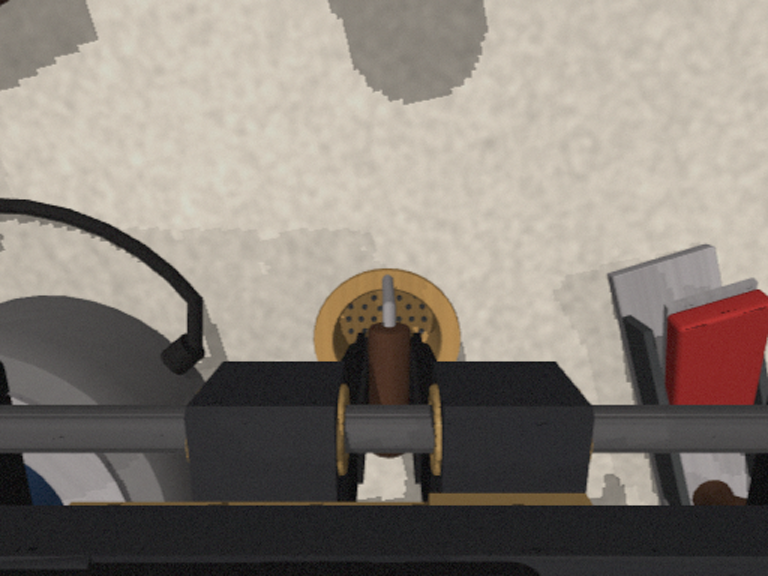

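>>> send_rows:
  plan: "0 0 -45 0 5"

```text
t: 47.6
eef_pos: [608.0, 184.8, 106.6]
tcp_rot: [-3.103, 0.001, 1.371]
ft_force: [0.5, -1.2, -0.3]
opening: 0.136
```

```bash
python3 st.py 3|tail -1
```

```text
47.75 [611.8 185.6 113.4] [-3.1158 -0.0039  1.3713] qv [ 0.039  0.046 -0.026] [-0.5  0.1 -2.2] [-0.12  0.04 -0.01] op 12.8
```

>>> send_rows:
  plan: "0 0 -48 0 5"

```text
t: 47.85
eef_pos: [610.1, 184.6, 155.8]
tcp_rot: [-3.106, 0.0, 1.371]
ft_force: [0.9, 0.2, -0.9]
opening: 0.137
```

```bash
python3 st.py 3|tail -1
```

```text
48.0 [613.8 185.4 162.9] [-3.1193 -0.0053  1.3713] qv [ 0.042  0.053 -0.024] [ 0.6  0.1 -2.9] [-0.15  0.07  0.03] op 13.0
```

>>> send_rows:
  plan: "0 0 -48 0 5"

```text
t: 48.1
eef_pos: [612.1, 184.3, 204.7]
tcp_rot: [-3.108, -0.001, 1.371]
ft_force: [0.5, 0.2, -1.5]
opening: 0.137
```

```bash
python3 st.py 3|tail -1
```

```text
48.25 [615.4 185.  211.9] [-3.1221 -0.0065  1.3712] qv [ 0.04   0.058 -0.023] [-0.4 -1.2 -1.4] [-0.07  0.04  0.05] op 13.4
```

>>> send_rows:
  plan: "0 0 -42 0 5"

```text
t: 48.35
eef_pos: [613.8, 184.1, 247.7]
tcp_rot: [-3.112, -0.002, 1.371]
ft_force: [0.7, 0.4, -1.7]
opening: 0.136
```

```bash
python3 st.py 3|tail -1; python3 - <<'E'
from h import *
go(441,152.5,245,1.37)
p=eyes.read_camera('wrist');save(p,'w35')
p=eyes.read_camera('scene');save(p,'s35')
E
```

```text
48.5 [616.5 184.7 254. ] [-3.1235 -0.007   1.3713] qv [ 0.032  0.052 -0.021] [ 0.6  0.2 -2.4] [-0.09  0.08 -0.  ] op 13.2
t 48.50 pos [616.5 184.7 254. ] yaw 1.371 j6 0.38 force [ 0.6  0.2 -2.4] open 13.2
tool delta [ -66.4 -165.5   11.5] dyaw->roll 0.001 n 4 each [-16.6 -41.4   2.9]
```

View pics/w35.png

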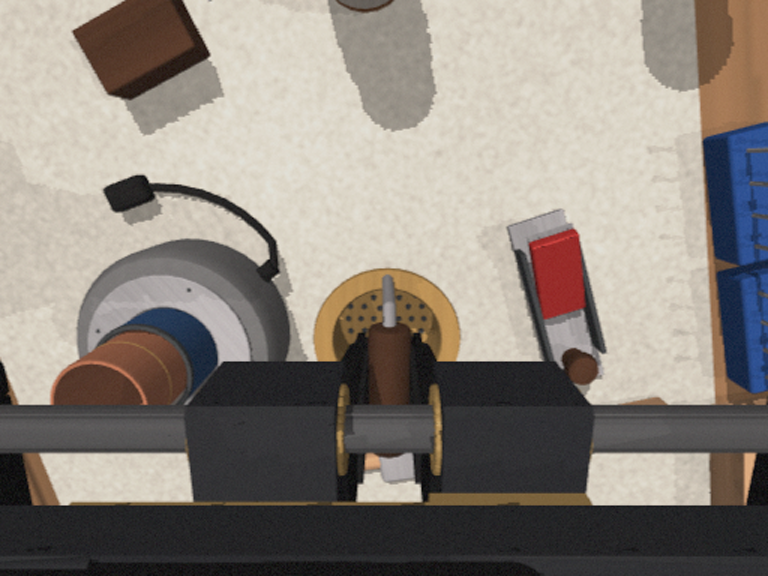

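View pics/s35.png

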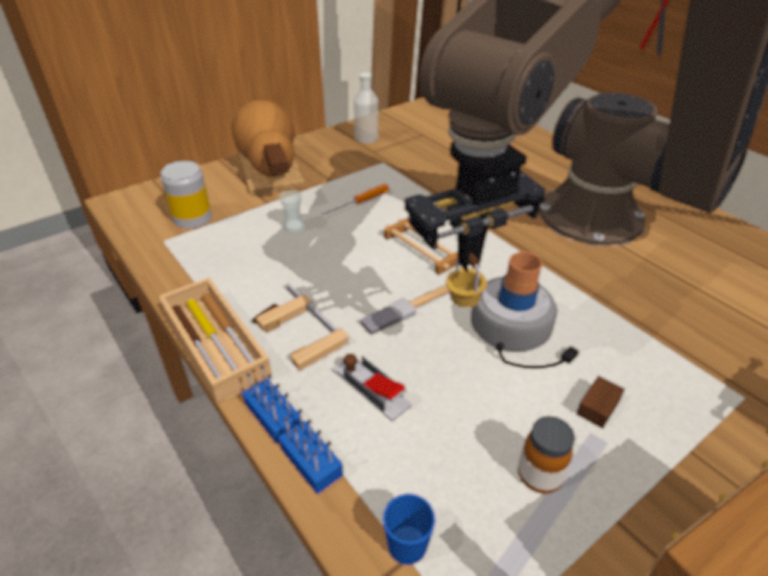

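>>> send_rows:
  plan: "-10 -25 2 0 5;-16 -40 2 0 5;-16 -42 2 0 5;-14 -36 2 0 5;-8 -18 0 0 5"

```text
t: 49.1
eef_pos: [436.3, 151.9, 235.3]
tcp_rot: [-3.103, 0.001, 1.371]
ft_force: [-0.3, 0.1, -0.4]
opening: 0.141
```

```bash
python3 st.py 3|tail -1; python3 - <<'E'
from h import *
go(438.5,152.7,240,1.37)
E
```

```text
49.25 [439.  152.3 236.2] [-3.1054e+00  4.0000e-04  1.3705e+00] qv [ 0.027 -0.059  0.005] [ 0.4  0.5 -0.9] [-0.09  0.06 -0.01] op 13.2
t 49.25 pos [439.  152.3 236.2] yaw 1.371 j6 0.38 force [ 0.4  0.5 -0.9] open 13.2
tool delta [ 0.3 -0.7 -3.8] dyaw->roll 0.001 n 1 each [ 0.3 -0.7 -3.8]
```

```bash
cat > chk.py <<'E'
from h import *
import sys
t=sys.argv[1]
s=env.state()['eef_pos'];print(s.round(1))
for n in["scene","side"]:
    p=eyes.read_camera(n); u,v=proj(p,[440,152,160])[0].astype(int)
    cv2.imwrite(f'pics/{t}{n}.png',cv2.resize(p["image"][v-22:v+18,u-25:u+25,::-1],None,fx=14,fy=14,interpolation=cv2.INTER_CUBIC))
    zf=s[2]-66.3+30
    A=proj(p,[[440,152,156],[440,152,zf],[441,152,156],[440,153,156]]);print(n,((A-[u-25,v-22])*14)[:1].round(0),((A-A[0])*14)[1:].round(1))
E
python3 chk.py 36
```

```text
[439.  152.3 236.2]
scene [[351. 339.]] [[  39.3 -191.5]
 [  -3.7    2. ]
 [   4.     2.7]]
side [[355. 332.]] [[ -26.9 -154.1]
 [   4.5   -0.5]
 [  -0.2   -3. ]]
```

View pics/36side.png

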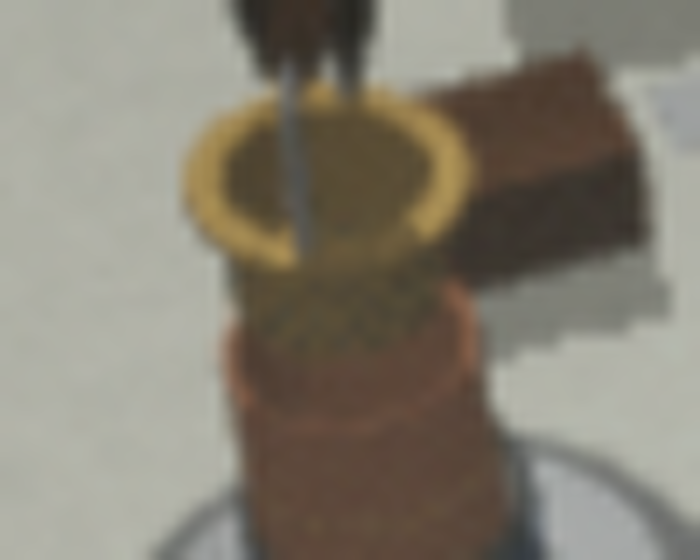

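View pics/36scene.png

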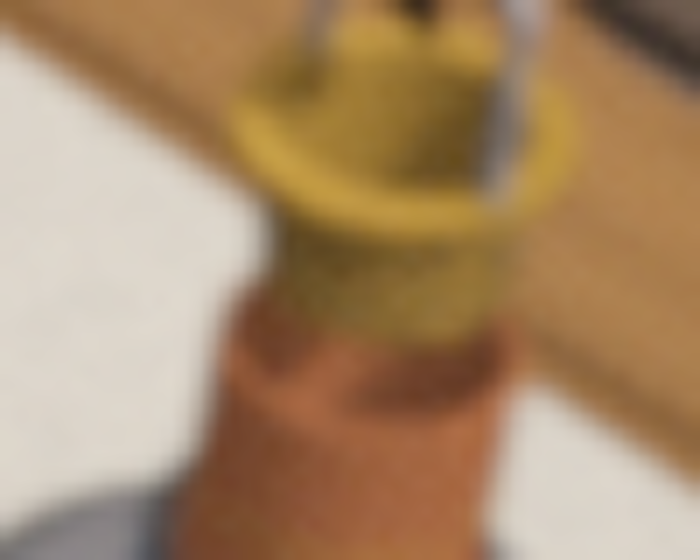

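>>> send_rows:
  plan: "0.6 -0.8 7 0 5"

```text
t: 49.45
eef_pos: [440.9, 153.5, 229.3]
tcp_rot: [-3.107, -0.0, 1.37]
ft_force: [-0.6, 0.3, -2.0]
opening: 0.14
```

```bash
python3 st.py 4|tail -1; python3 chk.py 37
```

```text
49.65 [439.9 153.3 228.9] [-3.1054e+00  4.0000e-04  1.3703e+00] qv [-0.011 -0.004  0.003] [-0.  -0.  -1.4] [-0.06  0.06 -0.02] op 13.4
[439.9 153.3 228.9]
scene [[351. 339.]] [[  32.6 -158.8]
 [  -3.7    2. ]
 [   4.     2.7]]
side [[355. 332.]] [[ -22.4 -127.9]
 [   4.5   -0.5]
 [  -0.2   -3. ]]
```

View pics/37side.png

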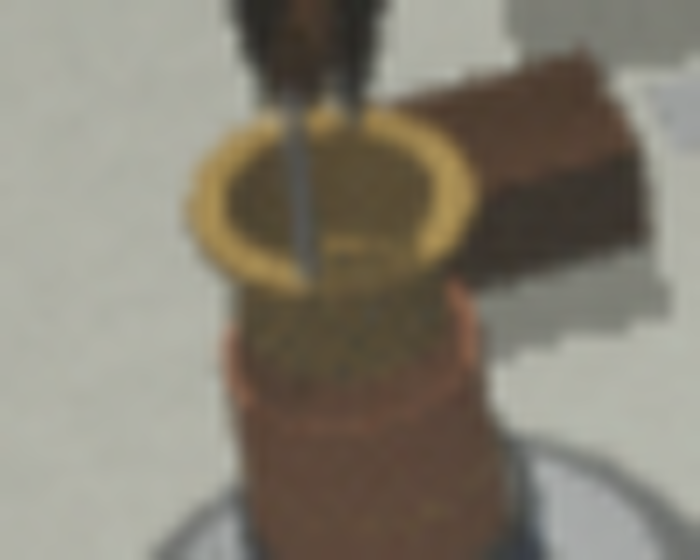

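View pics/37scene.png

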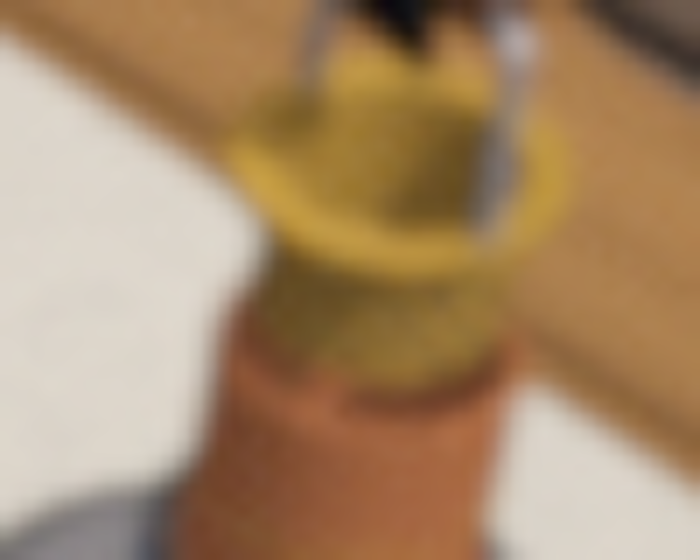

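>>> send_rows:
  plan: "0 0 8 0 5"

```text
t: 49.85
eef_pos: [440.2, 153.5, 221.8]
tcp_rot: [-3.108, -0.001, 1.37]
ft_force: [0.8, 0.0, -0.7]
opening: 0.138
```

```bash
python3 st.py 2
```

```text
49.85 [440.2 153.5 221.8] [-3.1080e+00 -7.0000e-04  1.3703e+00] [0.269 1.906 0.998] [ 0.112  0.134 -0.235] [ 0.8  0.  -0.7]
49.9 [439.5 153.3 220.1] [-3.1057e+00  3.0000e-04  1.3703e+00] [0.27  1.909 0.996] [ 0.    -0.001  0.036] [ 0.8 -0.1 -2.2]
49.95 [439.3 153.3 220.4] [-3.1050e+00  6.0000e-04  1.3703e+00] qv [-0.008 -0.015  0.022] [-0.  -0.1 -0.4] [-0.12  0.11  0.01] op 12.9
```

>>> send_rows:
  plan: "0 0 6 0 5"

```text
t: 50.05
eef_pos: [439.3, 153.4, 214.5]
tcp_rot: [-3.106, 0.0, 1.37]
ft_force: [0.5, -0.3, -0.7]
opening: 0.136
```

```bash
python3 st.py 2
```

```text
50.05 [439.3 153.4 214.5] [-3.1059e+00  2.0000e-04  1.3703e+00] [0.277 1.917 0.981] [ 0.092  0.112 -0.183] [ 0.5 -0.3 -0.7]
50.1 [438.7 153.3 213.3] [-3.1042e+00  9.0000e-04  1.3703e+00] [0.279 1.919 0.979] [-0.004 -0.004  0.027] [ 0.3 -0.1 -2. ]
50.15 [438.7 153.3 213.6] [-3.1038e+00  1.1000e-03  1.3703e+00] qv [-0.008 -0.013  0.019] [-0.6  0.5 -0.1] [-0.12  0.04  0.02] op 13.5
```

>>> send_rows:
  plan: "0 0 8 0 5"

```text
t: 50.25
eef_pos: [438.8, 153.4, 205.9]
tcp_rot: [-3.105, 0.001, 1.37]
ft_force: [0.2, -0.2, -1.2]
opening: 0.14
```

```bash
python3 st.py 2
```

```text
50.25 [438.8 153.4 205.9] [-3.1051e+00  5.0000e-04  1.3703e+00] [0.288 1.929 0.959] [ 0.121  0.141 -0.243] [ 0.2 -0.2 -1.2]
50.3 [438.  153.2 204.2] [-3.1028e+00  1.5000e-03  1.3702e+00] [0.29  1.931 0.957] [-0.002 -0.004  0.033] [-0.2  1.2 -3.4]
50.35 [438.  153.2 204.7] [-3.1025e+00  1.6000e-03  1.3702e+00] qv [-0.011 -0.021  0.023] [ 0.  -0.1 -1.9] [-0.08 -0.   -0.03] op 13.3
```

>>> send_rows:
  plan: "0 1.5 6 0 5"

```text
t: 50.45
eef_pos: [439.4, 153.1, 198.7]
tcp_rot: [-3.103, 0.001, 1.37]
ft_force: [0.7, -0.3, -2.3]
opening: 0.14
```

```bash
python3 st.py 2
```

```text
50.45 [439.4 153.1 198.7] [-3.1033e+00  1.3000e-03  1.3704e+00] [0.299 1.936 0.943] [ 0.116  0.075 -0.177] [ 0.7 -0.3 -2.3]
50.5 [439.1 152.9 197.5] [-3.1018e+00  1.9000e-03  1.3703e+00] [0.3   1.937 0.942] [-0.005 -0.003  0.027] [-0.5 -0.1 -2.3]
50.55 [439.  152.9 197.8] [-3.1014e+00  2.0000e-03  1.3702e+00] qv [-0.01  -0.012  0.018] [-0.8 -0.3 -1.2] [-0.11  0.11 -0.01] op 13.4
```

>>> send_rows:
  plan: "0 0 2 0 5;0 0 1.5 0 5"

```text
t: 50.75
eef_pos: [439.0, 152.9, 194.1]
tcp_rot: [-3.102, 0.002, 1.37]
ft_force: [-0.3, -0.1, -1.2]
opening: 0.134
```

```bash
python3 st.py 1
```

```text
50.75 [439.  152.9 194.1] [-3.1015e+00  2.0000e-03  1.3702e+00] [0.305 1.941 0.933] [ 0.019  0.018 -0.04 ] [-0.3 -0.1 -1.2]
50.8 [439.  152.9 194. ] [-3.1013e+00  2.1000e-03  1.3702e+00] qv [-0.003 -0.004  0.01 ] [ 0.2  0.2 -1.2] [-0.08  0.09  0.08] op 13.1
```

>>> send_rows:
  plan: "0 0 1 0 5;0 0 1 0 5"

```text
t: 51.0
eef_pos: [439.1, 153.0, 192.2]
tcp_rot: [-3.102, 0.002, 1.37]
ft_force: [-0.5, 0.7, 5.9]
opening: 0.139
```

```bash
python3 st.py 1
```

```text
51.0 [439.1 153.  192.2] [-3.1022e+00  1.7000e-03  1.3702e+00] [0.307 1.944 0.927] [ 0.008  0.006 -0.028] [-0.5  0.7  5.9]
51.05 [439.3 153.  192.3] [-3.1025e+00  1.6000e-03  1.3702e+00] qv [-0.002 -0.002  0.004] [ 0.2 -0.2  3.4] [-0.09 -0.01  0.  ] op 13.3
```

>>> send_rows:
  plan: "0 0 0.5 0 5;0 0 0 0 18;0 0 0 0 30;0 0 0 0 45;0 0 0 0 45"

```text
t: 51.55
eef_pos: [439.2, 153.0, 192.0]
tcp_rot: [-3.103, 0.001, 1.37]
ft_force: [0.5, -0.2, -0.7]
opening: 0.386
```

```bash
python3 st.py 2; python3 chk.py 38
```

```text
51.55 [439.2 153.  192. ] [-3.1028e+00  1.5000e-03  1.3702e+00] [0.308 1.944 0.926] [0.001 0.    0.001] [ 0.5 -0.2 -0.7]
51.6 [439.2 153.  192. ] [-3.1028e+00  1.5000e-03  1.3702e+00] [0.308 1.944 0.926] [-0.001 -0.    -0.   ] [-0.1 -0.2  0.1]
51.65 [439.3 153.  192. ] [-3.1029e+00  1.4000e-03  1.3701e+00] qv [-0.001 -0.002 -0.   ] [ 0.4  0.3 -0.1] [-0.05  0.05  0.03] op 42.7
[439.3 153.  192. ]
scene [[351. 339.]] [[-0.3  1.3]
 [-3.7  2. ]
 [ 4.   2.7]]
side [[355. 332.]] [[ 0.2  1. ]
 [ 4.5 -0.5]
 [-0.2 -3. ]]
```

View pics/38side.png

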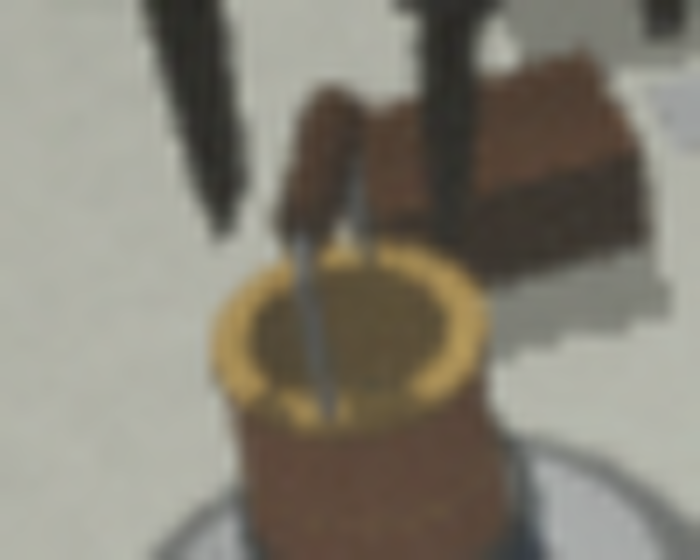

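View pics/38scene.png

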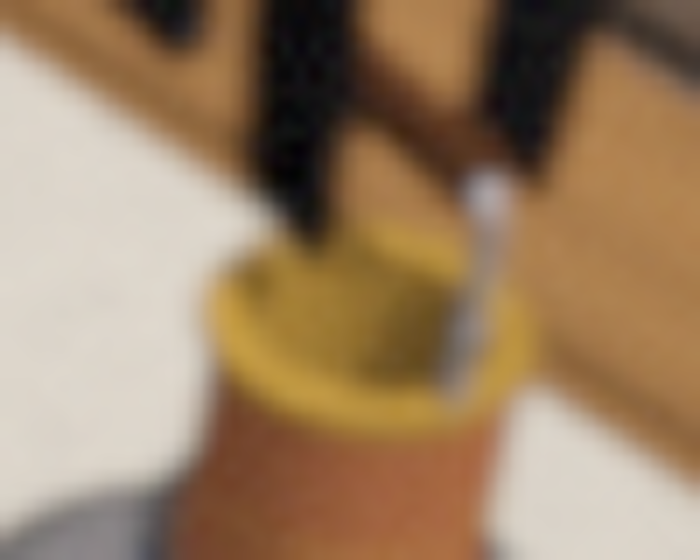

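Strainer's flange sits on the cup rim, fingers clear. Raise the tool straight up.

>>> send_rows:
  plan: "0 0 -15 0 45;0 0 -30 0 45;0 0 -40 0 45;0 0 -30 0 45;0 0 -10 0 45;0 0 0 0 45"

```text
t: 52.35
eef_pos: [443.5, 152.0, 320.3]
tcp_rot: [-3.1, 0.003, 1.37]
ft_force: [0.3, -0.5, 0.2]
opening: 0.473
```

```bash
python3 st.py 3|tail -1; python3 - <<'E'
from h import *
p=eyes.read_camera('wrist');save(p,'w39')
p=eyes.read_camera('side');cv2.imwrite('pics/s39.png',cv2.resize(p['image'][100:260,120:290,::-1],None,fx=4,fy=3.6,interpolation=cv2.INTER_CUBIC))
E
```

```text
52.5 [442.9 151.9 318.3] [-3.0964  0.0041  1.3701] qv [0.009 0.002 0.004] [ 0.5  0.9 -0.3] [-0.08  0.03  0.06] op 44.9
```

View pics/w39.png

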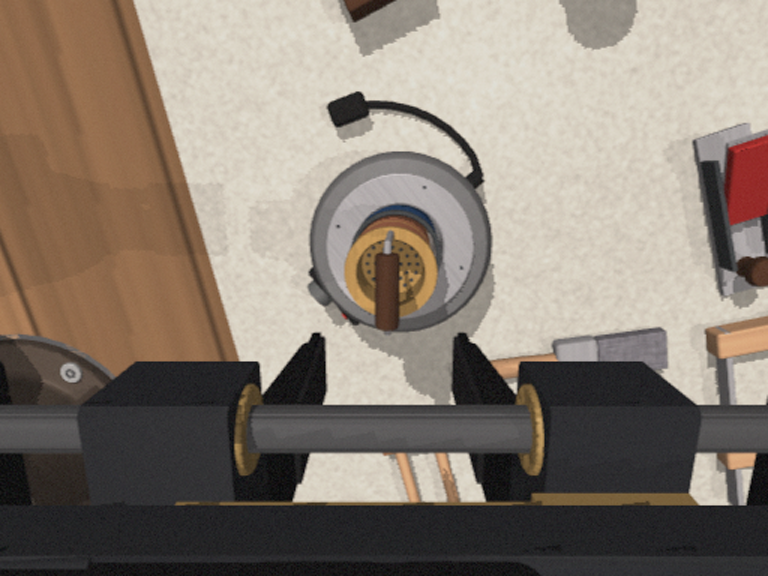

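View pics/s39.png

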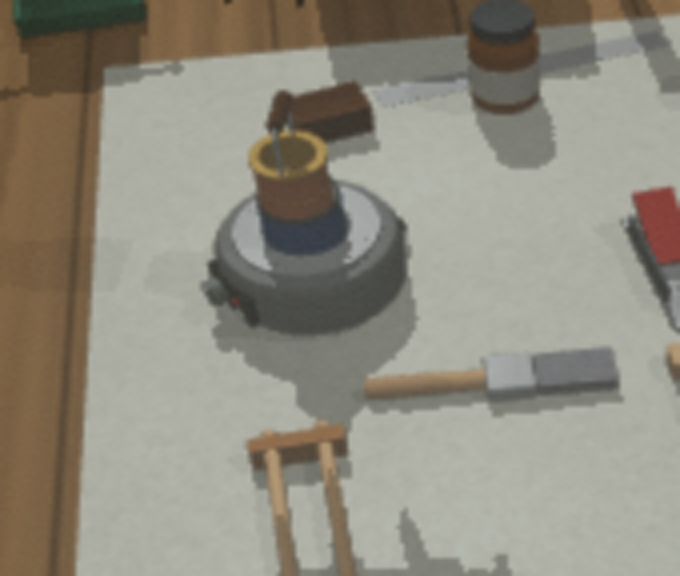

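```bash
python3 - <<'E'
from h import *
p=eyes.read_camera('wrist')
f=lambda a,b:((a+.5)/1.5-.5,(b+.5)/1.5-.5)
g=lambda q,z:atz(p,*f(*q),z)
X=np.array([g(q,159) for q in[(345,271),(438,271),(391,225),(391,319)]]);print("flange",X.mean(0),np.linalg.norm(X[0]-X[1]))
A=np.array([g(q,72)[:2] for q in[(338,226),(424,187),(461,267)]]);print("warmer",np.linalg.solve(2*(A[1:]-A[0]),(A[1:]**2).sum(1)-(A[0]**2).sum()))
print(env.state()['t'],env.state()['qvel'].round(3))
E
```

```text
flange [437.55479337 151.71827337 159.        ] 61.143104514561074
warmer [440.56340254 151.56276526]
52.65 [ 0.    -0.004 -0.006 -0.     0.003 -0.   ]
```

```bash
python3 -c "
from cell import job_done
print(job_done())"
```

```text
the job is handed in; nothing more can be done
None
```

I set up the warmer with the pot in the well, the cup in the pot and the strainer in the cup, and handed the job in at about 52.7 s. `job_done()` gave no verdict.

- **Pot:** it first rested on the dog at a tool height of about 88.5 mm. After about 0.7 rad of turning it came down to about 82 mm, a drop of 6.6 mm against the 7 mm expected. I judged it home and let go.
- **Cup:** the tool can only turn about its vertical axis, so I had to right the cup by other means.
  - A firm grip held it level. Easing that grip let it settle back into the rack from under 10 mm up, with no harm seen.
  - I then pinched it at the mouth so that its weight and quick arm moves swung it down. One of these touched the rack end at about 36 N.
  - I pressed it flat on the bench, took a new grip and lowered it into the pot. It touched bottom at 129.8 mm against 131.5 mm expected, with a peak force of about 20 N.
- **Strainer:** it touched the cup rim at the expected height (192.3 mm) with about 6 N. The pictures then show its flange seated all round the rim.

**Last checks:** the fingers were open and clear, with no force on the tool, and the stack looked still. I saw no bystander moved.

**One check disagreed slightly:** the flange centre measured about 3 mm to the robot's side of the warmer's axis. Play in the fits or a lean of up to about 0.03 rad could explain it, and both are within the limits, but I could not tell which.

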